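# Load the sample stage and set the lamp's filter wheel

## Robot

A 6-joint arm with a two-finger parallel gripper is mounted at the origin on a cart in front of the work surface, level with it; the furniture and walls round the work are solid. World frame = base frame: x ahead of the robot, y to its left, z up, the work surface at z = 0. Lengths are in m, angles in rad, forces in N, time in s.
With the tool pointing down it reaches from about 0.325 to 0.875 m from the base axis. Payload 4.4 kg.
Tool frame: the origin (TCP) lies midway between the tips of the shut fingers; the grasp point (between the pads) lies 19 mm behind it; x points along the fingers, y is the direction in which the jaws open and shut, and the axes are right-handed (so a half turn about x gives the same grasp; the last joint's range is limited). The gripper opens to 85 mm and grips with 20 to 120 N. Pads are 22 mm wide; open, the fingers measure 114 mm over their backs; the gripper's body (76 mm by 85 mm) begins 54 mm behind the grasp point. The pads swing forward as they close: fully open they stand 13 mm farther back than shut.
Start: joints at [-1.353, 0.207, 1.542, -0, 1.393, -0.15], TCP at [0.207, -0.536, 0.231] pointing down, gripper open.
Joint ranges: [-2.73, 2.73], [-0.86, 2.22], [0.23, 2.46], [-1.11, 4.25], [0.08, 2.63], [-2.82, 2.82]. Speed limits (rad/s): [2.79, 2.79, 3.14, 3.14, 3.14, 3.14].

## Interface

Orientations are given as [roll, pitch, yaw] about the fixed x, y, z axes, in that order (R = Rz(yaw) Ry(pitch) Rx(roll)).
In Python, from cell import sensors, optics, order gives the robot as it stands. The module is installed in compiled form; this text tells all that it offers.
- The arm moves only by the tool play_rows, never from a script. Its argument "motion" is a list of rows, each a list of 7 numbers: the turn, a rotation vector about the tool's x, y, z in degrees, then the shift along the tool's x, y, z in mm, then the gripper command: -1 is shut, 1 is fully open, values between are in proportion. A call has 1 to 8 rows; each row is the pose to reach, as a shift and turn from the pose commanded when the call began, along the tool's axes at that moment; what a row does not reach only later rows make up. A row lasts 1/10 s, in which the tool goes at most 50 mm and 8.59 degrees, less where a joint would pass 70% of its speed; a pose out of reach is approached as far as the arm can. A call with a gripper value outside its range is refused whole. The fingers move at their own pace and stop on an object; the grip force is fixed at half the most. Time passes only in rows, so rows that repeat a pose let the fingers close. It gives the time, the measured TCP pose, the force and the opening at its end, in the units of the state.
- sensors.observe(): the state, without advancing time (a new reading comes with each control period).
- optics.grab_frame(name): name is "side" or "top"; returns the picture (400x640x3 uint8, red, green, blue); there is no depth.
- optics.calibration(name): a dict with "fx", "fy", "cx", "cy" (pixels), "k1" (the pictures are not rectified: a ray, as slopes to the right and down, at radius r is drawn at 1 + k1 r^2 times it, then the intrinsics apply), "extrinsics" (4x4, takes a point from camera to world coordinates). Camera axes: x right, y up, looking along -z (the intrinsics and any distortion apply to the point x, -y, -z); pixel columns grow to the right and rows downward; lengths in m; the calibration is good to about 2 mm. A picture is of the moment at which its call begins. calibration takes no time and is no camera call.
- order.hand_in(): hands the job in, once; it reports no verdict.
The state is a dict: "time": time; "joint_pos": joint angles; "dq": joint speeds; "tau": joint torques, N m; "tcp_pos": TCP position; "ee_rot": TCP orientation; "wrist_force": force on the tool from outside, world axes, zero at the start; "moment": the same for the moment, N m; "grip_width": opening from 0.0 (shut) to 1.0 (fully open).
Only numpy, scipy, OpenCV 4.12 (cv2) and the standard library are available. Lean on these libraries where they do the work, as an engineer would, in place of code of your own. Each camera call takes 0.05 s, during which the arm holds its last target.

## Task

First shut the lamp: turn its filter wheel until the white blank disc fills the round window, and leave it so while you work. Then stand every blue-banded specimen holder from the bench upright in the carriage, one to a bay, and only after that swing the red clamp lever fully up, slide the carriage until its red pointer is at the black line of the yellow mark, and swing the lever fully back down to lock it. Last, turn the wheel until the green disc fills the window; leave the notebook, tape roll and rubber bulb where they are.

Things in the scene. Friction and masses are not known exactly. Their poses are not given: they have to be found in the camera images.
- window (a point): Centre of the round window, 18 mm across, in the black cover strip of the lamp unit (white box 140 x 140 x 36 mm, fixed, its place and yaw vary). This point is on the strip's top face, 54 mm above the bench, 43 mm from the wheel's axis along the unit's own +x, which points roughly towards the robot. Its axes are those of the unit. Only the disc under the window shows there; the rest of the wheel is open to view from above.
- wheel_grip (a point): Point on the vertical axis of the filter wheel, 81 mm above the bench, at the height to grip the grey bar handle that turns it. The bar is 44 mm long along this point's x axis, 13 mm thick along its y axis and stands from 50 to 92 mm above the bench, with a small white dash on top towards the disc_white end. Cover strip and wheel lie below 55 mm, so fingertips kept above 57 mm clear everything. The point turns with the wheel.
- wheel (a joint): Angle of the filter wheel in rad, counter-clockwise from above positive; 0 (or any whole turns) when the white blank disc is under the window, -2.094 (or 4.189) when the green one is. No detents, it turns with a light friction of 0.06 Nm, stays where it is left and runs more than two turns either way, so turn it in several grasps of at most 1.5 rad.
- disc_white (a point): Centre of the white blank (shutter) disc, 32 mm across, on the dark wheel (124 mm across, top 46 mm above the bench), 43 mm from its axis. Counter-clockwise from above the six discs, 60 degrees apart, are white, red, green, yellow, blue, violet. It fills the window when its centre is within 6 mm of the window's, seen from above.
- disc_green (a point): Centre of the green filter disc, 32 mm across, 43 mm from the wheel's axis, 120 degrees counter-clockwise from the white one.
- tray (a point): Centre of the carriage's four bays, on their floor, 34 mm above the bench. Its y axis is the slide direction (carriage joint growing), its x axis points across the rods, away from the lever; z up. The carriage is part of a fixed grey stage (145 x 310 x 12 mm) whose place and yaw vary.
- bay_1 (a point): Centre of the floor of bay 1, at -54 mm along the tray's y. A bay is 33 mm (x) by 32 mm (y) inside, its black walls are 4 mm thick and 10 mm high; bays lie 36 mm apart. A holder's foot fits with 2.5 mm to spare all round.
- bay_2 (a point): Centre of the floor of bay 2, at -18 mm along the tray's y. A bay is 33 mm (x) by 32 mm (y) inside, its black walls are 4 mm thick and 10 mm high; bays lie 36 mm apart. A holder's foot fits with 2.5 mm to spare all round.
- bay_3 (a point): Centre of the floor of bay 3, at +18 mm along the tray's y. A bay is 33 mm (x) by 32 mm (y) inside, its black walls are 4 mm thick and 10 mm high; bays lie 36 mm apart. A holder's foot fits with 2.5 mm to spare all round.
- bay_4 (a point): Centre of the floor of bay 4, at +54 mm along the tray's y. A bay is 33 mm (x) by 32 mm (y) inside, its black walls are 4 mm thick and 10 mm high; bays lie 36 mm apart. A holder's foot fits with 2.5 mm to spare all round.
- slide_knob (a point): Black upright knob fixed to the carriage, 20 mm across, top 72 mm above the bench; this point is on its axis 59 mm above the bench, where to pinch it. 66 mm to the -x and 45 mm to the -y side of the tray centre; the flat carriage top round it is 34 mm above the bench.
- pointer (a point): Tip of the red pointer at the middle of the carriage's -x edge, 30 mm above the bench; its axes are those of the tray.
- mark (a point): The black line (2.5 mm) across a yellow clip (16 x 14 x 14 mm) on the stage's edge beside the pointer; its axes are those of the tray. The carriage is at the mark when pointer and mark have the same place along y. The place of the clip varies; it lies 50 to 120 mm to the +y side of the pointer at the start.
- carriage (a joint): Slide of the carriage along the tray's +y in m, 0 at the -y stop, 0.125 at the other stop. Free it slides with about 4 N and stays where left; the locked lever really clamps it.
- lever (a joint): Angle of the red clamp lever on the carriage in rad: 0 locked (its arm reaches to the tray's -x side, rising 0.75 rad above level), growing as it swings up about a level axis along the tray's y, 1.2 fully open at a stop (its arm then stands up and leans 0.38 rad past vertical to +x). It stays where it is left. Its friction is about 0.05 Nm open and 0.2 Nm near locked, that is 1 to 4 N at the grip.
- lever_grip (a point): Centre of the red barrel grip, 18 mm across and 20 mm long with its axis and flat ends along the tray's y, at the end of the lever arm, 50 mm from the pivot; 81 mm above the bench when locked, 93 mm when open. It can be pinched from above across its flat ends, along the tray's y axis and led round the arc, which needs no turning of the fingers. Round it the stage is flat and below 35 mm, except the bracket at the pivot (53 mm high, 32 mm wide in y).
- lever_pivot (a point): Point on the lever's pivot axis (along the tray's y), 47 mm above the bench; it moves with the carriage.
- sample_a_mid (a point): A specimen holder, about 60 g, upright on the bench at the start: a round steel foot, 27 mm across and 14 mm high with a blue band, and on it a white stem, 14 mm across, that ends 44 mm above the underside. This point is on its axis half-way up, 22 mm above the underside. Grip it by the stem, between 17 and 44 mm above the underside, from above, in any direction. Two to four such holders are present (None if absent).
- sample_b_mid (a point): A specimen holder, about 60 g, upright on the bench at the start: a round steel foot, 27 mm across and 14 mm high with a blue band, and on it a white stem, 14 mm across, that ends 44 mm above the underside. This point is on its axis half-way up, 22 mm above the underside. Grip it by the stem, between 17 and 44 mm above the underside, from above, in any direction. Two to four such holders are present (None if absent).
- sample_c_mid (a point): A specimen holder, about 60 g, upright on the bench at the start: a round steel foot, 27 mm across and 14 mm high with a blue band, and on it a white stem, 14 mm across, that ends 44 mm above the underside. This point is on its axis half-way up, 22 mm above the underside. Grip it by the stem, between 17 and 44 mm above the underside, from above, in any direction. Two to four such holders are present (None if absent).
- sample_d_mid (a point): A specimen holder, about 60 g, upright on the bench at the start: a round steel foot, 27 mm across and 14 mm high with a blue band, and on it a white stem, 14 mm across, that ends 44 mm above the underside. This point is on its axis half-way up, 22 mm above the underside. Grip it by the stem, between 17 and 44 mm above the underside, from above, in any direction. Two to four such holders are present (None if absent).
- note: Green notebook, 148 x 108 x 11 mm, a bystander: origin at the centre of its underside.
- tape: Roll of black tape, 56 mm across, 19 mm high, a bystander: origin at the centre of its underside.
- bulb: Dark red rubber pipette bulb, 56 x 82 x 70 mm, a bystander: origin at the centre of its underside.
Mind the look-alikes: they are no part of the job. Leave any purple or turquoise look-alike of the part that bears sample_d_mid alone.

How it is judged:
On the way, in this order (a step that is already met when the one before it is completed fails the run):
1. the white blank disc fills the lamp's window (horizontal distance between disc_white and window below 0.006 m), for 0.2 s.
2. every specimen holder stands in a bay of the carriage, lamp shut, carriage still locked (x of sample_a_mid in the frame of tray between -0.015 and 0.015 m and y of sample_a_mid in the frame of tray between -0.07 and 0.07 m and z of sample_a_mid in the frame of tray between 0.016 and 0.027 m and angle between each of sample_a_mid, sample_b_mid, sample_c_mid, sample_d_mid's own z axis and vertical below 0.2 rad and x of sample_b_mid in the frame of tray between -0.015 and 0.015 m and y of sample_b_mid in the frame of tray between -0.07 and 0.07 m and z of sample_b_mid in the frame of tray between 0.016 and 0.027 m and x of sample_c_mid in the frame of tray between -0.015 and 0.015 m and y of sample_c_mid in the frame of tray between -0.07 and 0.07 m and z of sample_c_mid in the frame of tray between 0.016 and 0.027 m and x of sample_d_mid in the frame of tray between -0.015 and 0.015 m and y of sample_d_mid in the frame of tray between -0.07 and 0.07 m and z of sample_d_mid in the frame of tray between 0.016 and 0.027 m and horizontal distance between disc_white and window below 0.006 m and value of joint lever below 0.15 rad), for 0.2 s.
3. the clamp lever is swung fully up (open), lamp shut (value of joint lever above 1 rad and horizontal distance between disc_white and window below 0.006 m), for 0.2 s.
4. the pointer is at the mark with the lever open, lamp shut (all of step 3 and y of pointer in the frame of mark between -0.005 and 0.005 m), for 0.2 s.
5. the lever is locked again with the pointer at the mark, lamp shut (y of pointer in the frame of mark between -0.005 and 0.005 m and value of joint lever below 0.15 rad and horizontal distance between disc_white and window below 0.006 m), for 0.2 s.
At the end, for the whole second after the job is handed in: Every specimen holder present stands upright (within 0.2 rad) in the carriage's bays, the pointer is within 5 mm of the mark along the slide, the lever is locked (below 0.15 rad), and the green disc's centre is within 6 mm of the window's centre seen from above, all at rest (x of sample_a_mid in the frame of tray between -0.015 and 0.015 m and y of sample_a_mid in the frame of tray between -0.07 and 0.07 m and z of sample_a_mid in the frame of tray between 0.016 and 0.027 m and angle between each of sample_a_mid, sample_b_mid, sample_c_mid, sample_d_mid's own z axis and vertical below 0.2 rad and x of sample_b_mid in the frame of tray between -0.015 and 0.015 m and y of sample_b_mid in the frame of tray between -0.07 and 0.07 m and z of sample_b_mid in the frame of tray between 0.016 and 0.027 m and x of sample_c_mid in the frame of tray between -0.015 and 0.015 m and y of sample_c_mid in the frame of tray between -0.07 and 0.07 m and z of sample_c_mid in the frame of tray between 0.016 and 0.027 m and x of sample_d_mid in the frame of tray between -0.015 and 0.015 m and y of sample_d_mid in the frame of tray between -0.07 and 0.07 m and z of sample_d_mid in the frame of tray between 0.016 and 0.027 m and y of pointer in the frame of mark between -0.005 and 0.005 m and value of joint lever below 0.15 rad and horizontal distance between disc_green and window below 0.006 m and velocity of joint wheel between -0.05 and 0.05 rad/s); the robot touches nothing.
It fails at once if a bystander (notebook, tape roll, rubber bulb) is pushed more than 30 mm aside (distance of any of note, tape, bulb from where it was at the start of the episode above 0.03 m).
Of sample_a, sample_b, sample_c, sample_d only 2 to 4 are there at a start; the rules pass over those that are not, and their reading is None.
At some moment in a run one of sample_a, sample_b, sample_c, sample_d may be knocked a few centimetres aside while the robot is not near it.
It also fails if it takes over 210 s, if anything falls off the work surface, if the arm or the gripper's body presses on something with over 40 N, if the wrist force passes 120 N, or if a joint passes its speed limit or range.

## Working session

There is one attempt and no reset: what is moved stays moved. The work goes in short steps, Python scripts to look and compute and a tool call to move; the robot and the scene stay as the last step left them, time stands still between calls to the robot, and variables do not carry over. Pictures are saved under pics/ and viewed, and the job is handed in when it is done.

Besides the shell and the picture viewer there is one more tool, called after "Call:" as name([rows], argument=value, ...), one row to a line, values as JSON. play_rows: Moves the arm, as the interface text tells. Its arguments: {"type":"object","properties":{"motion":{"type":"array"}},"required":["motion"]}

```bash
mkdir -p pics; python3 - <<'E'
from cell import sensors, optics, order
import cv2
s=sensors.observe(); print(s)
for n in ("side","top"):
    im=optics.grab_frame(n); cv2.imwrite(f"pics/{n}0.png",im[:,:,::-1]); c=optics.calibration(n); print(n,c)
E
```

```text
{'time': 0.0, 'joint_pos': array([-1.35247676e+00,  2.07453304e-01,  1.54298209e+00, -6.29650707e-06,
        1.39348890e+00, -1.50507075e-01]), 'dq': array([-0.00108933,  0.00031619, -0.00136749,  0.00116074,  0.00039638,
       -0.00239041]), 'tau': array([-2.63528918e-04, -3.83036113e+01, -2.91600430e+01, -1.19526976e-04,
        1.05176007e-02, -2.83996332e-05]), 'tcp_pos': array([ 0.2071154 , -0.53558034,  0.23009351]), 'ee_rot': array([-1.71864639,  1.56846469,  1.79177402]), 'wrist_force': array([ 0.43408228, -0.46142463,  0.09920078]), 'moment': array([ 0.02732222,  0.0451361 , -0.0008831 ]), 'grip_width': 1.001129765680275}
side {'fx': 505.8960566573944, 'fy': 505.8960566573944, 'cx': 327.7657577603859, 'cy': 196.56202847097592, 'k1': 0.03676512154913198, 'extrinsics': array([[ 0.99835072,  0.02989827, -0.0490095 ,  0.47785968],
       [-0.05682129,  0.63648483, -0.76919334, -1.0399375 ],
       [ 0.00819626,  0.77070951,  0.63713395,  0.93375342],
       [ 0.        ,  0.        ,  0.        ,  1.        ]])}
top {'fx': 435.4956714522999, 'fy': 435.4956714522999, 'cx': 320.63331103284514, 'cy': 202.15275056548256, 'k1': -0.10042894810099777, 'extrinsics': array([[ 0.00489399,  0.99015527, -0.13988781,  0.3951888 ],
       [-0.99998199,  0.00435988, -0.00412433, -0.0078372 ],
       [-0.00347383,  0.13990547,  0.99015877,  1.27858799],
       [ 0.        ,  0.        ,  0.        ,  1.        ]])}
```

View pics/top0.png

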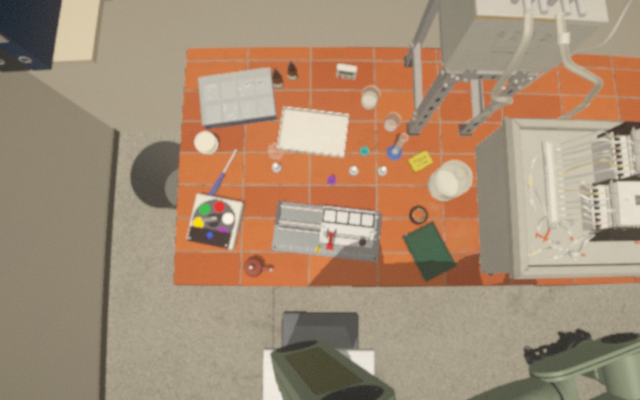

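View pics/side0.png

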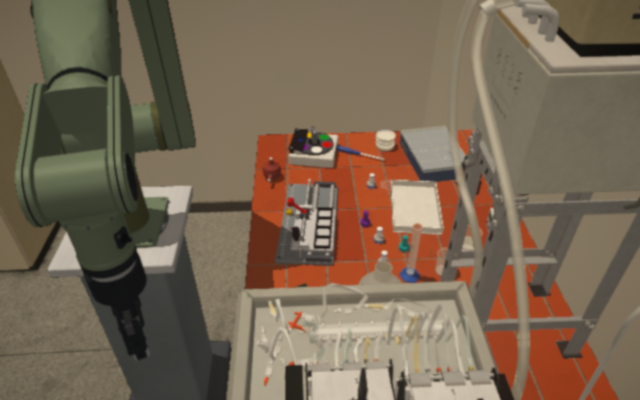

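```bash
cat > h.py <<'E'
import numpy as np, cv2
from cell import sensors, optics, order
from scipy.spatial.transform import Rotation as R
C={n:optics.calibration(n) for n in ("side","top")}
def K(n):
    c=C[n]; return np.array([[c['fx'],0,c['cx']],[0,c['fy'],c['cy']],[0,0,1.]])
def proj(n,P):
    c=C[n];E=np.linalg.inv(c['extrinsics']);p=np.atleast_2d(P)@E[:3,:3].T+E[:3,3]
    s=np.c_[p[:,0]/-p[:,2],-p[:,1]/-p[:,2]];r2=(s**2).sum(1,keepdims=True)
    return s*(1+c['k1']*r2)*c['fx']+[c['cx'],c['cy']]
def ray(n,uv):
    c=C[n];d=(np.array(uv,float)-[c['cx'],c['cy']])/c['fx'];s=d.copy()
    for _ in range(30): s=d/(1+c['k1']*(s@s))
    v=c['extrinsics'][:3,:3]@[s[0],-s[1],-1.]
    return c['extrinsics'][:3,3],v
def onz(n,uv,z):
    o,v=ray(n,uv); return o+v*(z-o[2])/v[2]
def both(a,b):  # side, top
    o1,v1=ray('side',a);o2,v2=ray('top',b);v1/=np.linalg.norm(v1);v2/=np.linalg.norm(v2)
    A=np.c_[v1,-v2];t=np.linalg.lstsq(A,o2-o1,rcond=None)[0]
    p,q=o1+v1*t[0],o2+v2*t[1];return (p+q)/2,np.linalg.norm(p-q)
def crop(n,name,x0,y0,w,h,s,im=None,grid=True):
    if im is None: im=optics.grab_frame(n)
    c=cv2.resize(im[y0:y0+h,x0:x0+w],None,fx=s,fy=s,interpolation=cv2.INTER_CUBIC)[:,:,::-1].copy()
    if grid:
        for x in range((x0+9)//10*10,x0+w,10):
            cv2.line(c,((x-x0)*s,0),((x-x0)*s,6 if x%50 else 14),(0,255,255),1)
            if x%20==0: cv2.putText(c,str(x),((x-x0)*s+2,22),0,.4,(0,255,255),1)
        for y in range((y0+9)//10*10,y0+h,10):
            cv2.line(c,(0,(y-y0)*s),(6,(y-y0)*s),(0,255,255),1)
            if y%20==0: cv2.putText(c,str(y),(8,(y-y0)*s+4),0,.4,(0,255,255),1)
    cv2.imwrite(f"pics/{name}.png",c)
def fit(n,obs): pass
def tool():
    s=sensors.observe();return s['tcp_pos'],R.from_euler('xyz',s['ee_rot']),s
def go(p,Rt):  # shift (mm) & turn(deg) in tool axes
    t,r,s=tool();return np.r_[(r.inv()*Rt).as_rotvec(degrees=True), r.inv().apply(np.array(p)-t)*1000].round(1)
def down(yaw): # tool x down, tool y dir = (cos yaw, sin yaw)
    y=np.array([np.cos(yaw),np.sin(yaw),0]);x=np.array([0,0,-1.]);return R.from_matrix(np.c_[x,y,np.cross(x,y)])
E
python3 - <<'E'
from h import *
im=cv2.imread('pics/top0.png')[:,:,::-1]
crop('top','t_lamp',180,185,70,70,8,im);crop('top','t_stage',265,195,125,75,6,im)
crop('top','t_mid',260,140,140,60,5,im)
im=cv2.imread('pics/side0.png')[:,:,::-1]
crop('side','s_lamp',275,115,80,60,8,im);crop('side','s_stage',270,170,80,100,6,im)
crop('side','s_mid',340,150,130,140,4,im)
t,r,s=tool();print(r.as_matrix().round(3))
E
```

```text
[[-0.001  0.361 -0.933]
 [ 0.002 -0.933 -0.361]
 [-1.    -0.002 -0.   ]]
```

```bash
python3 -c "
import cv2,numpy as np
def row(a,b):
    h=max(a.shape[0],b.shape[0]);p=lambda i:cv2.copyMakeBorder(i,0,h-i.shape[0],0,0,0)
    return np.hstack([p(a),p(b)])
r=lambda n:cv2.imread('pics/'+n+'.png')
"
```

```text
(no output)
```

View pics/t_lamp.png

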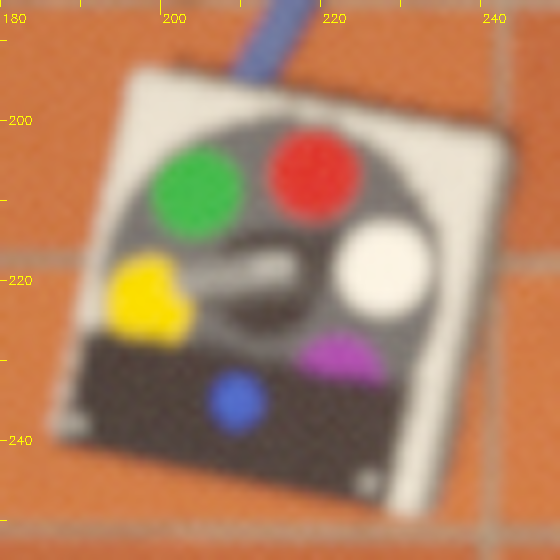

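View pics/t_stage.png

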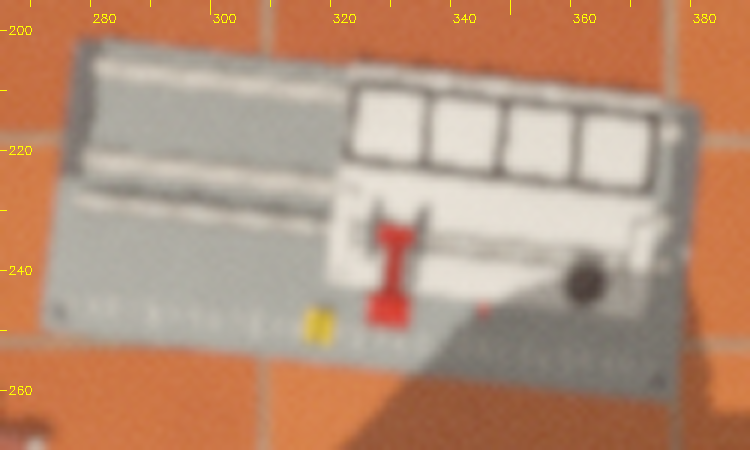

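View pics/t_mid.png

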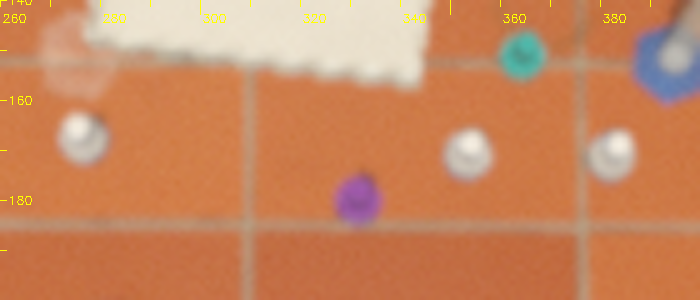

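View pics/s_lamp.png

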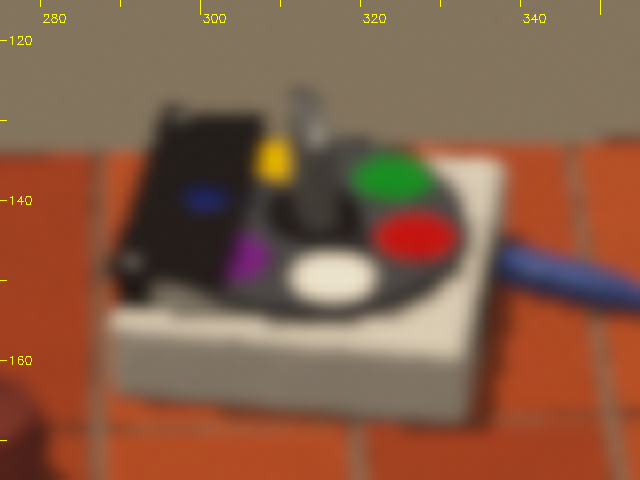

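View pics/s_stage.png

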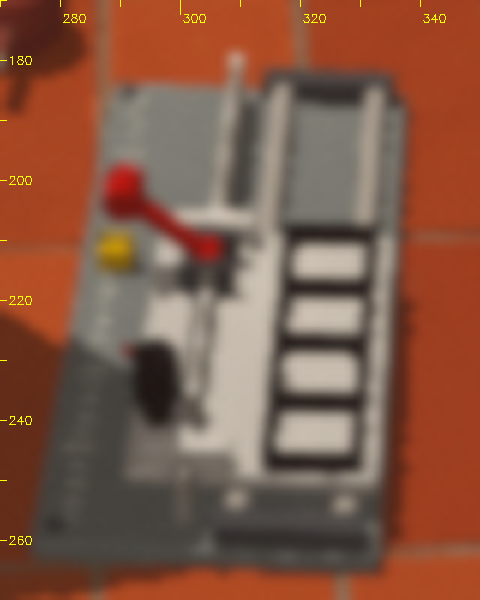

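View pics/s_mid.png

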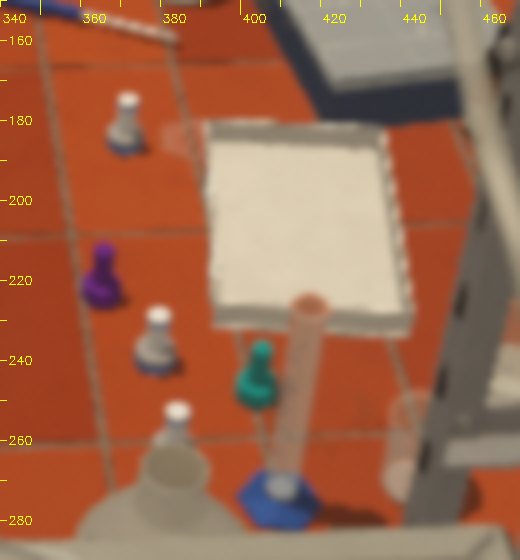

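```bash
python3 - <<'E'
from h import *
im=cv2.imread('pics/top0.png')[:,:,::-1].astype(float)
sub=lambda f,x0,y0,x1,y1:(lambda w:( (np.arange(x0,x1)[None]*w).sum()/w.sum(),(np.arange(y0,y1)[:,None]*w).sum()/w.sum(),w.sum()))(np.clip(f(*[im[y0:y1,x0:x1,i] for i in range(3)]),0,1))
red=sub(lambda r,g,b:(r-g-90)/100,210,198,228,216)
gre=sub(lambda r,g,b:(g-r-20)/100,195,200,214,220)
blu=sub(lambda r,g,b:(b-r-20)/100,202,226,218,246)
whi=sub(lambda r,g,b:(r-150)/100*(b>150),221,210,234,227)
print(red,gre,blu,whi)
P=[onz('top',q[:2],.046) for q in (whi,red,gre)];W=onz('top',blu[:2],.054)
print(np.round(P,4),W)
# axis: circumcentre
A=np.array(P)[:,:2]
c=np.linalg.solve(2*(A[1:]-A[0]),(A[1:]**2).sum(1)-(A[0]**2).sum());print('axis',c,np.linalg.norm(A-c,axis=1))
for p in A: print(np.degrees(np.arctan2(*(p-c)[::-1])))
d=W[:2]-c;print('win',np.linalg.norm(d),np.degrees(np.arctan2(d[1],d[0])))
# side
for n,uv in (('white',(275+332/8,115+276/8)),('red',(275+416/8,115+236/8)),('green',(275+391/8,115+177/8))): print(n,onz('side',uv,.046))
print('win',onz('side',(275+206/8,115+199/8),.054))
E
```

```text
(np.float64(218.7579311670832), np.float64(206.40184579888478), np.float64(52.010000000000005)) (np.float64(204.1788638367553), np.float64(208.71583322836634), np.float64(79.38999999999999)) (np.float64(209.13409563409567), np.float64(234.6704781704782), np.float64(28.86)) (np.float64(227.6471760135472), np.float64(218.03984460603647), np.float64(100.38999999999999))
[[0.5223 0.263  0.046 ]
 [0.5557 0.2899 0.046 ]
 [0.5488 0.3321 0.046 ]] [0.47376624 0.31269301 0.054     ]
axis [0.51591856 0.30506324] [0.04258022 0.04258022 0.04258022]
-81.41225676835829
-20.852273907844324
39.46964620799752
win 0.042837270200518904 169.7402697292129
white [0.52426098 0.26216048 0.046     ]
red [0.55834133 0.28844661 0.046     ]
green [0.55068359 0.3312038  0.046     ]
win [0.47638222 0.30620892 0.054     ]
```

```bash
cat > m.py <<'E'
from h import *
def cent(im,f,box):
    x0,y0,x1,y1=box;a=im[y0:y1,x0:x1].astype(float);w=np.clip(f(a[...,0],a[...,1],a[...,2]),0,1)
    X,Y=np.meshgrid(np.arange(x0,x1),np.arange(y0,y1));return np.array([(X*w).sum(),(Y*w).sum()])/w.sum(),w.sum()
def top_bays(im):
    g=cv2.resize(im,None,fx=4,fy=4,interpolation=cv2.INTER_CUBIC)
    m=(g.min(2)>165).astype(np.uint8)
    return g,m
E
python3 - <<'E'
from m import *
im=cv2.imread('pics/top0.png')[:,:,::-1]
for x in range(318,382,1): pass
for box in ((324,208,336,224),(336,209,349,225),(349,211,361,226),(361,212,375,227)):
    c,n=cent(im,lambda r,g,b:(b-150)/50,box); print(c,n,onz('top',c,.034))
c,n=cent(im,lambda r,g,b:(r-b-80)/60*(g>120),(314,243,321,252));print('mark',c,n,onz('top',c,.026))
c,n=cent(im,lambda r,g,b:(r-g-35)/60,(341,243,348,250));print('ptr',c,n,onz('top',c,.03))
print(im[244:250,340:348].tolist())
c,n=cent(im,lambda r,g,b:(75-r)/30,(356,236,369,248));print('knob',c,n,onz('top',c,.072))
for uv in ((265+80/6,195+40/6),(265+700/6,195+105/6),(265+675/6,195+402/6),(265+42/6,195+327/6)): print('corner',onz('top',uv,.012))
# lever grip in top
c,n=cent(im,lambda r,g,b:(r-g-90)/60,(324,243,334,251));print('lev',c,n,onz('top',c,.081),onz('side',(270+122/6,170+190/6),.081))
print('samples')
for b,s in (((270,160,284,176),(340+126/4,150+97/4)),((347,162,362,178),(340+158/4,150+313/4)),((376,162,390,178),(340+177/4,150+410/4))):
    c,n=cent(im,lambda r,g,b:(b-110)/60,b);print(c,n,onz('top',c,.02),'side stem top',onz('side',s,.044))
E
```

```text
[329.44876676 215.93957954] 120.82 [ 0.5311223  -0.02818108  0.034     ]
[341.90264138 216.52827633] 118.12 [ 0.52957487 -0.06397188  0.034     ]
[354.41424899 218.25064267] 108.92 [ 0.52474733 -0.09992103  0.034     ]
[366.94481358 219.45533407] 108.36 [ 0.52140775 -0.13594191  0.034     ]
mark [317.73514851 248.88242574] 13.466666666666667 [0.43691684 0.00502115 0.026     ]
ptr [345.04761905 246.28571429] 0.35000000000000003 [ 0.44451439 -0.07303377  0.03      ]
[[[208, 203, 193], [211, 205, 194], [212, 208, 197], [212, 205, 195], [215, 203, 193], [217, 202, 191], [214, 202, 191], [209, 202, 191]], [[186, 184, 175], [188, 184, 175], [187, 184, 174], [186, 179, 170], [190, 171, 163], [200, 166, 156], [190, 166, 155], [178, 167, 157]], [[176, 175, 166], [175, 174, 167], [170, 169, 161], [164, 158, 150], [167, 139, 131], [176, 127, 118], [163, 127, 119], [142, 129, 121]], [[171, 171, 161], [170, 167, 160], [163, 162, 153], [149, 145, 137], [144, 121, 115], [148, 107, 102], [140, 111, 105], [129, 118, 112]], [[166, 166, 157], [161, 158, 150], [150, 148, 140], [136, 132, 124], [129, 117
[... 374 characters left out ...]
3479303 0.1378431  0.012     ]
lev [329.43604651 245.96317829] 17.2 [ 0.44321135 -0.02757081  0.081     ] [ 0.44463905 -0.02672963  0.081     ]
samples
[275.95388235 167.24470588] 70.83333333333334 [0.67671291 0.13009306 0.02      ] side stem top [0.67961078 0.13027753 0.044     ]
[353.21641967 170.35426958] 70.85 [ 0.66821276 -0.09830482  0.02      ] side stem top [ 0.67175674 -0.09950188  0.044     ]
[381.76609784 170.5185438 ] 73.25 [ 0.66820371 -0.1827833   0.02      ] side stem top [ 0.67159971 -0.18573206  0.044     ]m.py:4: RuntimeWarning: invalid value encountered in divide
  X,Y=np.meshgrid(np.arange(x0,x1),np.arange(y0,y1));return np.array([(X*w).sum(),(Y*w).sum()])/w.sum(),w.sum()
```

```bash
python3 - <<'E'
from h import *
for p,y in (((.25,-.30,.28),-40),((.45,0.05,.28),-10)): print(go(p,down(np.radians(y))))
E
```

```text
[-2.890e+01 -0.000e+00  1.000e-01 -4.930e+01 -2.045e+02 -1.250e+02]
[-5.890e+01 -1.000e-01  1.000e-01 -4.870e+01 -4.588e+02 -4.377e+02]
```

Call:
play_rows([
  [-29, 0, 0, -50, -204, -125, 1],
  [-29, 0, 0, -50, -204, -125, 1],
  [-29, 0, 0, -50, -204, -125, 1],
  [-29, 0, 0, -50, -204, -125, 1],
  [-29, 0, 0, -50, -204, -125, 1],
  [-59, 0, 0, -50, -459, -438, 1],
  [-59, 0, 0, -50, -459, -438, 1],
  [-59, 0, 0, -50, -459, -438, 1],
])

```text
time: 0.9
tcp_pos: [0.3249, -0.1689, 0.2813]
ee_rot: [1.265, 1.57, -0.547]
wrist_force: [-0.0, -0.3, 0.1]
grip_width: 1.005
```

```bash
python3 - <<'E'
from h import *
print(tool()[0],tool()[2]['joint_pos'])
print(go((.517,.305,.15),down(np.radians(8.6))))
E
```

```text
[ 0.32487897 -0.16885701  0.28127402] [-7.17130705e-01 -3.09968841e-01  1.93034080e+00  1.64455481e-04
  1.52026594e+00 -4.76237226e-01]
[ -22.4    0.    -0.   131.2   73.4 -506. ]
```

Call:
play_rows([
  [-22.4, 0, 0, 131, 73.4, -506, 1],
  [-22.4, 0, 0, 131, 73.4, -506, 1],
  [-22.4, 0, 0, 131, 73.4, -506, 1],
  [-22.4, 0, 0, 131, 73.4, -506, 1],
  [-22.4, 0, 0, 131, 73.4, -506, 1],
  [-22.4, 0, 0, 131, 73.4, -506, 1],
  [-22.4, 0, 0, 131, 73.4, -506, 1],
  [-22.4, 0, 0, 131, 73.4, -506, 1],
])

```text
time: 1.7
tcp_pos: [0.4719, 0.1898, 0.1811]
ee_rot: [-1.041, 1.57, -2.466]
wrist_force: [0.9, -0.4, 0.4]
grip_width: 1.006
```

Call:
play_rows([
  [0, 0, 0, 0, 0, -110, 1],
  [0, 0, 0, 0, 0, -110, 1],
  [0, 0, 0, 0, 0, -110, 1],
  [0, 0, 0, 0, 0, -110, 1],
])

```text
time: 2.1
tcp_pos: [0.4551, 0.2979, 0.1814]
ee_rot: [-1.076, 1.57, -2.498]
wrist_force: [0.5, -1.5, -0.2]
grip_width: 1.002
```

```bash
python3 - <<'E'
from h import *
print(tool()[0],tool()[2]['joint_pos'])
print(go((.517,.305,.062),down(np.radians(8.6))))
E
```

```text
[0.45512595 0.29785147 0.18138082] [ 4.20500873e-01  1.88414600e-01  1.67068833e+00 -2.85323123e-04
  1.28369573e+00  2.71845254e-01]
[-1.000e-01  0.000e+00  1.000e-01  1.193e+02  6.240e+01  2.000e+00]
```

Call:
play_rows([
  [0, 0, 0, 40, 62.4, 2, 1],
  [0, 0, 0, 40, 62.4, 2, 1],
  [0, 0, 0, 40, 62.4, 2, 1],
])

```text
time: 2.4
tcp_pos: [0.519, 0.3007, 0.1394]
ee_rot: [-1.059, 1.567, -2.488]
wrist_force: [-0.3, -0.3, -0.3]
grip_width: 0.998
```

```bash
python3 - <<'E'
from h import *
print(tool()[0])
print(go((.517,.305,.062),down(np.radians(8.6))))
crop('side','s1',260,60,100,90,6)
crop('top','t1',170,170,100,90,6)
print(proj('side',tool()[0]),proj('top',tool()[0]))
E
```

```text
[0.51904255 0.30066145 0.13936402]
[-0.5  0.1  0.2 77.4 -1.1 -4.7]
[[313.68137723 116.10697732]] [[205.43788033 215.8605269 ]]
```

View pics/s1.png

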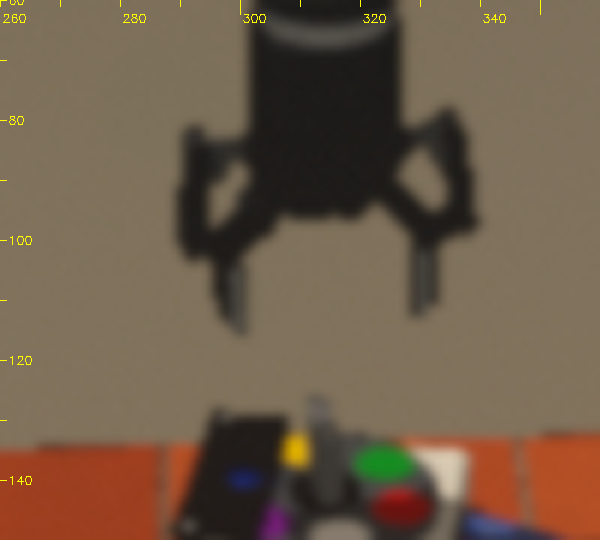

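View pics/t1.png

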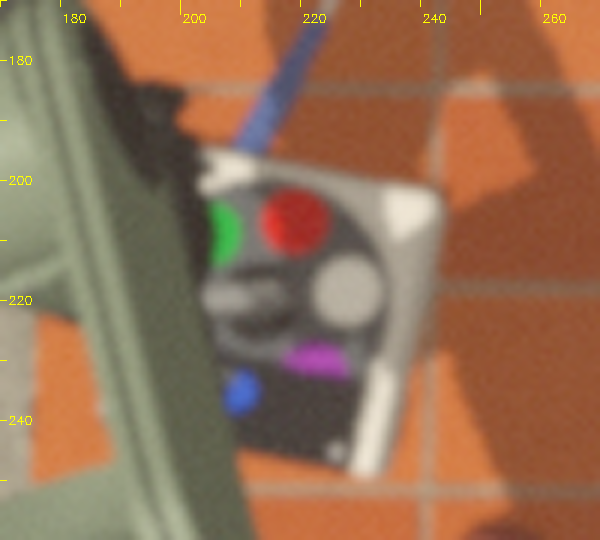

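Call:
play_rows([
  [0, 0, 0, 45, 0, 0, 1],
  [0, 0, 0, 79, 0, 0, 1],
  [0, 0, 0, 79, 0, 0, 1],
  [0, 0, 0, 79, 0, 0, 1],
  [0, 0, 0, 79, 0, 0, -1],
  [0, 0, 0, 79, 0, 0, -1],
  [0, 0, 0, 79, 0, 0, -1],
  [0, 0, 0, 79, 0, 0, -1],
])

```text
time: 3.3
tcp_pos: [0.5188, 0.3039, 0.0642]
ee_rot: [1.809, 1.569, 0.383]
wrist_force: [-0.4, -0.5, -0.4]
grip_width: 0.33
```

Call:
play_rows([
  [0, 0, 0, 0, 0, 0, -1],
  [0, 0, 0, 0, 0, 0, -1],
  [0, 0, 0, 0, 0, 0, -1],
  [0, 0, 0, 0, 0, 0, -1],
])

```text
time: 3.7
tcp_pos: [0.5165, 0.3035, 0.0638]
ee_rot: [-1.486, 1.567, -2.912]
wrist_force: [-5.9, -1.2, 7.2]
grip_width: 0.14
```

Call:
play_rows([
  [8, 0, 0, 0, 0, 0, -1],
  [16, 0, 0, 0, 0, 0, -1],
  [24, 0, 0, 0, 0, 0, -1],
  [32, 0, 0, 0, 0, 0, -1],
  [40, 0, 0, 0, 0, 0, -1],
  [48, 0, 0, 0, 0, 0, -1],
  [54, 0, 0, 0, 0, 0, -1],
  [54, 0, 0, 0, 0, 0, -1],
])

```text
time: 4.5
tcp_pos: [0.5163, 0.3036, 0.0638]
ee_rot: [-0.613, 1.567, -2.983]
wrist_force: [-7.4, -1.7, 7.9]
grip_width: 0.14
```

Call:
play_rows([
  [8, 0, 0, 0, 0, 0, -1],
  [16, 0, 0, 0, 0, 0, -1],
  [24, 0, 0, 0, 0, 0, -1],
  [32, 0, 0, 0, 0, 0, -1],
  [40, 0, 0, 0, 0, 0, -1],
  [48, 0, 0, 0, 0, 0, -1],
  [55, 0, 0, 0, 0, 0, -1],
  [55, 0, 0, 0, 0, 0, -1],
])

```text
time: 5.3
tcp_pos: [0.5163, 0.3038, 0.0638]
ee_rot: [0.256, 1.567, -3.074]
wrist_force: [-7.0, -1.6, 7.3]
grip_width: 0.138
```

Call:
play_rows([
  [0, 0, 0, 0, 0, 0, -1],
  [0, 0, 0, 0, 0, 0, -1],
  [0, 0, 0, 0, 0, 0, -1],
])

```text
time: 5.6
tcp_pos: [0.5162, 0.3038, 0.0638]
ee_rot: [0.238, 1.567, -3.09]
wrist_force: [-6.2, -1.7, 8.1]
grip_width: 0.137
```

```bash
python3 - <<'E'
from h import *
t,r,s=tool();print(t,s['joint_pos'],np.degrees(np.arctan2(r.as_matrix()[1,1],r.as_matrix()[0,1])),s['wrist_force'])
crop('side','s2',270,100,80,70,7)
E
```

```text
[0.51623906 0.30383841 0.06377628] [3.86899689e-01 4.41220953e-01 1.61002571e+00 1.39924765e-03
 1.09391680e+00 2.14347138e+00] -100.68097658837947 [-6.1784231  -1.70264671  8.06037683]
```

View pics/s2.png

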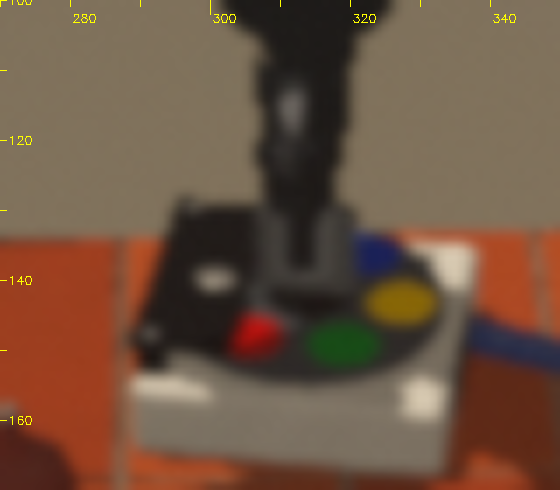

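Call:
play_rows([
  [0, 0, 0, 0, 0, 0, 0.3],
  [0, 0, 0, 0, 0, 0, 0.3],
  [0, 0, 0, 0, 0, 0, 0.3],
  [0, 0, 0, -45, 0, 0, 0],
  [0, 0, 0, -90, 0, 0, 0],
  [0, 0, 0, -130, 0, 0, 0],
  [0, 0, 0, -130, 0, 0, 0],
])

```text
time: 6.35
tcp_pos: [0.523, 0.3055, 0.2012]
ee_rot: [-2.574, 1.555, 0.381]
wrist_force: [-0.2, 0.1, 1.0]
grip_width: 0.502
```

```bash
python3 - <<'E'
from m import *
t,r,s=tool();print(t,s['grip_width'])
print('toA',go((.679,.130,.09),down(np.radians(-90))))
im=optics.grab_frame('top');cv2.imwrite('pics/t3.png',im[:,:,::-1])
crop('top','t3c',170,170,100,90,6,im)
for uv in ((275,150),(392,153),(362,150),(331,180),(395,149)): print(onz('top',uv,.0))
print('cyl top',both((413,225),(404,136)))
E
```

```text
[0.5229692  0.30549634 0.20118796] 0.5022246076261886
toA [ -10.7   -0.8    0.4  112.4  144.4 -184.4]
[0.73455263 0.13631547 0.        ]
[ 0.7268742  -0.21756903  0.        ]
[ 0.73556493 -0.12675767  0.        ]
[ 0.64279485 -0.03315254  0.        ]
[ 0.73941755 -0.22697627  0.        ]
cyl top (array([ 0.72520255, -0.2226229 ,  0.16831959]), np.float64(0.008772656543977126))
```

View pics/t3c.png

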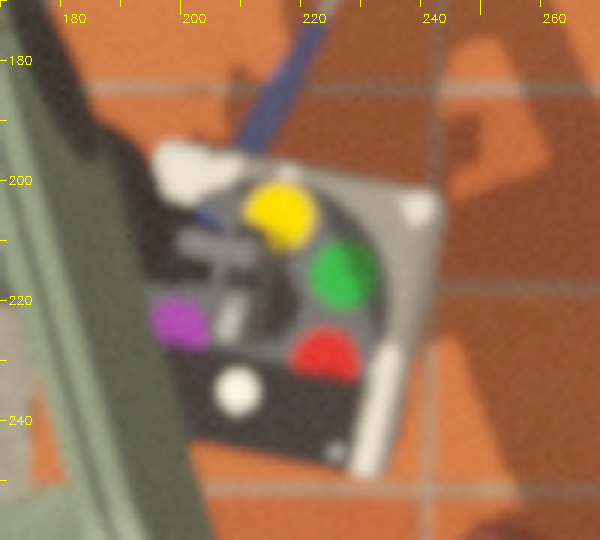

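Call:
play_rows([
  [-10.7, -0.8, 0.4, 42, 144, -184, 0],
  [-10.7, -0.8, 0.4, 42, 144, -184, 0],
  [-10.7, -0.8, 0.4, 42, 144, -184, 0],
  [-10.7, -0.8, 0.4, 42, 144, -184, 0],
  [-10.7, -0.8, 0.4, 42, 144, -184, 0],
  [-10.7, -0.8, 0.4, 42, 144, -184, 0],
  [-10.7, -0.8, 0.4, 42, 144, -184, 0],
])

```text
time: 7.1
tcp_pos: [0.6712, 0.1269, 0.1482]
ee_rot: [0.277, 1.551, -2.866]
wrist_force: [-0.4, 0.4, 0.8]
grip_width: 0.497
```

```bash
cat > lamp.py <<'E'
from m import *
def lamp(im):
    "white angle error estimate from green & yellow & red discs (top)"
    ax=np.array([.5159,.3051])
    out={}
    for n,f in (('g',lambda r,g,b:(g-r-20)/100),('y',lambda r,g,b:(np.minimum(r,g)-b-60)/100*(g>120)),('r',lambda r,g,b:(r-g-90)/80*(b<100)*(g<70))):
        c,w=cent(im,f,(190,196,236,228)); p=onz('top',c,.046)[:2]-ax; out[n]=(np.degrees(np.arctan2(p[1],p[0])).round(1),np.linalg.norm(p).round(4),w.round(0))
    return out
E
python3 - <<'E'
from lamp import *
t,r,s=tool();print(t)
im=optics.grab_frame('top');cv2.imwrite('pics/t4.png',im[:,:,::-1]);print(lamp(im))
si=optics.grab_frame('side');cv2.imwrite('pics/s4.png',si[:,:,::-1])
a=cv2.imread('pics/t4.png');crop('top','t4c',180,130,100,120,6,im);crop('side','s4c',330,90,90,110,6,si)
print('toA',go((.679,.130,.019),down(np.radians(-90))),proj('side',t),proj('top',t))
E
```

```text
[0.67117946 0.12686224 0.1482225 ]
{'g': (np.float64(50.0), np.float64(0.0426), np.float64(6.0)), 'y': (np.float64(-8.3), np.float64(0.0422), np.float64(76.0)), 'r': (np.float64(nan), np.float64(nan), np.float64(0.0))}
toA [ 1.000e-01  1.000e+00 -3.000e-01  1.306e+02 -2.000e+00 -1.030e+01] [[371.02123227 145.1237726 ]] [[272.08848599 158.74788963]]m.py:4: RuntimeWarning: invalid value encountered in divide
  X,Y=np.meshgrid(np.arange(x0,x1),np.arange(y0,y1));return np.array([(X*w).sum(),(Y*w).sum()])/w.sum(),w.sum()
```

View pics/t4c.png

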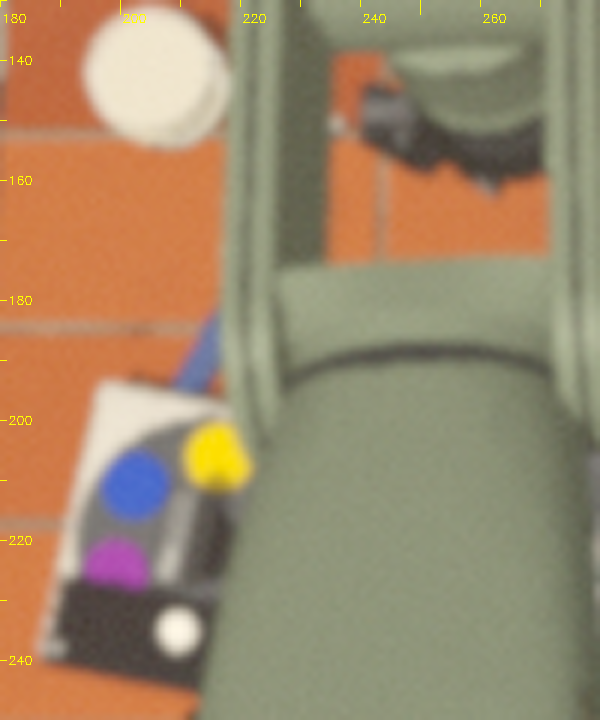

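View pics/s4c.png

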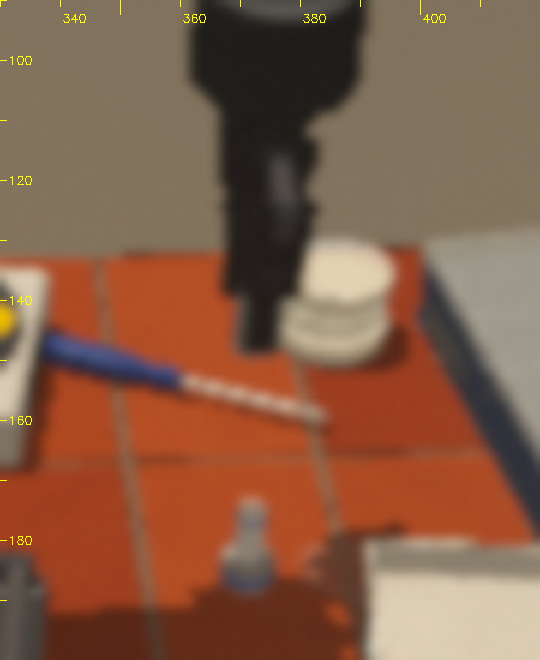

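Call:
play_rows([
  [0, 0, 0, 40, 0, 0, 0],
  [0, 0, 0, 60, 0, 0, 0],
  [0, 0, 0, 60, 0, 0, 0],
  [0, 0, 0, 60, 0, 0, 0],
  [0, 0, 0, 60, 0, 0, 0],
])

```text
time: 7.7
tcp_pos: [0.6725, 0.1286, 0.0933]
ee_rot: [0.462, 1.559, -2.678]
wrist_force: [0.8, -0.1, 1.3]
grip_width: 0.498
```

```bash
python3 - <<'E'
from lamp import *
t,r,s=tool();print(t,r.as_matrix().round(3).tolist())
print('toA',go((.679,.130,.019),down(np.radians(-90))))
E
```

```text
[0.67253258 0.12855187 0.0933382 ] [[-0.011, 0.001, -1.0], [-0.005, -1.0, -0.001], [-1.0, 0.005, 0.011]]
toA [ 0.1  0.6 -0.3 74.3 -1.8 -7.3]
```

Call:
play_rows([
  [0, 0.6, -0.3, 40, -1.8, -7, 0],
  [0, 0.6, -0.3, 74, -1.8, -7, 0],
  [0, 0.6, -0.3, 74, -1.8, -7, 0],
  [0, 0.6, -0.3, 74, -1.8, -7, 0],
  [0, 0.6, -0.3, 74, -1.8, -7, 0],
])

```text
time: 8.2
tcp_pos: [0.6798, 0.1293, 0.0203]
ee_rot: [3.101, 1.569, -0.04]
wrist_force: [0.6, -0.4, 1.0]
grip_width: 0.5
```

Call:
play_rows([
  [0, 0, 0, 0, 0, 0, -1],
  [0, 0, 0, 0, 0, 0, -1],
  [0, 0, 0, 0, 0, 0, -1],
  [0, 0, 0, 0, 0, 0, -1],
  [0, 0, 0, 0, 0, 0, -1],
  [0, 0, 0, 0, 0, 0, -1],
  [0, 0, 0, 0, 0, 0, -1],
])

```text
time: 8.9
tcp_pos: [0.6789, 0.1291, 0.0193]
ee_rot: [0.397, 1.57, -2.744]
wrist_force: [-1.6, -0.2, 6.3]
grip_width: 0.14
```

Call:
play_rows([
  [0, 0, 0, -50, 0, 0, -1],
  [0, 0, 0, -100, 0, 0, -1],
  [0, 0, 0, -110, 0, 0, -1],
  [0, 0, 0, -110, 0, 0, -1],
])

```text
time: 9.3
tcp_pos: [0.6801, 0.1292, 0.131]
ee_rot: [-3.119, 1.567, 0.023]
wrist_force: [0.0, 0.3, -0.3]
grip_width: 0.142
```

```bash
python3 - <<'E'
from lamp import *
t,r,s=tool();print(t,r.as_matrix().round(3).tolist(),s['grip_width'])
si=optics.grab_frame('side');crop('side','s5c',330,90,90,110,6,si);cv2.imwrite('pics/s5.png',si[:,:,::-1])
c=np.array([.5277,-.0820]);x=np.array([.9947,-.1028]);y=np.array([.1028,.9947])
for i,yy in enumerate((-.054,-.018,.018,.054)): print(i+1,(c+y*yy).round(4))
print('bay3',go((*(c+y*.018),.13),down(np.radians(-5.9))))
E
```

```text
[0.68013421 0.12921304 0.13101651] [[0.003, 0.0, -1.0], [0.0, -1.0, -0.0], [-1.0, -0.0, -0.003]] 0.14208091706028286
1 [ 0.5221 -0.1357]
2 [ 0.5258 -0.0999]
3 [ 0.5296 -0.0641]
4 [ 0.5333 -0.0283]
bay3 [-8.410e+01  1.000e-01  1.000e-01 -1.800e+00  1.932e+02  1.485e+02]
```

View pics/s5c.png

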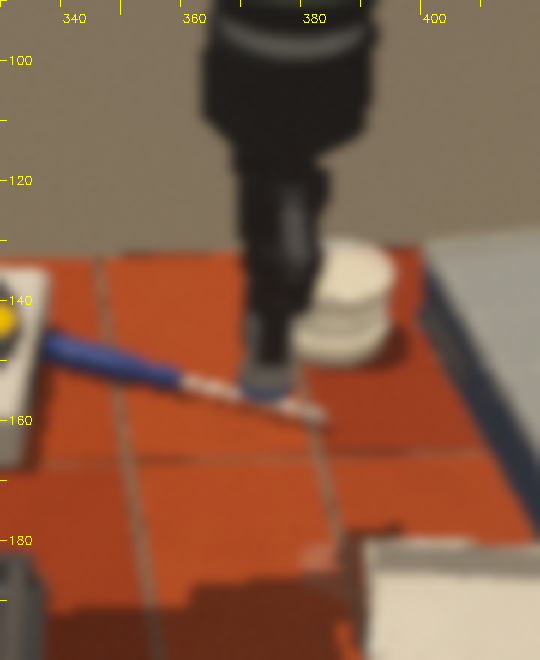

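Call:
play_rows([
  [-8, 0, 0, -2, 35, 27, -1],
  [-16, 0, 0, -2, 70, 54, -1],
  [-24, 0, 0, -2, 105, 81, -1],
  [-32, 0, 0, -2, 140, 108, -1],
  [-40, 0, 0, -2, 175, 135, -1],
  [-48, 0, 0, -2, 193, 148, -1],
  [-56, 0, 0, -2, 193, 148, -1],
  [-64, 0, 0, -2, 193, 148, -1],
])

```text
time: 10.15
tcp_pos: [0.5266, -0.0642, 0.1264]
ee_rot: [-1.265, 1.56, 2.998]
wrist_force: [0.4, 0.5, -0.1]
grip_width: 0.141
```

Call:
play_rows([
  [-8, 0, 0, 0, 0, 0, -1],
  [-16, 0, 0, 0, 0, 0, -1],
  [-20, 0, 0, 0, 0, 0, -1],
  [-20, 0, 0, 0, 0, 0, -1],
  [-20, 0, 0, 0, 0, 0, -1],
  [-20, 0, 0, 0, 0, 0, -1],
])

```text
time: 10.75
tcp_pos: [0.5288, -0.0637, 0.1284]
ee_rot: [-1.511, 1.564, 3.096]
wrist_force: [0.3, -0.0, -0.5]
grip_width: 0.138
```

```bash
python3 - <<'E'
from lamp import *
t,r,s=tool();print(t,r.as_matrix().round(3).tolist(),s['grip_width'])
im=optics.grab_frame('top');cv2.imwrite('pics/t6.png',im[:,:,::-1]);crop('top','t6c',265,140,130,120,6,im)
si=optics.grab_frame('side');crop('side','s6c',270,150,90,110,6,si);cv2.imwrite('pics/s6.png',si[:,:,::-1])
print('bay3',go((.5296,-.0641,.08),down(np.radians(-5.9))),proj('side',t-[0,0,.019]),proj('top',t))
E
```

```text
[ 0.52883105 -0.06369771  0.12835762] [[-0.006, 0.994, -0.105], [0.0, -0.105, -0.994], [-1.0, -0.006, 0.0]] 0.1380696906925206
bay3 [-0.1  0.   0.3 49.1  0.5  0.2] [[323.27879012 201.50124192]] [[343.39398683 213.00116018]]
```

View pics/t6c.png

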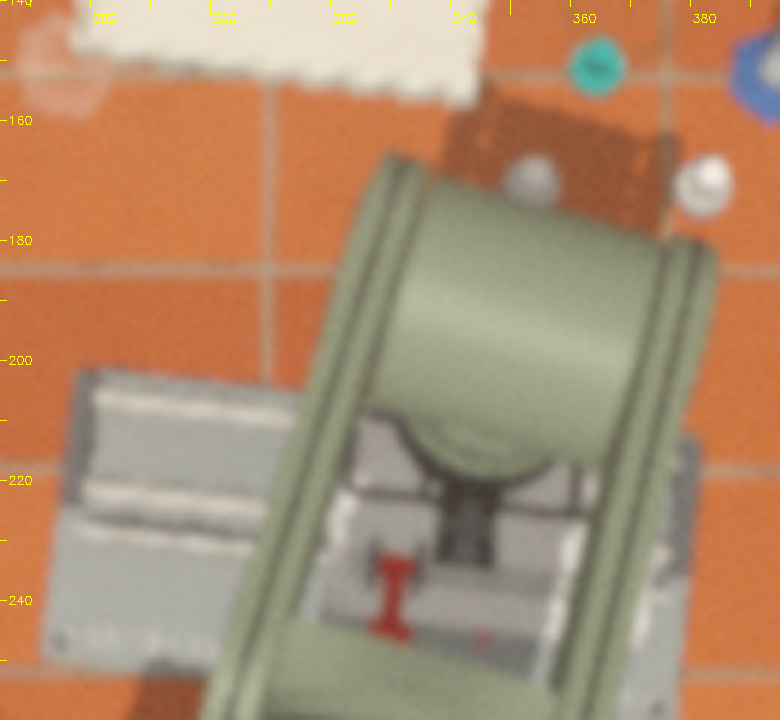

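View pics/s6c.png

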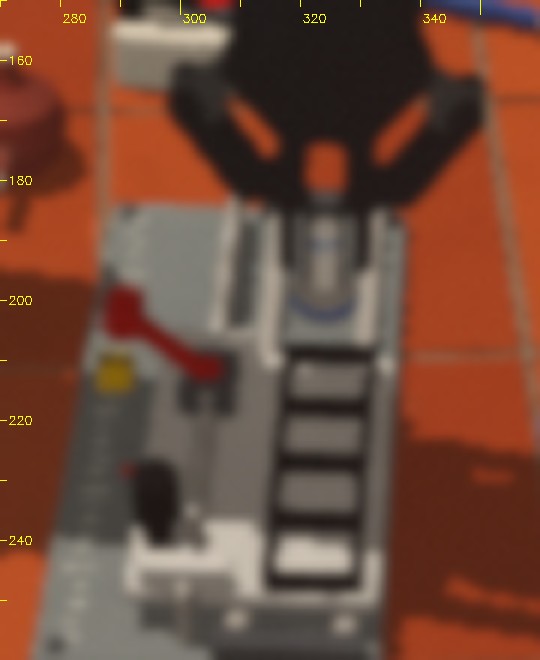

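```bash
python3 - <<'E'
from m import *
im=cv2.imread('pics/side0.png')[:,:,::-1]
for b,box in ((4,(316,208,334,219)),(3,(315,217,333,228)),(2,(314,226,333,237)),(1,(312,236,332,248))):
    c,n=cent(im,lambda r,g,b:(b-130)/50,box);print(b,c,n,onz('side',c,.034).round(4))
c=np.array([.5277,-.0820]);y=np.array([.1028,.9947]);x=np.array([.9947,-.1028])
g=lambda a,b,z:np.r_[c+x*a+y*b,z]
# predicted outline of wall tops in side and top
im4=cv2.resize(im,None,fx=8,fy=8,interpolation=cv2.INTER_CUBIC)[:,:,::-1].copy()
tm=cv2.resize(cv2.imread('pics/top0.png'),None,fx=8,fy=8,interpolation=cv2.INTER_CUBIC)
for I,n in ((im4,'side'),(tm,'top')):
    for yy in (-72,-36,0,36,72):
        p=proj(n,[g(-.0185,yy/1000,.044),g(.0185,yy/1000,.044)])
        p=((p+.5)*8).astype(int);cv2.line(I,p[0],p[1],(0,255,0),1)
    for xx in (-.0185,.0185):
        p=((proj(n,[g(xx,-.072,.044),g(xx,.072,.044)])+.5)*8).astype(int);cv2.line(I,p[0],p[1],(0,255,0),1)
a=im4[200*8:255*8,300*8:345*8];b=tm[200*8:235*8,315*8:385*8]
cv2.imwrite('pics/ov_s.png',a);cv2.imwrite('pics/ov_t.png',b)
E
```

```text
4 [324.22893007 213.09444112] 33.46000000000001 [ 0.5336 -0.0228  0.034 ]
3 [323.26558266 221.91273713] 36.900000000000006 [ 0.5293 -0.0577  0.034 ]
2 [322.84116022 231.37292818] 43.44 [ 0.5264 -0.0936  0.034 ]
1 [320.38832685 241.41945525] 51.400000000000006 [ 0.5184 -0.1299  0.034 ]
```

View pics/ov_s.png

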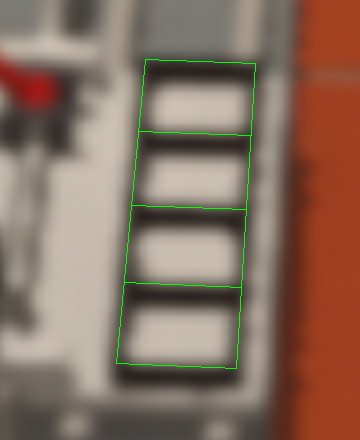

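View pics/ov_t.png

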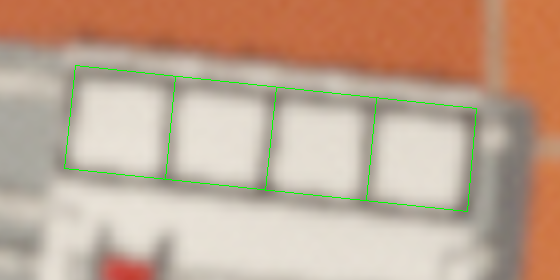

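```bash
python3 - <<'E'
from m import *
c=np.array([.5277,-.0820]);y=np.array([.1028,.9947]);x=np.array([.9947,-.1028])
g=lambda a,b,z:np.r_[c+x*a+y*b,z]
S=cv2.imread('pics/side0.png').min(2).astype(np.float32);T=cv2.imread('pics/top0.png').min(2).astype(np.float32)
# sample brightness along tray x at bay centre lines, on plane z=.044
xs=np.arange(-.026,.0265,.001)
for n,I in (('side',S),('top',T)):
    acc=0
    for b in (-.054,-.018,.018,.054):
      for o in ((.004,.008,.011) if n=='side' else (-.006,0,.006)):
        p=proj(n,[g(a,b+o,.044) for a in xs]).astype(np.float32)
        acc=acc+cv2.remap(I,p[:,0][None],p[:,1][None],cv2.INTER_CUBIC)[0]
    acc/=12; print(n,[(int(a*1000),int(v)) for a,v in zip(xs,acc)])
ys=np.arange(-.08,.081,.001)
acc=0
for a in (-.006,0,.006):
    p=proj('top',[g(a,b,.044) for b in ys]).astype(np.float32);acc=acc+cv2.remap(T,p[:,0][None],p[:,1][None],cv2.INTER_CUBIC)[0]/3
print([(int(round(b*1000)),int(v)) for b,v in zip(ys,acc) if v<150])
E
```

```text
side [(-26, 167), (-24, 163), (-23, 159), (-22, 149), (-21, 134), (-20, 119), (-19, 98), (-18, 79), (-17, 65), (-16, 55), (-15, 53), (-14, 56), (-13, 61), (-12, 67), (-11, 73), (-10, 78), (-9, 81), (-8, 83), (-7, 85), (-6, 86), (-5, 86), (-4, 87), (-3, 87), (-2, 88), (-1, 88), (0, 88), (0, 88), (1, 88), (2, 89), (3, 89), (4, 90), (5, 91), (6, 92), (7, 92), (8, 93), (9, 93), (10, 92), (11, 91), (12, 89), (13, 85), (14, 79), (15, 72), (16, 65), (17, 62), (18, 62), (19, 69), (20, 82), (21, 99), (22, 115), (23, 129), (24, 138), (25, 140), (26, 136)]
top [(-26, 198), (-24, 189), (-23, 178), (-22, 166), (-21, 155), (-20, 148), (-19, 148), (-18, 154), (-17, 165), (-16, 177), (-15, 188), (-14, 197), (-13, 203), (-12, 207), (-11, 210), (-10, 211), (-9, 212), (-8, 212), (-7, 212), (-6, 212), (-5, 212), (-4, 212), (-3, 211), (-2, 211), (-1, 210), (0, 210), (0, 210), (1, 210), (2, 210), (3, 210), (4, 210), (5, 210), (6, 210), (7, 209), (8, 208), (9, 206), (10, 202), (11, 195), (12, 185), (13, 174), (14, 161), (15, 150), (16, 143), (17, 142), (18, 146), (19, 154), (20, 162), (21, 167), (22, 168), (23, 164), (24, 156), (25, 143), (26, 127)]
[(-75, 142), (-74, 134), (-73, 129), (-72, 129), (-71, 136), (-70, 148), (-36, 148), (-35, 145), (72, 148), (73, 144), (74, 145)]
```

```bash
python3 - <<'E'
from lamp import *
print('bay3',go((.5302,-.0652,.0545),down(np.radians(-5.9))))
E
```

```text
bay3 [-0.1  0.   0.3 74.6  1.3  1.2]
```

Call:
play_rows([
  [0, 0, 0.3, 25, 1.3, 1.2, -1],
  [0, 0, 0.3, 45, 1.3, 1.2, -1],
  [0, 0, 0.3, 55, 1.3, 1.2, -1],
  [0, 0, 0.3, 65, 1.3, 1.2, -1],
  [0, 0, 0.3, 70, 1.3, 1.2, -1],
  [0, 0, 0.3, 74, 1.3, 1.2, -1],
  [0, 0, 0.3, 74, 1.3, 1.2, -1],
  [0, 0, 0.3, 74, 1.3, 1.2, -1],
])

```text
time: 11.65
tcp_pos: [0.5311, -0.0655, 0.0562]
ee_rot: [1.163, 1.568, -0.512]
wrist_force: [0.5, -0.9, -0.7]
grip_width: 0.139
```

```bash
python3 - <<'E'
from lamp import *
print(tool()[0],tool()[2]['wrist_force'])
crop('side','s7c',280,160,80,90,6)
E
```

```text
[ 0.53114048 -0.06548992  0.05615843] [ 0.45168425 -0.89431768 -0.66310956]
```

View pics/s7c.png

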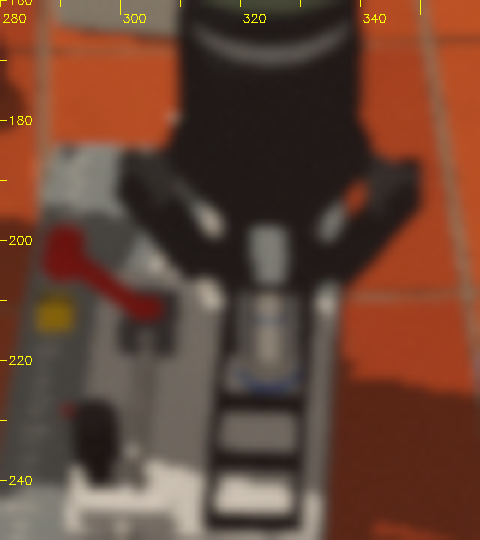

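Call:
play_rows([
  [0, 0, 0, 2, 0, 0, -1],
  [0, 0, 0, 2, 0, 0, -1],
  [0, 0, 0, 2, 0, 0, -0.4],
  [0, 0, 0, 2, 0, 0, -0.4],
  [0, 0, 0, 2, 0, 0, -0.2],
  [0, 0, 0, -40, 0, 0, -0.2],
  [0, 0, 0, -80, 0, 0, 0],
  [0, 0, 0, -80, 0, 0, 0],
])

```text
time: 12.5
tcp_pos: [0.5355, -0.0667, 0.1422]
ee_rot: [1.352, 1.556, -0.323]
wrist_force: [0.2, -0.6, 0.1]
grip_width: 0.501
```

```bash
python3 - <<'E'
from lamp import *
print(tool()[0],tool()[2]['wrist_force'])
im=optics.grab_frame('side');crop('side','s8c',280,130,120,130,5,im)
print('B',go((.671,-.100,.1),down(np.radians(-90))))
E
```

```text
[ 0.53551276 -0.06666207  0.1421799 ] [ 0.18072406 -0.56619865  0.08364999]
B [ 84.   -0.3  -0.5  40.9 139.8  19.2]
```

View pics/s8c.png

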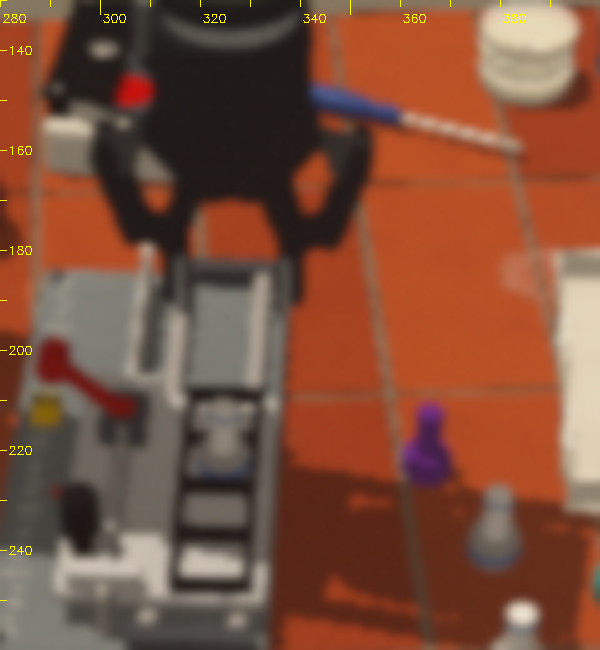

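Call:
play_rows([
  [8.4, 0, 0, 0, 40, 5, 0],
  [16.8, 0, 0, 0, 80, 10, 0],
  [25.2, 0, 0, 0, 120, 15, 0],
  [33.6, 0, 0, 0, 140, 19, 0],
  [42, 0, 0, 0, 140, 19, 0],
  [50.4, 0, 0, 0, 140, 19, 0],
  [58.8, 0, 0, 0, 140, 19, 0],
  [67.2, 0, 0, 0, 140, 19, 0],
])

```text
time: 13.35
tcp_pos: [0.6667, -0.0985, 0.1336]
ee_rot: [-0.283, 1.569, -3.137]
wrist_force: [-0.5, -0.3, 0.1]
grip_width: 0.499
```

Call:
play_rows([
  [8.4, 0, 0, 0, 0, 0, 0],
  [16.8, 0, 0, 20, 0, 0, 0],
  [16.8, 0, 0, 40, 0, 0, 0],
  [16.8, 0, 0, 40, 0, 0, 0],
  [16.8, 0, 0, 40, 0, 0, 0],
  [16.8, 0, 0, 40, 0, 0, 0],
])

```text
time: 13.95
tcp_pos: [0.6683, -0.099, 0.0965]
ee_rot: [2.632, 1.568, -0.509]
wrist_force: [0.6, -0.3, 0.5]
grip_width: 0.499
```

```bash
python3 - <<'E'
from lamp import *
t,r,s=tool();print(t)
im=optics.grab_frame('side');crop('side','s9c',320,150,120,130,5,im)
print('B',go((.671,-.0995,.019),down(np.radians(-90))),proj('side',t))
im=optics.grab_frame('top');cv2.imwrite('pics/t9.png',im[:,:,::-1])
E
```

```text
[ 0.66834158 -0.09895237  0.09648483]
B [ 0.  -0.2 -0.1 78.   0.4 -2.1] [[379.64693775 212.81440679]]
```

View pics/s9c.png

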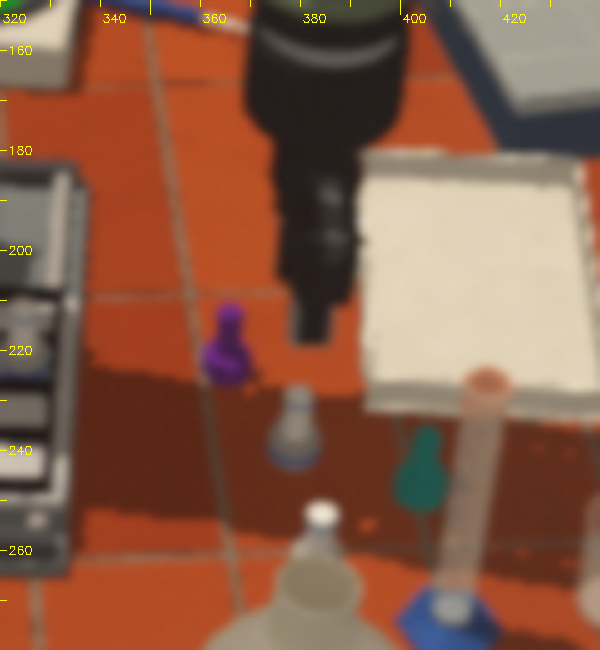

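Call:
play_rows([
  [0, 0, 0, 40, 0.4, -2, 0],
  [0, 0, 0, 78, 0.4, -2, 0],
  [0, 0, 0, 78, 0.4, -2, 0],
  [0, 0, 0, 78, 0.4, -2, 0],
  [0, 0, 0, 78, 0.4, -2, -1],
  [0, 0, 0, 78, 0.4, -2, -1],
  [0, 0, 0, 78, 0.4, -2, -1],
  [0, 0, 0, 78, 0.4, -2, -1],
])

```text
time: 14.85
tcp_pos: [0.6723, -0.0999, 0.0211]
ee_rot: [2.793, 1.564, -0.348]
wrist_force: [0.1, 0.4, 6.2]
grip_width: 0.141
```

Call:
play_rows([
  [0, 0, 0, 0, 0, 0, -1],
  [0, 0, 0, 0, 0, 0, -1],
  [0, 0, 0, 0, 0, 0, -1],
])

```text
time: 15.15
tcp_pos: [0.6723, -0.0999, 0.0211]
ee_rot: [2.796, 1.564, -0.345]
wrist_force: [-0.6, -0.0, 5.7]
grip_width: 0.134
```

Call:
play_rows([
  [0, 0, 0, -50, 0, 0, -1],
  [0, 0, 0, -100, 0, 0, -1],
  [0, 0, 0, -110, 0, 0, -1],
  [0, 0, 0, -110, 0, 0, -1],
])

```text
time: 15.55
tcp_pos: [0.6724, -0.0999, 0.1325]
ee_rot: [2.8, 1.561, -0.341]
wrist_force: [0.4, 0.2, -1.4]
grip_width: 0.137
```

```bash
python3 - <<'E'
from lamp import *
t,r,s=tool();print(t)
print('bay2',go((.5264,-.1010,.13),down(np.radians(-5.9))))
E
```

```text
[ 0.6723825  -0.09986165  0.13245188]
bay2 [-84.1  -0.3  -0.5   1.1   1.1 146. ]
```

Call:
play_rows([
  [-8.4, 0, 0, 0, 0, 40, -1],
  [-16.8, 0, 0, 0, 1, 80, -1],
  [-25.2, 0, 0, 0, 1, 120, -1],
  [-33.6, 0, 0, 0, 1, 146, -1],
  [-42, 0, 0, 0, 1, 146, -1],
  [-50.4, 0, 0, 0, 1, 146, -1],
  [-58.8, 0, 0, 0, 1, 146, -1],
  [-67.2, 0, 0, 0, 1, 146, -1],
])

```text
time: 16.35
tcp_pos: [0.5216, -0.0995, 0.1251]
ee_rot: [-1.397, 1.567, 2.923]
wrist_force: [-0.0, 0.3, 0.3]
grip_width: 0.14
```

Call:
play_rows([
  [-8.4, 0, 0, 0, 0, 0, -1],
  [-16.9, 0, 0, 0, 0, 0, -1],
  [-16.9, 0, 0, 0, 0, 0, -1],
  [-16.9, 0, 0, 0, 0, 0, -1],
  [-16.9, 0, 0, 0, 0, 0, -1],
])

```text
time: 16.85
tcp_pos: [0.5231, -0.1, 0.1267]
ee_rot: [-0.94, 1.57, -2.615]
wrist_force: [-0.1, 0.2, -1.0]
grip_width: 0.14
```

```bash
python3 - <<'E'
from lamp import *
t,r,s=tool();print(t)
print('bay2',go((.5264,-.1010,.0562),down(np.radians(-5.9))))
E
```

```text
[ 0.52307935 -0.099957    0.12669964]
bay2 [-0.1  0.   0.  70.5  3.4  0.7]
```

Call:
play_rows([
  [0, 0, 0, 25, 2.8, 0.6, -1],
  [0, 0, 0, 40, 2.8, 0.6, -1],
  [0, 0, 0, 46, 2.8, 0.6, -1],
  [0, 0, 0, 46, 2.8, 0.6, -1],
  [0, 0, 0, 46, 2.8, 0.6, -1],
])

```text
time: 17.35
tcp_pos: [0.527, -0.1013, 0.0821]
ee_rot: [1.123, 1.568, -0.551]
wrist_force: [0.1, -0.0, -0.3]
grip_width: 0.138
```

```bash
python3 - <<'E'
from lamp import *
t,r,s=tool();print(t)
print('bay2',go((.5264,-.1010,.0562),down(np.radians(-5.9))))
crop('side','s10c',280,160,80,90,6)
E
```

```text
[ 0.52700713 -0.10128523  0.08214261]
bay2 [-0.   0.1 -0.1 25.9 -0.7 -0.2]
```

View pics/s10c.png

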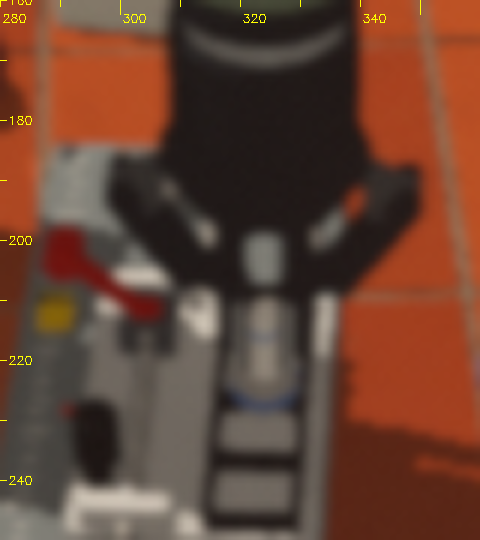

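Call:
play_rows([
  [0, 0, 0, 12, -0.7, 0, -1],
  [0, 0, 0, 22, -0.7, 0, -1],
  [0, 0, 0, 26, -0.7, 0, -1],
  [0, 0, 0, 27, -0.7, 0, -1],
  [0, 0, 0, 27, -0.7, 0, -1],
  [0, 0, 0, 27, -0.7, 0, -1],
])

```text
time: 18.0
tcp_pos: [0.525, -0.1009, 0.0551]
ee_rot: [-1.218, 1.569, -2.892]
wrist_force: [-4.2, 1.2, 7.4]
grip_width: 0.136
```

Call:
play_rows([
  [0, 0, 0, 0, 0, 0, -0.4],
  [0, 0, 0, 0, 0, 0, -0.4],
  [0, 0, 0, 0, 0, 0, -0.2],
  [0, 0, 0, -40, 0, 0, -0.2],
  [0, 0, 0, -80, 0, 0, 0],
  [0, 0, 0, -80, 0, 0, 0],
])

```text
time: 18.6
tcp_pos: [0.5306, -0.1026, 0.1408]
ee_rot: [1.291, 1.557, -0.382]
wrist_force: [0.9, -0.2, 0.1]
grip_width: 0.503
```

```bash
python3 - <<'E'
from lamp import *
t,r,s=tool();print(t)
crop('side','s11c',280,150,120,130,5)
print('C',go((.671,-.185,.13),down(np.radians(-90))))
E
```

```text
[ 0.53055579 -0.10262872  0.14075096]
C [ 84.1  -0.2  -0.5   9.7 150.   67.9]
```

View pics/s11c.png

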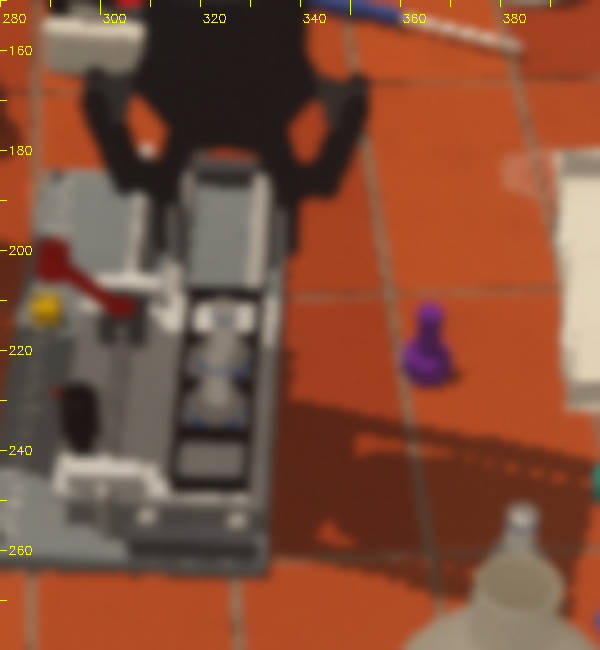

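```bash
python3 - <<'E'
from lamp import *
print('C',go((.6712,-.185,.13),down(np.radians(56))))
E
```

```text
C [-61.9   0.4  -0.4   9.7 150.2  67.9]
```

Call:
play_rows([
  [-8.4, 0, 0, 0, 10, 5, 0],
  [-16.8, 0, 0, 0, 30, 15, 0],
  [-25.2, 0, 0, 0, 50, 22, 0],
  [-33.6, 0, 0, 0, 70, 30, 0],
  [-42, 0, 0, 0, 90, 40, 0],
  [-50.4, 0, 0, 0, 110, 50, 0],
  [-58.8, 0, 0, 0, 130, 60, 0],
  [-62, 0, 0, 5, 150, 68, 0],
])

```text
time: 19.45
tcp_pos: [0.6683, -0.1846, 0.1284]
ee_rot: [-1.342, 1.57, -1.93]
wrist_force: [-0.4, -0.5, -0.1]
grip_width: 0.498
```

Call:
play_rows([
  [0, 0, 0, 15, 0, 0, 0],
  [0, 0, 0, 30, 0, 0, 0],
  [0, 0, 0, 40, 0, 0, 0],
  [0, 0, 0, 40, 0, 0, 0],
  [0, 0, 0, 40, 0, 0, 0],
])

```text
time: 19.95
tcp_pos: [0.6672, -0.1834, 0.0891]
ee_rot: [-2.124, 1.57, -2.715]
wrist_force: [-0.7, 0.3, 0.8]
grip_width: 0.5
```

```bash
python3 - <<'E'
from lamp import *
t,r,s=tool();print(t,s['wrist_force'])
crop('side','s12c',330,150,120,130,5)
im=optics.grab_frame('top');crop('top','t12c',320,120,110,100,6,im);print(lamp(im))
print('C',go((.6712,-.185,.02),down(np.radians(56))))
E
```

```text
[ 0.66715025 -0.18341355  0.0890667 ] [-0.73863807  0.26459711  0.76337853]
{'g': (np.float64(-68.4), np.float64(0.0398), np.float64(84.0)), 'y': (np.float64(-9.9), np.float64(0.043), np.float64(85.0)), 'r': (np.float64(-120.3), np.float64(0.0375), np.float64(5.0))}
C [ 0.1  0.2 -0.  70.8  0.8  2.6]
```

View pics/s12c.png

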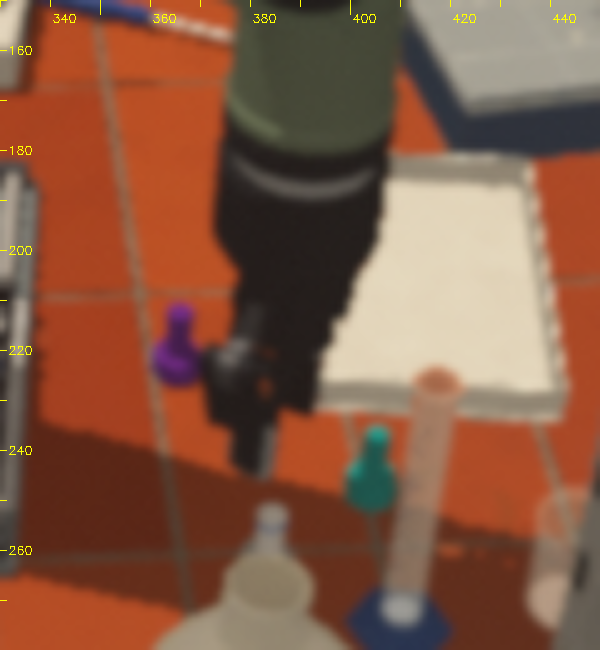

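View pics/t12c.png

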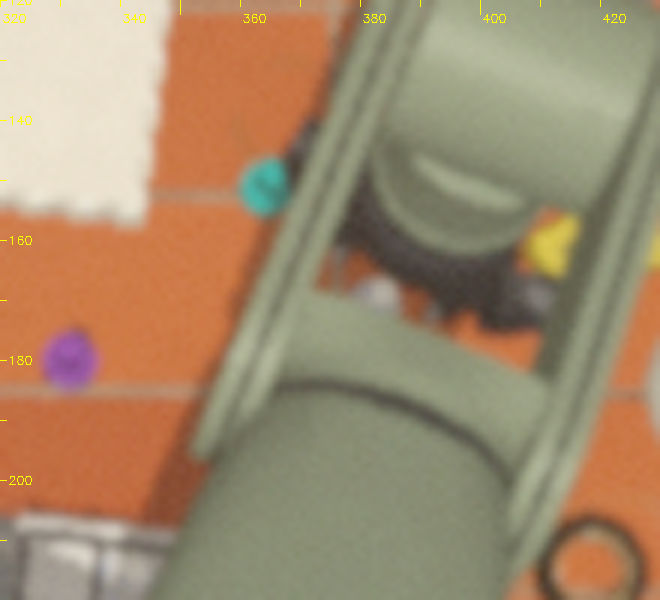

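Call:
play_rows([
  [0, 0, 0, 20, 0.8, 2.6, 0],
  [0, 0, 0, 45, 0.8, 2.6, 0],
  [0, 0, 0, 70, 0.8, 2.6, 0],
  [0, 0, 0, 70, 0.8, 2.6, 0],
  [0, 0, 0, 70, 0.8, 2.6, 0],
  [0, 0, 0, 70, 0.8, 2.6, 0],
])

```text
time: 20.65
tcp_pos: [0.6721, -0.1855, 0.0214]
ee_rot: [0.099, 1.566, -0.492]
wrist_force: [0.9, 0.1, -0.0]
grip_width: 0.5
```

```bash
python3 - <<'E'
from lamp import *
t,r,s=tool();print(t,s['wrist_force'])
crop('side','s13c',330,170,100,110,5)
E
```

```text
[ 0.67205044 -0.18546611  0.02139184] [ 0.930467    0.08072722 -0.04017864]
```

View pics/s13c.png

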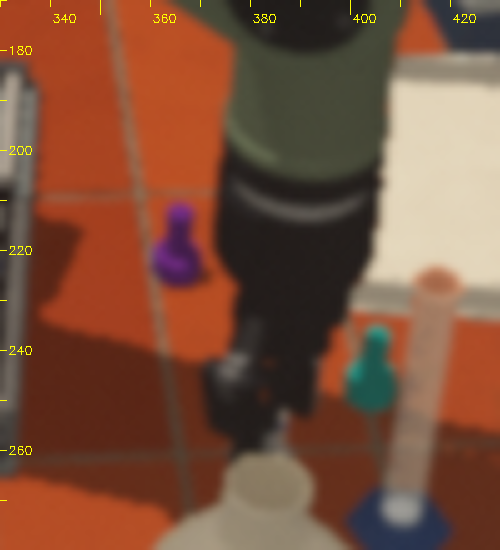

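Nothing is disturbed and the stem shows between the fingers. Closing on it.

Call:
play_rows([
  [0, 0, 0, 0, 0, 0, -1],
  [0, 0, 0, 0, 0, 0, -1],
  [0, 0, 0, 0, 0, 0, -1],
  [0, 0, 0, 0, 0, 0, -1],
  [0, 0, 0, 0, 0, 0, -1],
  [0, 0, 0, 0, 0, 0, -1],
  [0, 0, 0, 0, 0, 0, -1],
])

```text
time: 21.4
tcp_pos: [0.6716, -0.1853, 0.0212]
ee_rot: [0.071, 1.567, -0.521]
wrist_force: [-1.5, -0.2, 6.1]
grip_width: 0.141
```

Call:
play_rows([
  [0, 0, 0, -30, 0, 0, -1],
  [0, 0, 0, -70, 0, 0, -1],
  [0, 0, 0, -110, 0, 0, -1],
  [0, 0, 0, -110, 0, 0, -1],
])

```text
time: 21.8
tcp_pos: [0.6752, -0.1866, 0.1378]
ee_rot: [0.172, 1.556, -0.419]
wrist_force: [1.5, -1.8, 1.9]
grip_width: 0.137
```

```bash
python3 - <<'E'
from lamp import *
t,r,s=tool();print(t,s['wrist_force'],s['grip_width'])
c=np.array([.5283,-.0831])-.054*np.array([.1028,.9947]);print(c)
print('bay1',go((*c,.13),down(np.radians(-5.9))))
E
```

```text
[ 0.67516598 -0.18660965  0.13776787] [ 1.45582271 -1.8183857   1.86530464] 0.13675978343411369
[ 0.5227488 -0.1368138]
bay1 [  62.     0.7   -0.6    5.3  -43.7 -154.4]
```

Call:
play_rows([
  [8.4, 0, 0, 0, -10, -35, -1],
  [16.8, 0, 0, 0, -20, -70, -1],
  [25.2, 0, 0, 0, -30, -105, -1],
  [33.6, 0, 0, 0, -40, -140, -1],
  [42, 0, 0, 0, -43, -154, -1],
  [50.4, 0, 0, 0, -43, -154, -1],
  [58.8, 0, 0, 0, -43, -154, -1],
  [62, 0, 0, 0, -43, -154, -1],
])

```text
time: 22.6
tcp_pos: [0.5178, -0.1342, 0.1286]
ee_rot: [-0.999, 1.57, -2.676]
wrist_force: [-0.3, 0.4, -0.6]
grip_width: 0.136
```

Call:
play_rows([
  [0, 0, 0, 15, 0, 0, -1],
  [0, 0, 0, 30, 0, 0, -1],
  [0, 0, 0, 40, 0, 0, -1],
  [0, 0, 0, 40, 0, 0, -1],
  [0, 0, 0, 40, 0, 0, -1],
])

```text
time: 23.1
tcp_pos: [0.5186, -0.1346, 0.0892]
ee_rot: [0.546, 1.57, -1.127]
wrist_force: [0.8, -0.1, -0.6]
grip_width: 0.143
```

```bash
python3 - <<'E'
from lamp import *
t,r,s=tool();print(t,s['wrist_force'],s['grip_width'])
print('bay1',go((.5227,-.1368,.0562),down(np.radians(-5.9))))
E
```

```text
[ 0.51857808 -0.13457553  0.08924843] [ 0.80685316 -0.09819648 -0.61786851] 0.14332878303197866
bay1 [ 0.   0.  -0.  33.1  4.3  1.8]
```

Call:
play_rows([
  [0, 0, 0, 10, 4.3, 1.8, -1],
  [0, 0, 0, 10, 4.3, 1.8, -1],
  [0, 0, 0, 10, 4.3, 1.8, -1],
])

```text
time: 23.4
tcp_pos: [0.523, -0.137, 0.0795]
ee_rot: [0.929, 1.57, -0.744]
wrist_force: [-0.2, -0.3, -0.9]
grip_width: 0.138
```

```bash
python3 - <<'E'
from lamp import *
t,r,s=tool();print(t)
print('bay1',go((.5227,-.1368,.0562),down(np.radians(-5.9))))
crop('side','s14c',280,170,80,95,6)
E
```

```text
[ 0.52303736 -0.13700816  0.07953483]
bay1 [ 0.   0.  -0.1 23.3 -0.4 -0.2]
```

View pics/s14c.png

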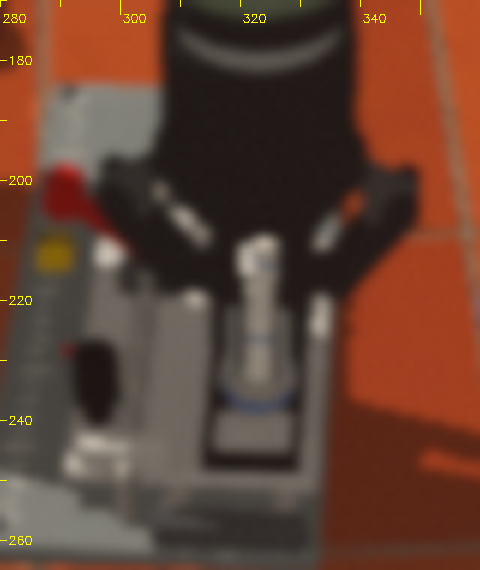

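Call:
play_rows([
  [0, 0, 0, 10, -0.4, 0, -1],
  [0, 0, 0, 18, -0.4, 0, -1],
  [0, 0, 0, 23, -0.4, 0, -1],
  [0, 0, 0, 24, -0.4, 0, -1],
  [0, 0, 0, 24, -0.4, 0, -1],
  [0, 0, 0, 24, -0.4, 0, -1],
])

```text
time: 24.05
tcp_pos: [0.5224, -0.1368, 0.0553]
ee_rot: [0.913, 1.57, -0.76]
wrist_force: [-0.3, -0.1, -0.2]
grip_width: 0.135
```

Call:
play_rows([
  [0, 0, 0, 0, 0, 0, -0.4],
  [0, 0, 0, 0, 0, 0, -0.4],
  [0, 0, 0, 0, 0, 0, -0.2],
  [0, 0, 0, -40, 0, 0, -0.2],
  [0, 0, 0, -80, 0, 0, 0],
  [0, 0, 0, -110, 0, 0, 0],
  [0, 0, 0, -110, 0, 0, 0],
])

```text
time: 24.75
tcp_pos: [0.5264, -0.1385, 0.1715]
ee_rot: [1.227, 1.558, -0.446]
wrist_force: [1.1, 0.6, 0.0]
grip_width: 0.501
```

```bash
python3 - <<'E'
from lamp import *
t,r,s=tool();print(t,s['joint_pos'])
im=optics.grab_frame('side');crop('side','s15c',275,170,75,95,6,im);cv2.imwrite('pics/s15.png',im[:,:,::-1])
c=np.array([.5283,-.0831]);y=np.array([.1028,.9947]);x=np.array([.9947,-.1028])
print('lever?',onz('side',(280+64/6,200),.081), 'pivot', )
E
```

```text
[ 0.52635999 -0.13847712  0.17152176] [-4.16064632e-01  1.90427967e-01  1.69027751e+00 -4.25251178e-04
  1.24760189e+00 -3.13278522e-01]
lever? [ 0.44550993 -0.01999002  0.081     ] pivot
```

View pics/s15c.png

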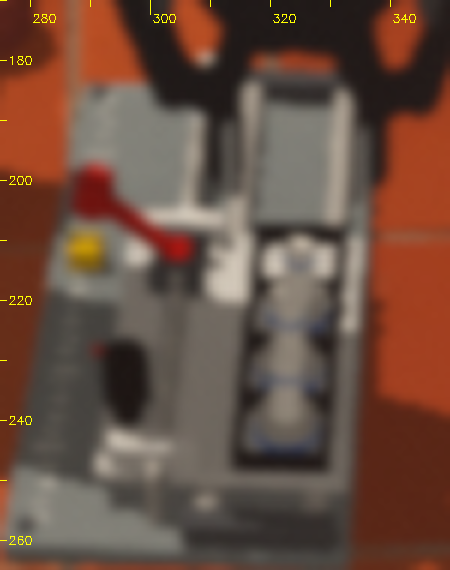

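View pics/s15.png

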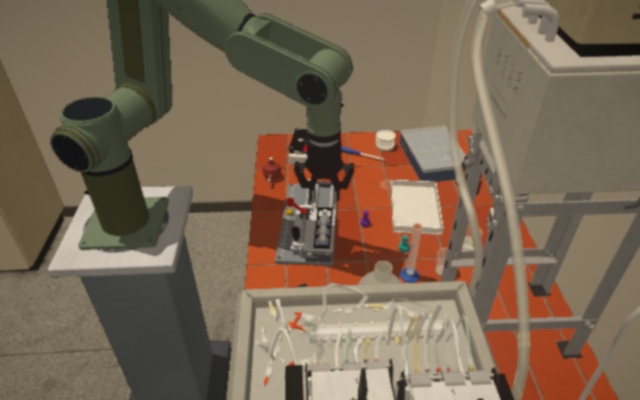

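```bash
python3 - <<'E'
from h import *
im=cv2.imread('pics/top0.png')[:,:,::-1]
crop('top','t_r',340,40,150,150,5,im);crop('top','t_l',180,40,160,110,5,im)
im=cv2.imread('pics/side0.png')[:,:,::-1];crop('side','s_r',370,120,150,150,5,im)
E
```

```text
(no output)
```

View pics/t_r.png

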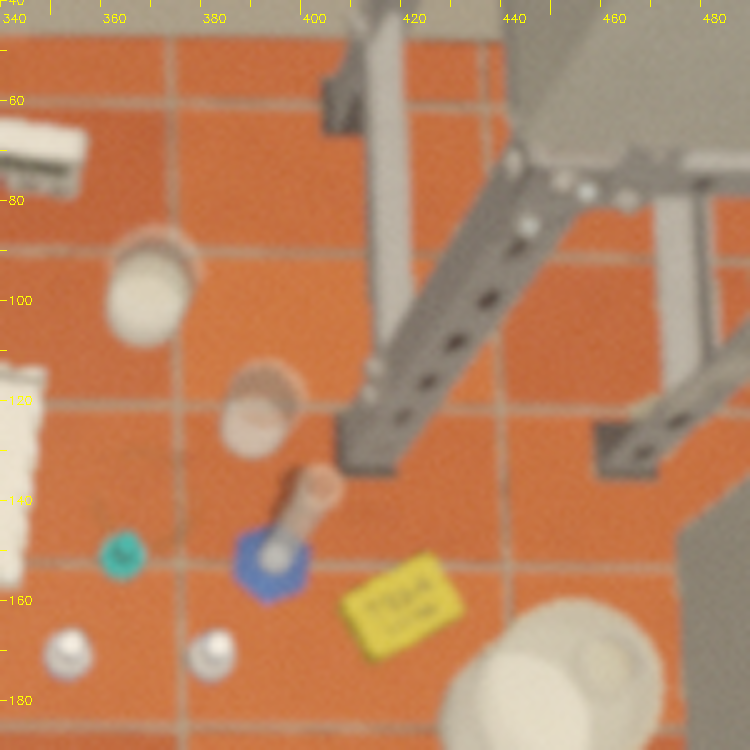

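View pics/t_l.png

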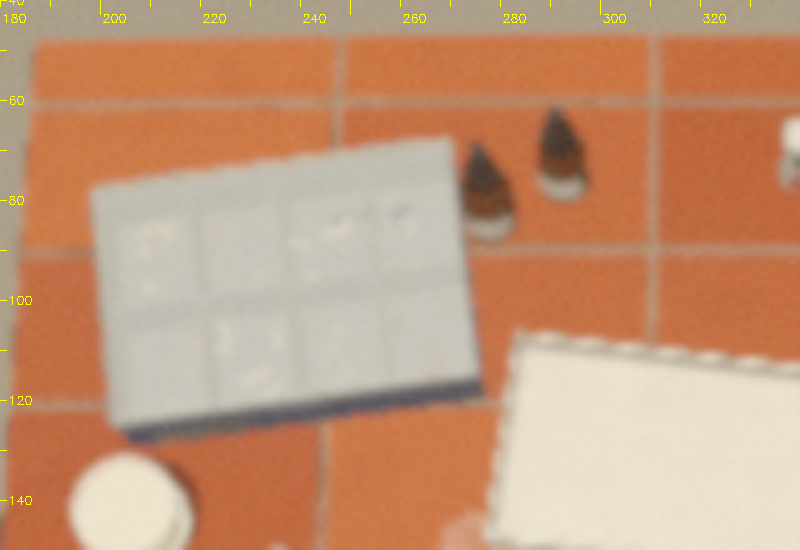

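```bash
python3 - <<'E'
from m import *
im=cv2.imread('pics/side0.png')[:,:,::-1]
c,n=cent(im,lambda r,g,b:(r-g-80)/60,(284,196,295,208));print(c,onz('side',c,.081))
print('lever',go((.445,-.0275,.12),down(np.radians(84.1))))
E
```

```text
[289.67142857 200.26666667] [ 0.44290877 -0.02095581  0.081     ]
lever [ -90.     0.5   -0.2   47.7  -90.8 -101.6]
```

Call:
play_rows([
  [-8.4, 0, 0, 0, -15, -17, 0],
  [-16.8, 0, 0, 0, -30, -34, 0],
  [-25.2, 0, 0, 0, -45, -51, 0],
  [-33.6, 0, 0, 0, -60, -68, 0],
  [-42, 0, 0, 0, -75, -85, 0],
  [-50.4, 0, 0, 0, -90, -101, 0],
  [-58.8, 0, 0, 0, -90, -101, 0],
  [-67.2, 0, 0, 0, -90, -101, 0],
])

```text
time: 25.6
tcp_pos: [0.4415, -0.0262, 0.1637]
ee_rot: [-2.595, 1.569, -3.088]
wrist_force: [0.4, 0.0, -0.2]
grip_width: 0.495
```

Call:
play_rows([
  [-8.4, 0, 0, 0, 0, 0, 0],
  [-16.8, 0, 0, 0, 0, 0, 0],
  [-22.8, 0, 0, 15, 0, 0, 0],
  [-22.8, 0, 0, 30, 0, 0, 0],
  [-22.8, 0, 0, 30, 0, 0, 0],
  [-22.8, 0, 0, 30, 0, 0, 0],
])

```text
time: 26.2
tcp_pos: [0.4422, -0.0269, 0.1343]
ee_rot: [-2.95, 1.569, -3.053]
wrist_force: [-0.9, -0.1, 0.2]
grip_width: 0.505
```

```bash
python3 - <<'E'
from lamp import *
t,r,s=tool();print(t)
print('lever',go((.445,-.0275,.062),down(np.radians(84.1))))
crop('side','s16c',260,150,75,80,7)
im=optics.grab_frame('top');crop('top','t16c',290,190,100,80,7,im);print(lamp(im),proj('side',t),proj('top',t))
E
```

```text
[ 0.44223681 -0.02686718  0.13430802]
lever [ 0.  -0.1  0.  72.3 -0.3  2.9]
{'g': (np.float64(-68.5), np.float64(0.0399), np.float64(83.0)), 'y': (np.float64(-9.9), np.float64(0.043), np.float64(84.0)), 'r': (np.float64(-120.8), np.float64(0.0378), np.float64(5.0))} [[288.56944556 185.70970305]] [[329.50386534 245.51845031]]
```

View pics/s16c.png

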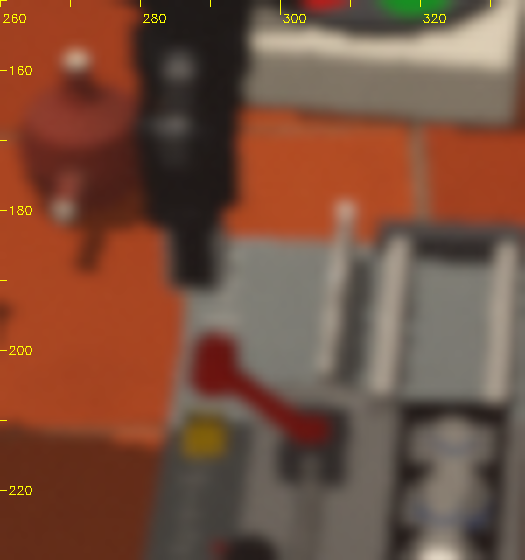

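View pics/t16c.png

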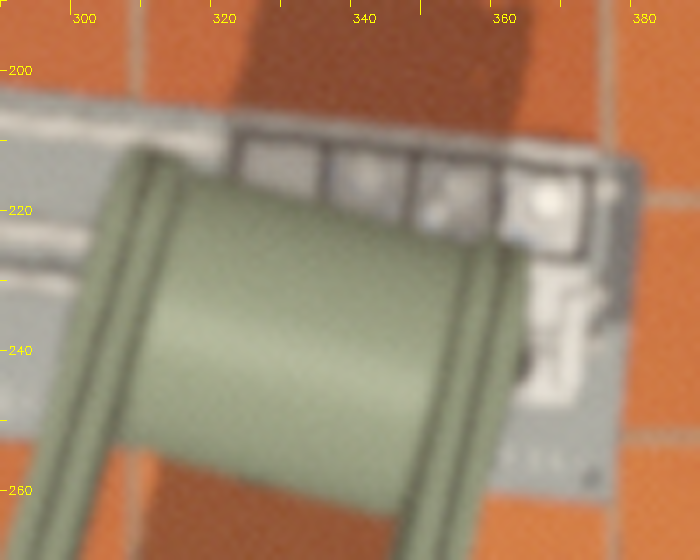

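```bash
python3 - <<'E'
from lamp import *
c=np.array([.445,-.0275]);y=np.array([.1028,.9947])
for p in ((*c,.081),(*(c-y*.01),.081),(*(c+y*.01),.09),(*(c-y*.01),.072)): print(proj('side',p))
E
```

```text
[[290.47194105 201.85263915]]
[[290.07508477 204.33588952]]
[[290.73232862 196.75650622]]
[[290.21049086 206.96412763]]
```

Call:
play_rows([
  [0, 0, 0, 25, 0.4, 2.9, 0],
  [0, 0, 0, 50, 0.4, 2.9, 0],
  [0, 0, 0, 72, 0.4, 2.9, 0],
  [0, 0, 0, 72, 0.4, 2.9, 0],
  [0, 0, 0, 72, 0.4, 2.9, 0],
])

```text
time: 26.8
tcp_pos: [0.4467, -0.0272, 0.064]
ee_rot: [-0.537, 1.569, -0.64]
wrist_force: [0.1, -0.4, 0.2]
grip_width: 0.5
```

Call:
play_rows([
  [0, 0, 0, 0, 0, 0, -1],
  [0, 0, 0, 0, 0, 0, -1],
  [0, 0, 0, 0, 0, 0, -1],
  [0, 0, 0, 0, 0, 0, -1],
  [0, 0, 0, 0, 0, 0, -1],
  [0, 0, 0, 0, 0, 0, -1],
])

```text
time: 27.4
tcp_pos: [0.4478, -0.0278, 0.0654]
ee_rot: [-0.437, 1.566, -0.54]
wrist_force: [-1.7, -1.8, 5.6]
grip_width: 0.217
```

```bash
python3 - <<'E'
from lamp import *
t,r,s=tool();print(t,s['wrist_force'],s['grip_width'])
for q in np.arange(0,1.26,.15):
    a=.75+q; print(round(q,2),'down %.1f  z %.1f'%(-(50*np.sin(a)-50*np.sin(.75)), -50*np.cos(a)+50*np.cos(.75)))
E
```

```text
[ 0.44776697 -0.02784467  0.06535109] [-1.66831906 -1.83860598  5.56295344] 0.2168522298012584
0.0 down -0.0  z 0.0
0.15 down -5.1  z 5.5
0.3 down -9.3  z 11.7
0.45 down -12.5  z 18.5
0.6 down -14.7  z 25.6
0.75 down -15.8  z 33.0
0.9 down -15.8  z 40.5
1.05 down -14.6  z 47.9
1.2 down -12.4  z 55.1
```

Call:
play_rows([
  [0, 0, 0, -5, 0, 5.5, -1],
  [0, 0, 0, -9, 0, 12, -1],
  [0, 0, 0, -12.5, 0, 18.5, -1],
  [0, 0, 0, -14.7, 0, 25.6, -1],
  [0, 0, 0, -15.8, 0, 33, -1],
  [0, 0, 0, -15.8, 0, 40.5, -1],
  [0, 0, 0, -14.6, 0, 48, -1],
  [0, 0, 0, -12.5, 0, 55, -1],
])

```text
time: 28.2
tcp_pos: [0.5002, -0.0326, 0.0764]
ee_rot: [-2.849, 1.569, -2.952]
wrist_force: [-5.0, -1.4, 4.2]
grip_width: 0.189
```

Call:
play_rows([
  [0, 0, 0, 0, 0, 0, -1],
  [0, 0, 0, 0, 0, 0, -1],
  [0, 0, 0, 0, 0, 0, -1],
])

```text
time: 28.5
tcp_pos: [0.501, -0.0327, 0.0762]
ee_rot: [-0.504, 1.569, -0.607]
wrist_force: [-1.7, -0.7, 0.2]
grip_width: 0.187
```

```bash
python3 - <<'E'
from lamp import *
t,r,s=tool();print(t,s['wrist_force'],s['grip_width'])
crop('side','s17c',260,160,95,95,6)
E
```

```text
[ 0.50101958 -0.03272361  0.07621083] [-1.71674224 -0.71430076  0.19269596] 0.18687193485666112
```

View pics/s17c.png

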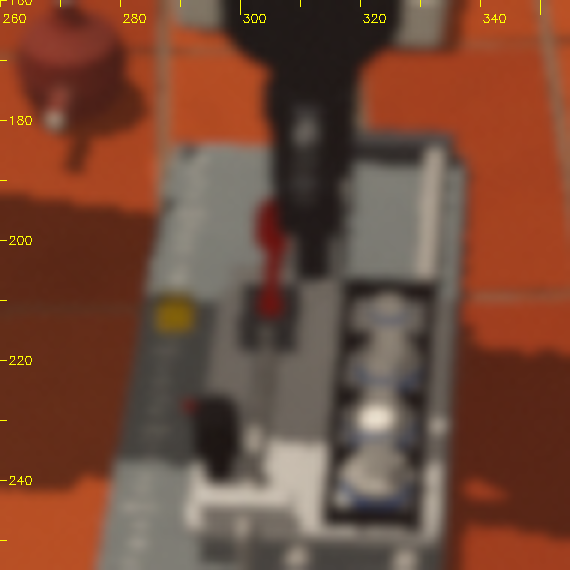

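```bash
python3 - <<'E'
from lamp import *
c=np.array([.5283,-.0831]);y=np.array([.1028,.9947]);x=np.array([.9947,-.1028])
im=optics.grab_frame('side')
cc,n=cent(im,lambda r,g,b:(r-g-60)/60,(299,190,308,204));print(cc,n)
for q in (.4,.6,.7,.8,.9,1.0,1.2):
    a=.75+q;p=np.r_[c+x*(-.052-.05*np.cos(a))+y*.047,.047+.05*np.sin(a)];print(q,p.round(4),proj('side',p))
print(proj('side',np.r_[c+x*-.052+y*.047,.047]))
E
```

```text
[304.64031621 198.96047431] 4.216666666666666
0.4 [ 0.4611 -0.0289  0.0926] [[296.51451156 198.58522065]]
0.6 [ 0.4705 -0.0299  0.0958] [[300.12451767 197.78254011]]
0.7 [ 0.4754 -0.0304  0.0966] [[302.01346093 197.59816776]]
0.8 [ 0.4804 -0.0309  0.097 ] [[303.93171072 197.5619213 ]]
0.9 [ 0.4853 -0.0314  0.0968] [[305.85873718 197.67431041]]
1.0 [ 0.4903 -0.0319  0.0962] [[307.77389222 197.93414507]]
1.2 [ 0.4998 -0.0329  0.0934] [[311.48699194 198.88300666]]
[[304.73369079 212.08592895]]
```

Call:
play_rows([
  [0, 0, 0, 0, 0, 0, 0],
  [0, 0, 0, 0, 0, 0, 0],
  [0, 0, 0, 0, 0, 0, 0],
  [0, 0, 0, 0, 1, -10, 0],
  [0, 0, 0, 0, 1, -20, 0],
  [0, 0, 0, 0, 1, -20, 0],
])

```text
time: 29.2
tcp_pos: [0.4789, -0.0291, 0.0754]
ee_rot: [-2.84, 1.569, -2.943]
wrist_force: [-0.2, -0.3, -1.3]
grip_width: 0.503
```

```bash
python3 - <<'E'
from lamp import *
t,r,s=tool();print(t,s['wrist_force'],s['grip_width'],proj('side',t))
crop('side','s18c',260,160,95,95,6)
E
```

```text
[ 0.47894061 -0.0290976   0.07540325] [-0.21156863 -0.34533608 -1.26727024] 0.5026535313500076 [[303.54973097 203.4845897 ]]
```

View pics/s18c.png

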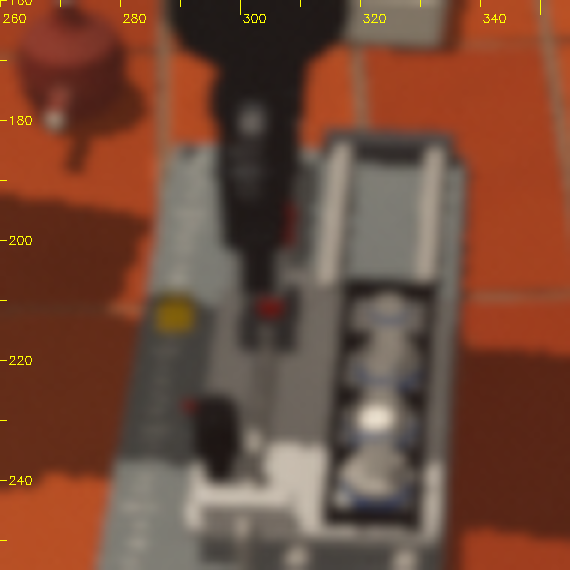

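Call:
play_rows([
  [0, 0, 0, -2, 0, 4.5, 0],
  [0, 0, 0, -2, 0, 4.5, 0],
  [0, 0, 0, -2, 0, 4.5, -1],
  [0, 0, 0, -2, 0, 4.5, -1],
  [0, 0, 0, -2, 0, 4.5, -1],
  [0, 0, 0, -2, 0, 4.5, -1],
  [0, 0, 0, -2, 0, 4.5, -1],
  [0, 0, 0, -2, 0, 4.5, -1],
])

```text
time: 30.05
tcp_pos: [0.4862, -0.0305, 0.0784]
ee_rot: [-0.499, 1.568, -0.601]
wrist_force: [0.1, -2.1, 3.0]
grip_width: 0.22
```

Call:
play_rows([
  [0, 0, 0, 0, 0, 3, -1],
  [0, 0, 0, 0.5, 0, 6, -1],
  [0, 0, 0, 1, 0, 9, -1],
  [0, 0, 0, 1.5, 0, 12, -1],
  [0, 0, 0, 2.5, 0, 15, -1],
  [0, 0, 0, 3, 0, 18, -1],
  [0, 0, 0, 3, 0, 18, -1],
  [0, 0, 0, 3, 0, 18, -1],
])

```text
time: 30.85
tcp_pos: [0.5002, -0.0319, 0.0744]
ee_rot: [-2.952, 1.563, -3.054]
wrist_force: [-7.3, -2.6, 8.8]
grip_width: 0.223
```

```bash
python3 - <<'E'
from lamp import *
t,r,s=tool();print(t,s['wrist_force'],s['grip_width'],proj('side',t))
crop('side','s19c',260,160,95,95,6)
E
```

```text
[ 0.50020319 -0.0319172   0.07438303] [-7.32944668 -2.62868559  8.75229054] 0.22275334590891455 [[311.71152602 204.23006501]]
```

View pics/s19c.png

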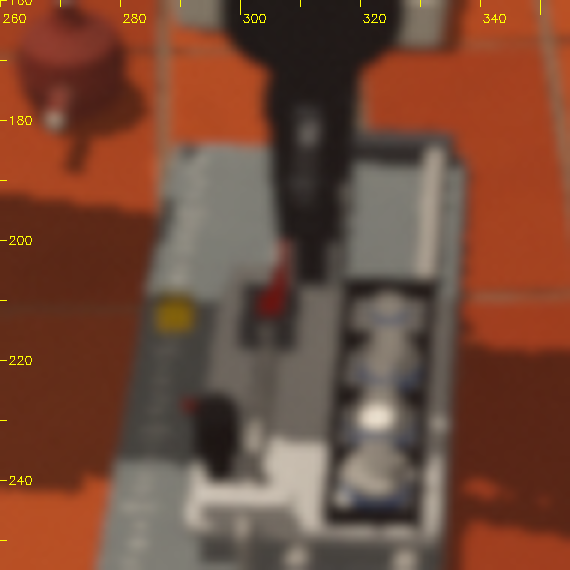

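Call:
play_rows([
  [0, 0, 0, 0, 0, 0, 0],
  [0, 0, 0, 0, 0, 0, 0],
  [0, 0, 0, 0, 0, 0, 0],
  [0, 0, 0, -30, 0, 0, 0],
  [0, 0, 0, -70, 0, 0, 0],
  [0, 0, 0, -70, 0, 0, 0],
])

```text
time: 31.5
tcp_pos: [0.5083, -0.0328, 0.1507]
ee_rot: [-0.156, 1.557, -0.258]
wrist_force: [-0.2, 0.2, 0.7]
grip_width: 0.5
```

```bash
python3 - <<'E'
from lamp import *
t,r,s=tool();print(t)
im=optics.grab_frame('side');crop('side','s20c',260,160,95,95,6,im)
c=np.array([.5283,-.0831]);y=np.array([.1028,.9947]);x=np.array([.9947,-.1028])
k=c+x*-.066+y*-.045;print('knob',k,proj('side',(*k,.072)),go((*k,.12),down(np.radians(84.1))),go((*k,.04),down(np.radians(84.1))))
E
```

```text
[ 0.50827384 -0.03276599  0.15071159]
knob [ 0.4580238 -0.1210767] [[295.87648289 228.78863145]] [  0.    0.5   0.1  28.1 -93.1 -39.4] [ 0.000e+00  5.000e-01  1.000e-01  1.081e+02 -9.300e+01 -4.010e+01]
```

View pics/s20c.png

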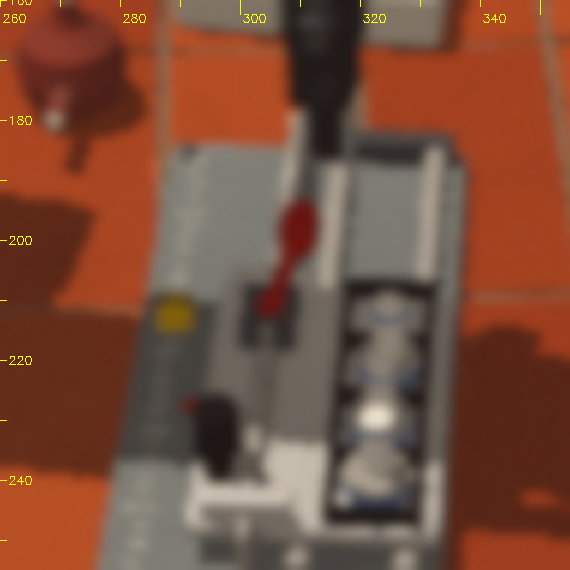

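Call:
play_rows([
  [0, 0, 0, 30, 0, -5, 0],
  [0, 0, 0, 68, 0, -5, 0],
  [0, 0, 0, 68, 0, -5, 0],
  [0, 0, 0, 68, 0, -5, 0],
  [0, 0, 0, 68, 0, -5, -1],
  [0, 0, 0, 68, 0, -5, -1],
  [0, 0, 0, 68, 0, -5, -1],
  [0, 0, 0, 68, 0, -5, -1],
])

```text
time: 32.35
tcp_pos: [0.5004, -0.032, 0.0789]
ee_rot: [-0.28, 1.565, -0.383]
wrist_force: [0.4, -0.8, 6.4]
grip_width: 0.22
```

Call:
play_rows([
  [0, 0, 0, 0, 0, 0, -1],
  [0, 0, 0, 0.5, 0, 3, -1],
  [0, 0, 0, 1, 0, 6, -1],
  [0, 0, 0, 2, 0, 9, -1],
  [0, 0, 0, 3, 0, 12, -1],
  [0, 0, 0, 3, 0, 13, -1],
  [0, 0, 0, 3, 0, 13, -1],
])

```text
time: 33.05
tcp_pos: [0.5076, -0.0327, 0.0754]
ee_rot: [-2.947, 1.562, -3.048]
wrist_force: [-13.3, 0.4, 19.2]
grip_width: 0.223
```

Call:
play_rows([
  [0, 0, 0, 0, 0, 0, 0],
  [0, 0, 0, 0, 0, 0, 0],
  [0, 0, 0, 0, 0, 0, 0],
  [0, 0, 0, -30, 0, 0, 0],
  [0, 0, 0, -70, 0, 0, 0],
  [0, 0, 0, -70, 0, 0, 0],
])

```text
time: 33.65
tcp_pos: [0.5162, -0.0337, 0.1497]
ee_rot: [-0.164, 1.557, -0.266]
wrist_force: [1.3, -0.5, 0.7]
grip_width: 0.497
```

```bash
python3 - <<'E'
from lamp import *
t,r,s=tool();print(t)
im=optics.grab_frame('side');crop('side','s21c',260,160,95,95,6,im)
k=(.458,-.1211);print(go((*k,.12),down(np.radians(84.1))))
E
```

```text
[ 0.51620296 -0.03370459  0.14967023]
[  0.    0.5   0.1  27.  -93.  -47.4]
```

View pics/s21c.png

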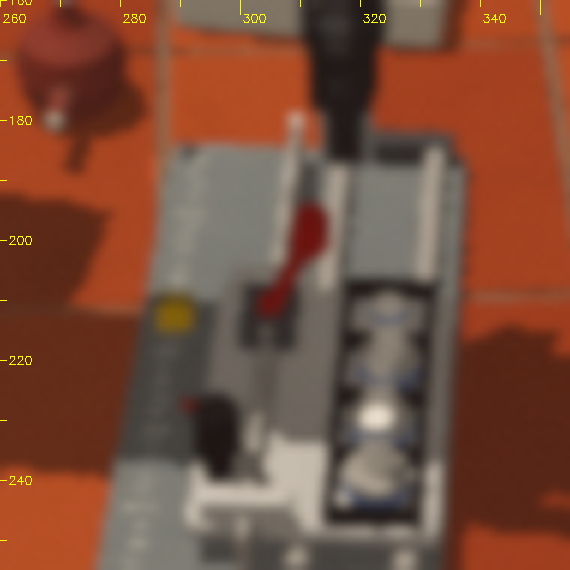

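Call:
play_rows([
  [0, 0.5, 0, 0, -40, -20, 0],
  [0, 0.5, 0, 10, -80, -40, 0],
  [0, 0.5, 0, 20, -93, -46, 0],
  [0, 0.5, 0, 40, -93, -46, 0],
  [0, 0.5, 0, 50, -93, -46, 0],
  [0, 0.5, 0, 50, -93, -46, 0],
  [0, 0.5, 0, 50, -93, -46, 0],
])

```text
time: 34.4
tcp_pos: [0.4562, -0.1201, 0.0937]
ee_rot: [-3.101, 1.562, 3.08]
wrist_force: [0.2, -0.3, -0.1]
grip_width: 0.5
```

```bash
python3 - <<'E'
from lamp import *
t,r,s=tool();print(t)
im=optics.grab_frame('side');crop('side','s22c',260,160,95,95,6,im)
k=(.458,-.1211);print(go((*k,.042),down(np.radians(84.1))))
E
```

```text
[ 0.45620957 -0.12014094  0.09367283]
[ 0.1 -0.4  0.1 52.3 -0.6  1.7]
```

View pics/s22c.png

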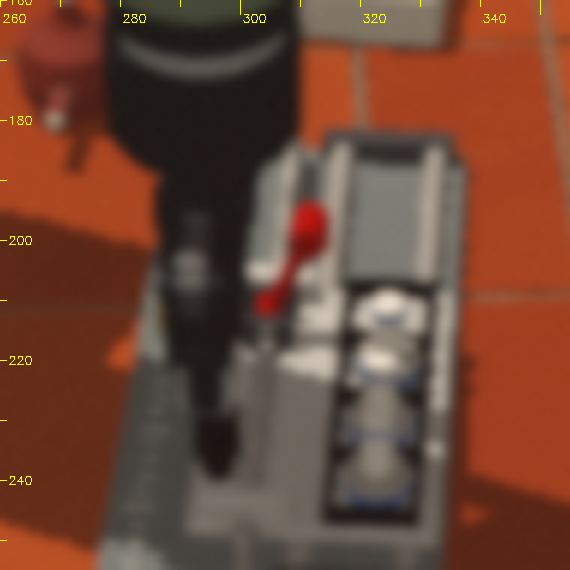

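Call:
play_rows([
  [0, 0, 0, 20, -0.6, 1.5, 0],
  [0, 0, 0, 40, -0.6, 1.5, 0],
  [0, 0, 0, 51, -0.6, 1.5, 0],
  [0, 0, 0, 51, -0.6, 1.5, 0],
  [0, 0, 0, 51, -0.6, 1.5, 0],
])

```text
time: 34.95
tcp_pos: [0.4579, -0.1214, 0.0436]
ee_rot: [-2.978, 1.564, -3.081]
wrist_force: [0.6, -0.5, 0.3]
grip_width: 0.506
```

Call:
play_rows([
  [0, 0, 0, 0, 0, 0, -1],
  [0, 0, 0, 0, 0, 0, -1],
  [0, 0, 0, 0, 0, 0, -1],
  [0, 0, 0, 0, 0, 0, -1],
  [0, 0, 0, 0, 0, 0, -1],
  [0, 0, 0, 0, 0, 0, -1],
])

```text
time: 35.55
tcp_pos: [0.4584, -0.1212, 0.0444]
ee_rot: [-3.074, 1.566, 3.106]
wrist_force: [-0.7, 3.1, 6.4]
grip_width: 0.214
```

```bash
python3 - <<'E'
from lamp import *
t,r,s=tool();print(t,s['grip_width'],r.as_matrix().round(3).tolist())
im=optics.grab_frame('side');crop('side','s23c',260,160,95,105,6,im)
E
```

```text
[ 0.45840383 -0.12115949  0.04443187] 0.21389694952012475 [[-0.005, 0.103, 0.995], [0.0, 0.995, -0.103], [-1.0, -0.0, -0.005]]
```

View pics/s23c.png

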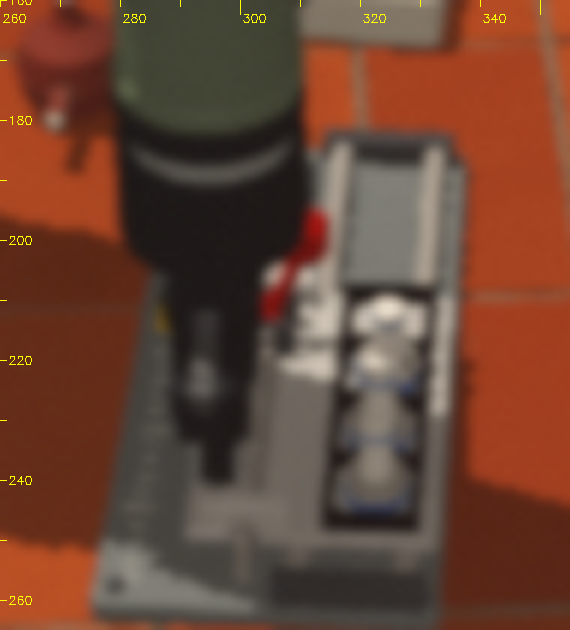

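Call:
play_rows([
  [0, 0, 0, 0, 8, 0, -1],
  [0, 0, 0, 0, 20, 0, -1],
  [0, 0, 0, 0, 32, 0, -1],
  [0, 0, 0, 0, 44, 0, -1],
  [0, 0, 0, 0, 56, 0, -1],
  [0, 0, 0, 0, 66, 0, -1],
  [0, 0, 0, 0, 72, 0, -1],
  [0, 0, 0, 0, 74, 0, -1],
])

```text
time: 36.4
tcp_pos: [0.4664, -0.0484, 0.0445]
ee_rot: [-2.468, 1.566, -2.569]
wrist_force: [-1.6, -5.1, 5.2]
grip_width: 0.216
```

Call:
play_rows([
  [0, 0, 0, 0, 0, 0, -1],
  [0, 0, 0, 0, 0, 0, -1],
  [0, 0, 0, 0, 0, 0, -1],
  [0, 0, 0, 0, 0, 0, -1],
])

```text
time: 36.8
tcp_pos: [0.4664, -0.0482, 0.0444]
ee_rot: [-2.721, 1.566, -2.824]
wrist_force: [-0.7, -0.9, 6.4]
grip_width: 0.213
```

```bash
python3 - <<'E'
from lamp import *
t,r,s=tool();print(t,s['grip_width'],s['wrist_force'])
im=optics.grab_frame('side');crop('side','s24c',260,160,95,105,6,im);crop('side','s24z',270,190,50,40,14,im)
im=optics.grab_frame('top');crop('top','t24z',295,225,60,40,12,im)
E
```

```text
[ 0.46644625 -0.04816374  0.04443032] 0.21302287074219428 [-0.66928838 -0.88091096  6.36672048]
```

View pics/s24c.png

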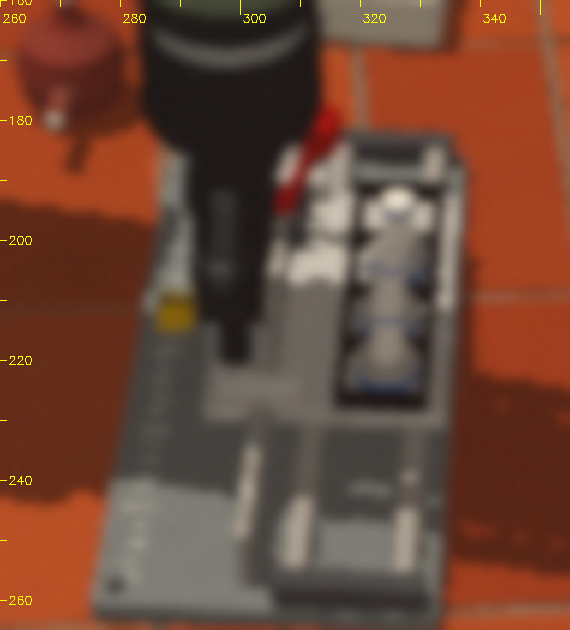

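View pics/t24z.png

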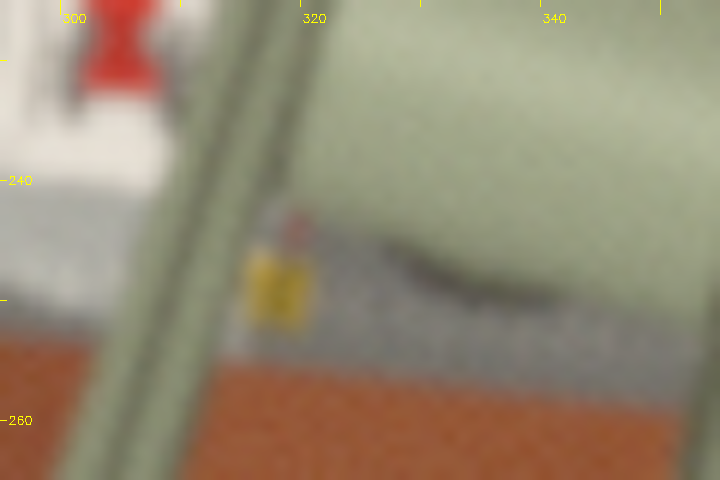

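Call:
play_rows([
  [0, 0, 0, 0, 2, 0, -1],
  [0, 0, 0, 0, 3.3, 0, -1],
  [0, 0, 0, 0, 3.3, 0, -1],
  [0, 0, 0, 0, 3.3, 0, -1],
  [0, 0, 0, 0, 3.3, 0, -1],
])

```text
time: 37.4
tcp_pos: [0.4667, -0.0454, 0.0444]
ee_rot: [-2.543, 1.566, -2.646]
wrist_force: [-1.0, -3.2, 5.9]
grip_width: 0.212
```

Call:
play_rows([
  [0, 0, 0, 0, 0, 0, -0.4],
  [0, 0, 0, 0, 0, 0, -0.2],
  [0, 0, 0, 0, 0, 0, -0.2],
  [0, 0, 0, -30, 0, 0, -0.2],
  [0, 0, 0, -70, 0, 0, 0],
  [0, 0, 0, -100, 0, 0, 0],
  [0, 0, 0, -100, 0, 0, 0],
])

```text
time: 38.1
tcp_pos: [0.4698, -0.0453, 0.1477]
ee_rot: [-0.753, 1.567, -0.855]
wrist_force: [0.1, 0.8, 0.1]
grip_width: 0.5
```

```bash
python3 - <<'E'
from lamp import *
t,r,s=tool();print(t)
im=optics.grab_frame('side');crop('side','s25c',265,165,80,80,7,im)
im=optics.grab_frame('top');crop('top','t25z',270,195,110,70,7,im)
cv2.imwrite('pics/t25.png',im[:,:,::-1])
E
```

```text
[ 0.46975655 -0.04526857  0.14768063]
```

View pics/s25c.png

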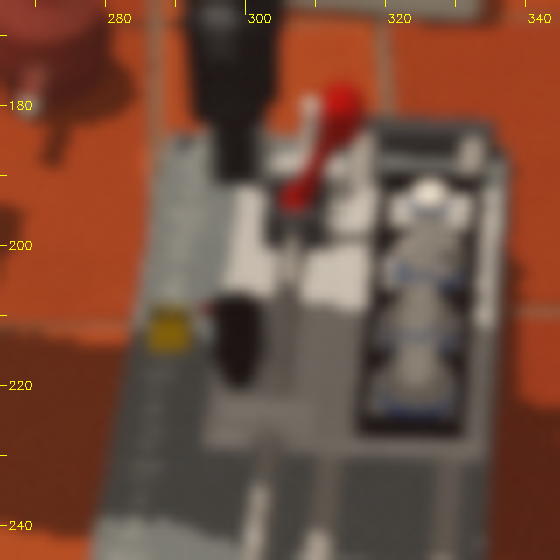

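View pics/t25z.png

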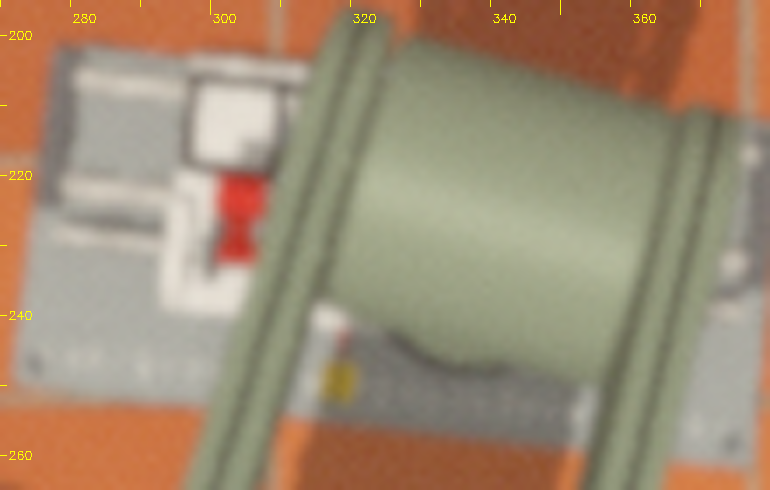

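```bash
python3 - <<'E'
from lamp import *
im=cv2.imread('pics/t25.png')[:,:,::-1]
i0=cv2.imread('pics/top0.png')[:,:,::-1]
y=np.array([.1028,.9947])
c,n=cent(im,lambda r,g,b:(np.minimum(r,g)-b-40)/60,(314,245,323,253));m=onz('top',c,.026);print('mark',c,n,m)
c0,n=cent(i0,lambda r,g,b:(np.minimum(r,g)-b-40)/60,(312,242,323,254));print(c0,onz('top',c0,.026))
c,n=cent(im,lambda r,g,b:(r-(g+b)/2-15)/40,(315,239,323,246));p=onz('top',c,.03);print('ptr',c,n,p,'diff',(p-m)[:2]@y)
s=optics.grab_frame('side')
c,n=cent(s,lambda r,g,b:(np.minimum(r,g)-b-40)/60,(280,205,295,220));m=onz('side',c,.02);print(c,m)
c,n=cent(s,lambda r,g,b:(r-(g+b)/2-40)/40,(289,204,297,212));p=onz('side',c,.03);print(c,n,p,(p-m)[:2]@y)
E
```

```text
mark [318.02284264 249.05076142] 6.566666666666667 [0.43644005 0.00419426 0.026     ]
[317.78392857 248.93125   ] [0.43677806 0.00488061 0.026     ]
ptr [318.54901961 243.07843137] 3.1875 [0.45334534 0.00274641 0.03      ] diff 0.0002976903376500543
[288.72274143 212.11838006] [0.43788307 0.00166733 0.02      ]
[289.59358289 210.67379679] 2.3375 [ 0.44065849 -0.00391552  0.03      ] -0.005267947634246534
```

```bash
python3 - <<'E'
from lamp import *
s=optics.grab_frame('side');crop('side','s26z',278,198,24,24,24,s)
y=np.array([.1028,.9947])
print(onz('side',(292,208.7),.03)[:2]@y)
for z,v in ((.026,209.5),(.026,210.5),(.02,212)): print(onz('side',(287.5,v),z)[:2]@y)
E
```

```text
0.0498874762927141
0.05047522263131885
0.04634991670992148
0.04697595085212469
```

View pics/s26z.png

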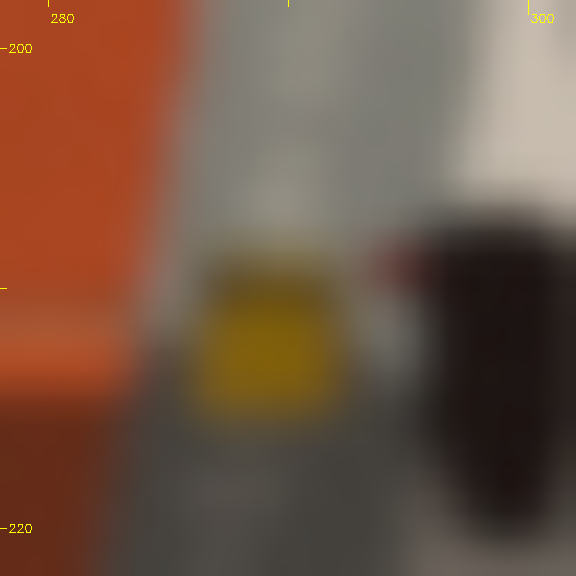

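```bash
python3 - <<'E'
from lamp import *
y=np.array([.1028,.9947])
print(onz('side',(294.2,208.4),.03),onz('side',(294.2,208.4),.03)[:2]@y,onz('side',(289.2,209.4),.026)[:2]@y)
t,r,s=tool()
c=np.array([.5283,-.0831]);x=np.array([.9947,-.1028])
c2=c+y*.0768
for q in (0,1.2):
    p=c2+x*(-.052-.05*np.cos(.75+q))+y*.047;z=.047+.05*np.sin(.75+q);print(q,p,z,proj('side',(*p,z)),go((*p,z-.019),down(np.radians(84.1))))
E
```

```text
[0.45316408 0.00490078 0.03      ] 0.05146007358609299 0.05114501029772736
0 [0.45291169 0.04915034] 0.0810819380011667 [[293.37462823 183.62396285]] [  0.   -0.6   0.   79.6  91.5 -20.4]
1.2 [0.50771318 0.04348673] 0.09344798575019347 [[313.4968437  180.74247449]] [ 0.  -0.6  0.  66.7 91.5 34.5]
```

Call:
play_rows([
  [0, 0, 0, 0, 40, 15, 0],
  [0, 0, 0, 0, 80, 30, 0],
  [0, 0, 0, 0, 92, 34, 0],
  [0, 0, 0, 20, 92, 34, 0],
  [0, 0, 0, 20, 92, 34, 0],
  [0, 0, 0, 20, 92, 34, 0],
])

```text
time: 38.9
tcp_pos: [0.5074, 0.0434, 0.1211]
ee_rot: [-3.043, 1.559, 3.137]
wrist_force: [0.4, -0.3, 0.3]
grip_width: 0.499
```

```bash
python3 - <<'E'
from lamp import *
print(tool()[0],go((.5077,.0442,.0745),down(np.radians(84.1))))
crop('side','s27c',265,140,80,80,7)
E
```

```text
[0.5074201  0.04336576 0.12107545] [ 0.  -0.7  0.1 46.6  0.9  0.7]
```

View pics/s27c.png

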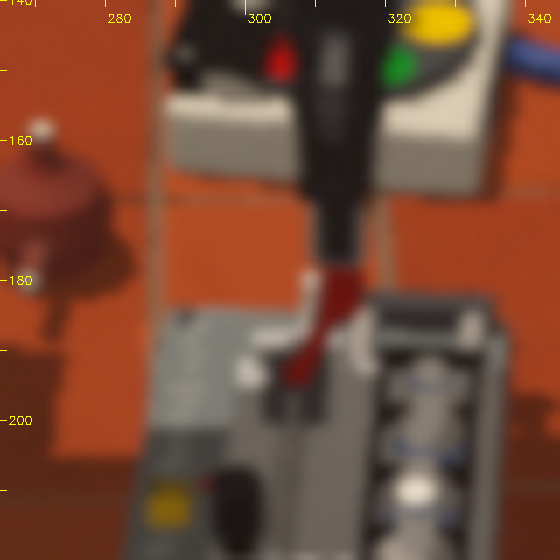

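Call:
play_rows([
  [0, -0.7, 0, 20, 0.9, 2.5, 0],
  [0, -0.7, 0, 46, 0.9, 2.5, 0],
  [0, -0.7, 0, 46, 0.9, 2.5, 0],
  [0, -0.7, 0, 46, 0.9, 2.5, 0],
  [0, -0.7, 0, 46, 0.9, 2.5, -1],
  [0, -0.7, 0, 46, 0.9, 2.5, -1],
  [0, -0.7, 0, 46, 0.9, 2.5, -1],
  [0, -0.7, 0, 46, 0.9, 2.5, -1],
])

```text
time: 39.75
tcp_pos: [0.5128, 0.0433, 0.0787]
ee_rot: [-0.255, 1.562, -0.358]
wrist_force: [-0.5, -2.0, 6.4]
grip_width: 0.219
```

Call:
play_rows([
  [0, 0, 0, 0, 0, 0, -1],
  [0, 0, 0, 0, 0, 0, -1],
])

```text
time: 39.95
tcp_pos: [0.5128, 0.0434, 0.0787]
ee_rot: [-0.259, 1.562, -0.361]
wrist_force: [-1.7, -3.1, 6.4]
grip_width: 0.218
```

```bash
python3 - <<'E'
from lamp import *
t,r,s=tool();print(t,s['grip_width'],s['wrist_force'])
for q in np.arange(1.2,-.11,-.1):
    a=.75+q; print(round(q,2),'down %.1f  z %.1f'%(-50*np.sin(a)+50*np.sin(1.95), -50*np.cos(a)+50*np.cos(1.95)))
E
```

```text
[0.51283819 0.04335484 0.07868739] 0.21759506316843105 [-1.71432869 -3.09894359  6.44420544]
1.2 down 0.0  z 0.0
1.1 down -1.6  z -4.7
1.0 down -2.8  z -9.6
0.9 down -3.4  z -14.6
0.8 down -3.5  z -19.5
0.7 down -3.2  z -24.5
0.6 down -2.3  z -29.5
0.5 down -1.0  z -34.3
0.4 down 0.8  z -38.9
0.3 down 3.1  z -43.4
0.2 down 5.8  z -47.6
0.1 down 8.9  z -51.5
-0.0 down 12.4  z -55.1
-0.1 down 16.2  z -58.3
```

Call:
play_rows([
  [0, 0, 0, -1.6, 0, -4.7, -1],
  [0, 0, 0, -2.8, 0, -9.6, -1],
  [0, 0, 0, -3.4, 0, -14.6, -1],
  [0, 0, 0, -3.5, 0, -19.5, -1],
  [0, 0, 0, -3.2, 0, -24.5, -1],
  [0, 0, 0, -2.3, 0, -29.5, -1],
  [0, 0, 0, -1, 0, -34.3, -1],
  [0, 0, 0, -1, 0, -34.3, -1],
])

```text
time: 40.75
tcp_pos: [0.4868, 0.0462, 0.0833]
ee_rot: [-0.061, 1.543, -0.163]
wrist_force: [8.4, -4.9, 9.4]
grip_width: 0.216
```

Call:
play_rows([
  [0, 0, 0, 1.8, 0, -4.6, -1],
  [0, 0, 0, 4.1, 0, -9.1, -1],
  [0, 0, 0, 6.8, 0, -13.3, -1],
  [0, 0, 0, 9.9, 0, -17.2, -1],
  [0, 0, 0, 13.4, 0, -20.8, -1],
  [0, 0, 0, 15.5, 0, -22.5, -1],
  [0, 0, 0, 15.5, 0, -22.5, -1],
])

```text
time: 41.45
tcp_pos: [0.4655, 0.0492, 0.0714]
ee_rot: [-0.021, 1.543, -0.124]
wrist_force: [-4.5, -1.7, 39.2]
grip_width: 0.218
```

```bash
python3 - <<'E'
from lamp import *
t,r,s=tool();print(t,s['grip_width'],s['wrist_force'])
crop('side','s28c',265,150,80,80,7)
E
```

```text
[0.46546394 0.04918718 0.07144091] 0.2182606555330964 [-4.4942755  -1.70706911 39.22780274]
```

View pics/s28c.png

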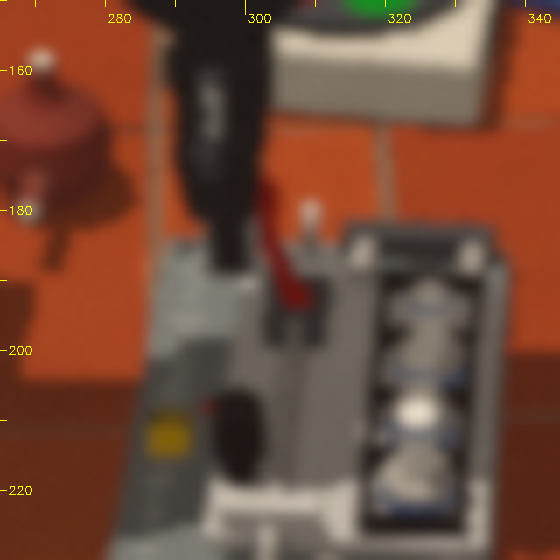

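Call:
play_rows([
  [0, 0, 0, -5, 0, 0, -0.6],
  [0, 0, 0, -8, 0, 0, 0],
  [0, 0, 0, -8, 0, 0, 0],
  [0, 0, 0, -8, 0, 0, 0],
  [0, 0, 0, -40, 0, 0, 0],
  [0, 0, 0, -75, 0, 0, 0],
  [0, 0, 0, -75, 0, 0, -1],
  [0, 0, 0, -75, 0, 0, -1],
])

```text
time: 42.3
tcp_pos: [0.4545, 0.0502, 0.137]
ee_rot: [-0.116, 1.565, -0.219]
wrist_force: [0.5, -0.8, 0.6]
grip_width: 0.172
```

```bash
python3 - <<'E'
from lamp import *
t,r,s=tool();print(t,s['grip_width'],s['wrist_force'])
crop('side','s29c',265,150,80,80,7)
y=np.array([.1028,.9947]);c=np.array([.5283,-.0831])+y*.0768;x=np.array([.9947,-.1028])
for q in (0,.1,.2,.3,.4,.5,.6):
    p=c+x*(-.052-.05*np.cos(.75+q))+y*.047;z=.047+.05*np.sin(.75+q);print(q,p.round(4),round(z,4),proj('side',(*p,z)))
E
```

```text
[0.45451563 0.05024464 0.13698161] 0.17211562195658472 [ 0.51622214 -0.83788174  0.59766973]
0 [0.4529 0.0492] 0.0811 [[293.37462823 183.62396285]]
0.1 [0.4565 0.0488] 0.0846 [[294.64288034 182.66339399]]
0.2 [0.4604 0.0484] 0.0877 [[296.04077558 181.81283064]]
0.3 [0.4646 0.0479] 0.0904 [[297.55416886 181.08173485]]
0.4 [0.469  0.0475] 0.0926 [[299.16751008 180.47831735]]
0.5 [0.4736 0.047 ] 0.0944 [[300.86401588 180.00941727]]
0.6 [0.4784 0.0465] 0.0958 [[302.62586385 179.68039933]]
```

View pics/s29c.png

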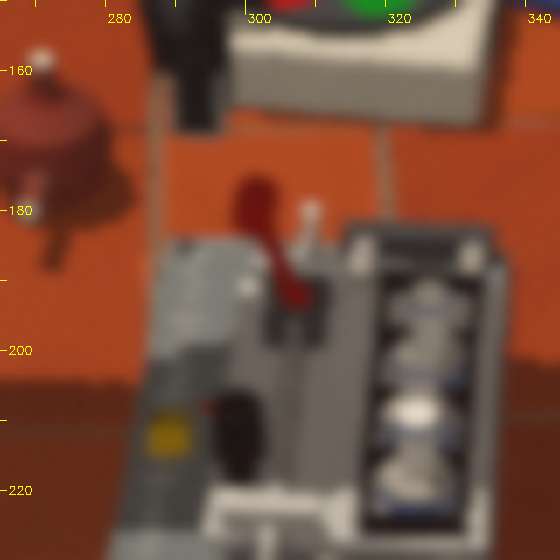

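```bash
python3 - <<'E'
from lamp import *
y=np.array([.1028,.9947]);c=np.array([.5283,-.0831])+y*.0768;x=np.array([.9947,-.1028])
print(go((.481,.0466,.115),down(np.radians(84.1))))
for q in (.5,.4,.3,.2,.1,0,-.08):
    p=c+x*(-.047-.05*np.cos(.75+q))+y*.047;z=.047+.05*np.sin(.75+q)+.009;print(q,go((*p,z),down(np.radians(84.1))))
E
```

```text
[ 0.   0.1  0.  20.9 -0.9 27.7]
0.5 [ 0.   0.1  0.  32.5 -1.2 25.3]
0.4 [ 0.   0.1  0.  34.3 -1.2 20.7]
0.3 [ 0.   0.1  0.  36.5 -1.2 16.2]
0.2 [ 0.   0.1  0.  39.2 -1.2 12. ]
0.1 [ 0.   0.1  0.  42.3 -1.2  8.1]
0 [ 0.   0.1  0.  45.8 -1.2  4.5]
-0.08 [ 0.   0.1  0.  48.8 -1.2  1.9]
```

Call:
play_rows([
  [0, 0, 0, 0, -1, 28, -1],
  [0, 0, 0, 20, -1, 28, -1],
  [0, 0, 0, 20, -1, 28, -1],
  [0, 0, 0, 30, -1, 27, -1],
  [0, 0, 0, 33, -1, 25, -1],
  [0, 0, 0, 36, -1, 20, -1],
  [0, 0, 0, 39, -1, 16, -1],
  [0, 0, 0, 42, -1, 12, -1],
])

```text
time: 43.15
tcp_pos: [0.4659, 0.048, 0.0977]
ee_rot: [-0.318, 1.568, -0.42]
wrist_force: [-11.8, -0.6, 26.4]
grip_width: -0.002
```

```bash
python3 - <<'E'
from lamp import *
t,r,s=tool();print(t,s['grip_width'],s['wrist_force'])
crop('side','s30c',265,150,80,80,7)
E
```

```text
[0.46594838 0.04801741 0.09770751] -0.001862723406603561 [-11.75539164  -0.55955991  26.44807298]
```

View pics/s30c.png

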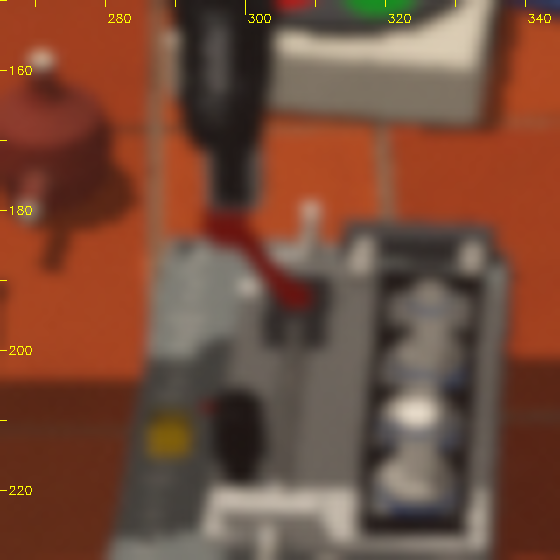

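Call:
play_rows([
  [0, 0, 0, 2, 0, -3, -1],
  [0, 0, 0, 4.5, 0, -6, -1],
  [0, 0, 0, 7, 0, -8, -1],
  [0, 0, 0, 9, 0, -9, -1],
  [0, 0, 0, 11, 0, -10, -1],
  [0, 0, 0, 11, 0, -10, -1],
])

```text
time: 43.8
tcp_pos: [0.4535, 0.0495, 0.0885]
ee_rot: [-2.816, 1.567, -2.917]
wrist_force: [-22.6, 1.6, 45.0]
grip_width: 0.005
```

```bash
python3 - <<'E'
from lamp import *
t,r,s=tool();print(t,s['grip_width'],s['wrist_force'])
crop('side','s31c',265,150,80,80,7)
E
```

```text
[0.45345932 0.04946366 0.08854718] 0.0048523613016681205 [-22.64329992   1.61419421  45.01351546]
```

View pics/s31c.png

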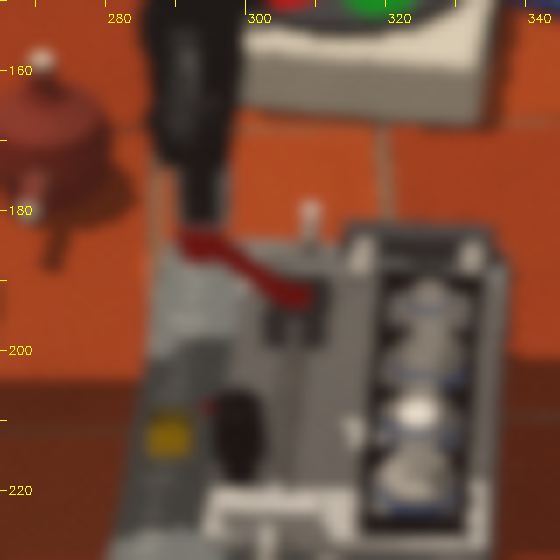

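Call:
play_rows([
  [0, 0, 0, -20, 0, 0, -1],
  [0, 0, 0, -60, 0, 0, -1],
  [0, 0, 0, -100, 0, 0, -1],
  [0, 0, 0, -100, 0, 0, 0],
])

```text
time: 44.25
tcp_pos: [0.4603, 0.0488, 0.19]
ee_rot: [-0.028, 1.553, -0.131]
wrist_force: [1.7, 0.3, -0.2]
grip_width: 0.157
```

```bash
python3 - <<'E'
from lamp import *
t,r,s=tool();print(t)
im=optics.grab_frame('side');crop('side','s32c',265,150,80,80,7,im)
im=optics.grab_frame('top');print(lamp(im));crop('top','t32',270,195,110,70,7,im);cv2.imwrite('pics/t32f.png',im[:,:,::-1])
for b in (90,80,70): pass
print('wheel',go((.5163,.304,.15),down(np.radians(80))))
E
```

```text
[0.4603152  0.04879235 0.19004455]
{'g': (np.float64(-68.4), np.float64(0.0397), np.float64(86.0)), 'y': (np.float64(-9.9), np.float64(0.043), np.float64(84.0)), 'r': (np.float64(-120.2), np.float64(0.0371), np.float64(6.0))}
wheel [  4.1   0.4   0.   34.9 259.8  33.1]
```

View pics/s32c.png

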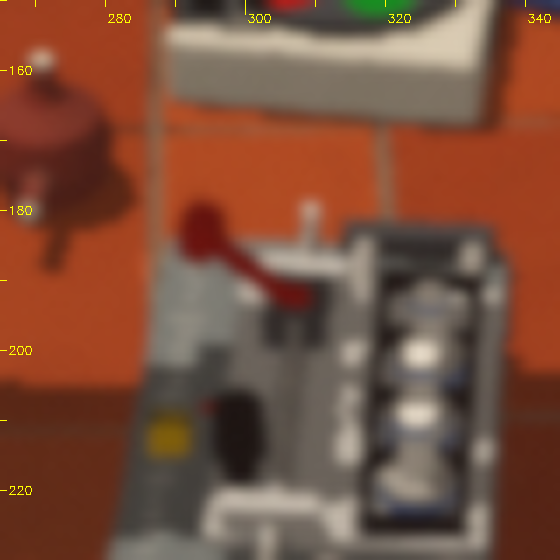

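View pics/t32.png

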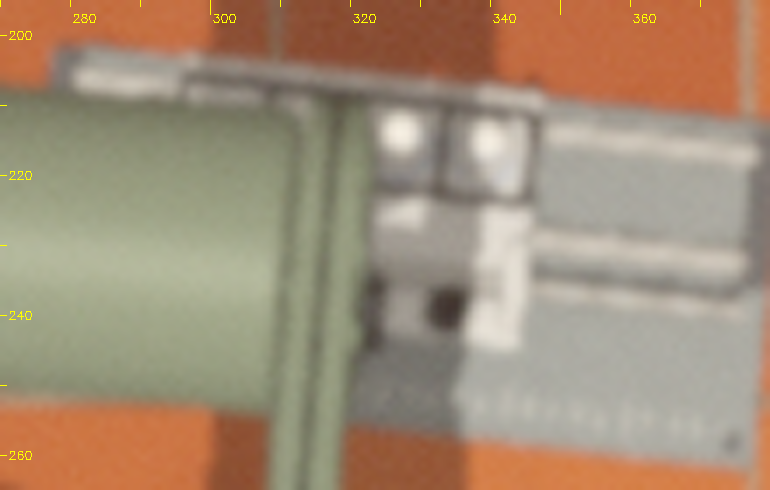

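Call:
play_rows([
  [4, 0, 0, 0, 48, 6, 0.2],
  [4, 0, 0, 0, 96, 12, 0.2],
  [4, 0, 0, 0, 144, 18, 0.2],
  [4, 0, 0, 0, 192, 24, 0.2],
  [4, 0, 0, 0, 240, 30, 0.2],
  [4, 0, 0, 20, 260, 33, 0.2],
  [4, 0, 0, 35, 260, 33, 0.2],
  [4, 0, 0, 35, 260, 33, 0.2],
])

```text
time: 45.15
tcp_pos: [0.5118, 0.3026, 0.1432]
ee_rot: [-2.139, 1.563, -2.311]
wrist_force: [0.2, -0.2, 0.6]
grip_width: 0.601
```

Call:
play_rows([
  [0, 0, 0, 0, 0, 0, 0.2],
  [0, 0, 0, 0, 0, 0, 0.2],
  [0, 0, 0, 0, 0, 0, 0.2],
])

```text
time: 45.45
tcp_pos: [0.5165, 0.3034, 0.1499]
ee_rot: [0.057, 1.565, -0.117]
wrist_force: [-0.0, 0.6, -0.2]
grip_width: 0.599
```

```bash
python3 - <<'E'
from lamp import *
t,r,s=tool();print(t,s['joint_pos'][5])
print('wheel',go((.5163,.304,.063),down(np.radians(79.7))))
S=optics.grab_frame('side');crop('side','s33',260,60,100,110,6,S);cv2.imwrite('pics/s33f.png',S[:,:,::-1])
s0=cv2.imread('pics/side0.png')[:,:,::-1]
for im,box in ((s0,(282,192,312,218)),(S,(284,172,314,200))):
    x0,y0,x1,y1=box;a=im[y0:y1,x0:x1].astype(float);w=np.clip((a[...,0]-a[...,1]-50)/50*(a[...,1]<45),0,1)
    w[:, :]=w
    Y,X=np.nonzero(w>.5);P=np.c_[X,Y]+[x0,y0];m=P.mean(0);u,sv,vt=np.linalg.svd(P-m);print(len(P),m,np.degrees(np.arctan2(vt[0,1],vt[0,0]))%180)
im=optics.grab_frame('top');crop('top','t33',270,195,110,70,7,im);cv2.imwrite('pics/t33f.png',im[:,:,::-1])
E
```

```text
[0.51653392 0.30337384 0.14991584] -1.007434784719974
wheel [ 0.3  0.4 -0.  86.9  0.5 -0.9]
61 [295.39344262 205.24590164] 33.94370133890113
77 [296.67532468 184.35064935] 38.83742446963337
```

View pics/s33.png

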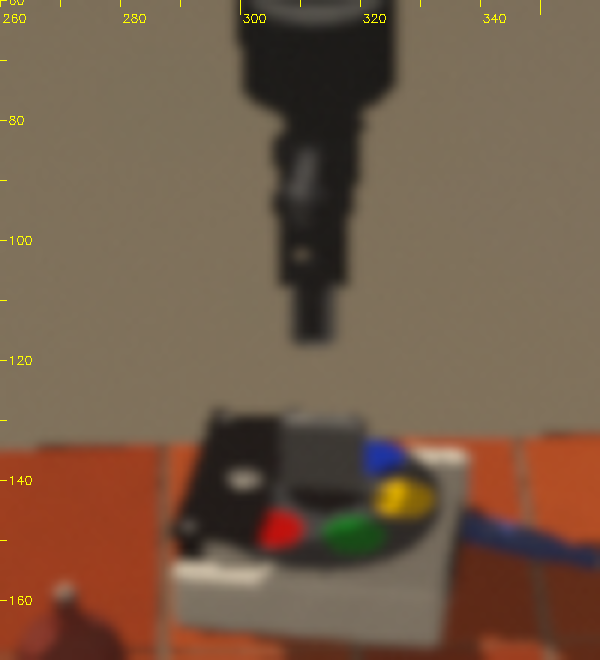

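View pics/t33.png

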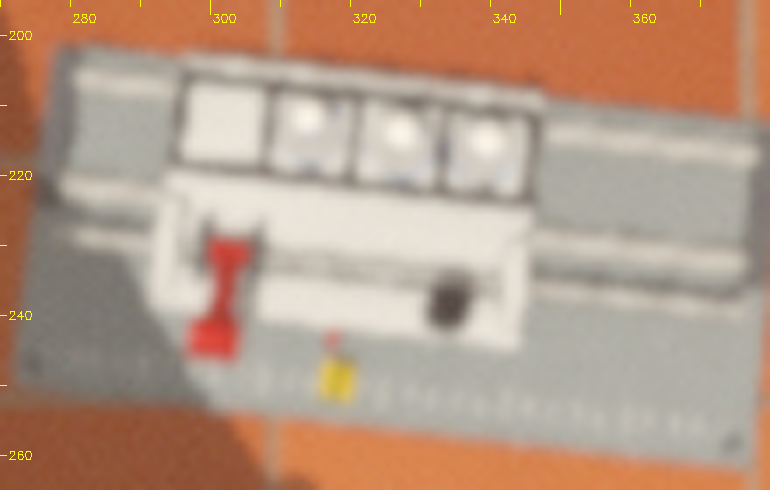

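```bash
python3 - <<'E'
from lamp import *
y=np.array([.1028,.9947]);x=np.array([.9947,-.1028]);c0=np.array([.5283,-.0831])
for d in (0,.0768):
  c=c0+y*d
  for q in (0,.1,.2):
    v=x*(-.052-.05*np.cos(.75+q))+y*.047
    a=proj('side',np.r_[c+v,.047+.05*np.sin(.75+q)])[0];b=proj('side',np.r_[c-x*.052+y*.047,.047])[0];e=b-a
    a2=proj('top',np.r_[c+v,.047+.05*np.sin(.75+q)])[0];b2=proj('top',np.r_[c-x*.052+y*.047,.047])[0]
    print(d,q,a.round(1),e.round(2),np.degrees(np.arctan2(e[1],e[0])).round(1),'top',a2.round(2),(a2-b2).round(2))
crop('side','cmpA',280,190,34,32,14,cv2.imread('pics/side0.png')[:,:,::-1])
crop('side','cmpB',282,171,34,32,14,cv2.imread('pics/s33f.png')[:,:,::-1])
a=cv2.imread('pics/cmpA.png');b=cv2.imread('pics/cmpB.png');cv2.imwrite('pics/cmpC.png',cv2.resize(np.hstack([a,b]),None,fx=.8,fy=.8))
def bl(p,box):
    im=cv2.imread(p)[:,:,::-1];return cent(im,lambda r,g,b:(r-g-90)/60,box)
print(bl('pics/top0.png',(324,243,334,251)),bl('pics/top0.png',(324,230,336,242)),bl('pics/t33f.png',(294,239,306,249)),bl('pics/t33f.png',(298,226,308,238)))
E
```

```text
0 0 [290.5 201.8] [14.26 10.32] 35.9 top [329.32 245.3 ] [-1.16 12.39]
0 0.1 [291.8 200.8] [12.94 11.29] 41.1 top [329.48 243.94] [-1.01 11.03]
0 0.2 [293.3 199.9] [11.48 12.15] 46.6 top [329.65 242.46] [-0.84  9.55]
0.0768 0 [293.4 183.6] [13.61 10.15] 36.7 top [301.49 242.28] [-2.03 12.28]
0.0768 0.1 [294.6 182.7] [12.34 11.11] 42.0 top [301.58 240.91] [-1.94 10.91]
0.0768 0.2 [296.  181.8] [10.95 11.96] 47.5 top [301.69 239.43] [-1.83  9.43]
(array([329.43604651, 245.96317829]), np.float64(17.2)) (array([330.31876607, 235.11053985]), np.float64(6.483333333333333)) (array([300.15898401, 242.60112888]), np.float64(17.71666666666667)) (array([302.00453515, 231.59637188]), np.float64(7.35))
```

View pics/cmpC.png

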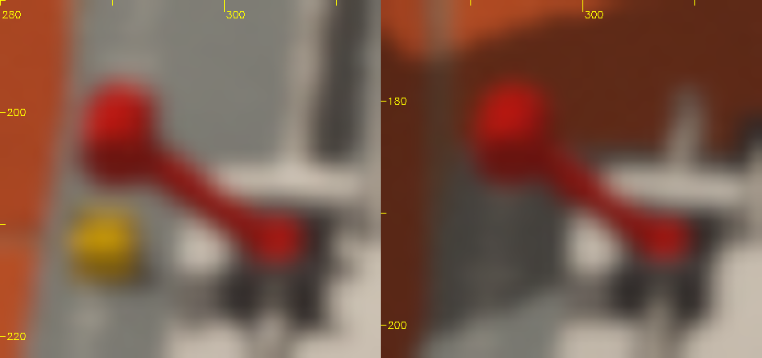

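```bash
python3 - <<'E'
from lamp import *
y=np.array([.1028,.9947])
for f in ('pics/t25.png','pics/t33f.png'):
    im=cv2.imread(f)[:,:,::-1]
    c,n=cent(im,lambda r,g,b:(np.minimum(r,g)-b-40)/60,(313,245,323,254));m=onz('top',c,.026)
    d,n2=cent(im,lambda r,g,b:(r-(g+b)/2-15)/40,(314,240,321,245));p=onz('top',d,.03);print(c,d,n,n2,'diff mm',(p-m)[:2]@y*1000)
im=cv2.imread('pics/t33f.png')[:,:,::-1]
for b,box in ((4,(296,205,308,219)),):
    c,n=cent(im,lambda r,g,b:(b-150)/50,box);print(c,onz('top',c,.034),onz('top',c,.034)[:2]@y)
i0=cv2.imread('pics/top0.png')[:,:,::-1];c,n=cent(i0,lambda r,g,b:(b-150)/50,(324,208,336,224));print(onz('top',c,.034)[:2]@y)
# mark columns: yellow darkness profile along the clip
print(im[246:253,312:324].sum(2).tolist()[2:5]);crop('top','t33z',305,232,28,25,20,im)
E
```

```text
[318.02284264 249.05076142] [318.56018519 242.73148148] 6.566666666666666 2.7 diff mm 0.37319423908418753
[317.75776398 248.89707187] [317.04576659 242.84897025] 18.78333333333333 5.4625 diff mm 3.841082042442302
[301.64418036 212.16235582] [0.54168715 0.0518563  0.034     ] 0.10726689754722744
0.026567651915996696
[[538, 535, 544, 536, 518, 471, 440, 459, 498, 520, 520, 529], [540, 550, 558, 552, 512, 473, 456, 478, 512, 540, 537, 534], [534, 545, 558, 543, 514, 467, 467, 499, 526, 540, 542, 540]]
```

View pics/t33z.png

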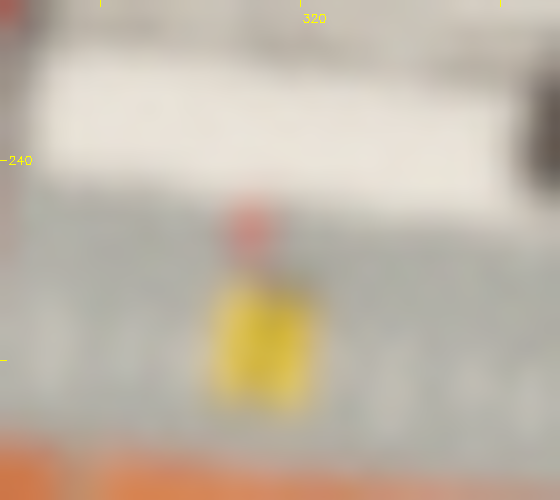

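```bash
python3 - <<'E'
from lamp import *
y=np.array([.1028,.9947])
g=lambda a,z:onz('top',a,z)[:2]@y*1000
print('barrel',g((300.159,242.601),.083)-g((329.436,245.963),.083),'pivot',g((302.005,231.596),.052)-g((330.319,235.11),.052))
# image registration of carriage corner between t25 and t33f: lever end/bay4
a=cv2.imread('pics/t25.png');b=cv2.imread('pics/t33f.png')
for box in ((296,205,308,219),):
    for im in (a,b): c,n=cent(im[:,:,::-1],lambda r,g,bb:(bb-150)/50,box);print(c,n)
s0=cv2.imread('pics/side0.png')[:,:,::-1]
# black line of mark: min of brightness in clip (top), columns rel to yellow
im=b.astype(float).sum(2)
big=cv2.resize(b[245:253,312:324],None,fx=8,fy=8,interpolation=cv2.INTER_CUBIC).astype(int)
print((b[247,312:324,::-1]).tolist());print((b[249,312:324,::-1]).tolist());print((b[250,312:324,::-1]).tolist())
E
```

```text
barrel 80.71271377278275 pivot 80.40734390647496
[302.36373724 211.71815357] 90.12
[301.64418036 212.16235582] 114.44
[[181, 179, 170], [179, 176, 168], [182, 178, 166], [195, 183, 150], [213, 190, 120], [210, 183, 88], [195, 169, 79], [192, 167, 83], [186, 168, 116], [180, 171, 149], [177, 174, 164], [176, 174, 166]]
[[185, 183, 172], [189, 185, 176], [196, 189, 173], [208, 193, 151], [218, 193, 101], [214, 186, 73], [210, 182, 64], [215, 187, 76], [206, 184, 122], [194, 184, 162], [185, 182, 170], [183, 180, 171]]
[[183, 179, 172], [187, 184, 174], [196, 190, 172], [207, 190, 146], [217, 192, 105], [210, 182, 75], [211, 183, 73], [219, 192, 88], [207, 187, 132], [193, 184, 163], [187, 183, 172], [185, 182, 173]]
```

```bash
cat > tr.py <<'E'
from lamp import *
YA=np.array([.1028,.9947]);XA=np.array([.9947,-.1028]);C0=np.array([.5283,-.0831])
def P(d,x,y,z): return np.r_[C0+YA*(d+y)+XA*x,z]
E
python3 - <<'E'
from tr import *
D=down(np.radians(84.1))
print(go(P(.0806,-.125,.0467,.16),D))
E
```

```text
[  -4.1    0.4   -0.   -10.6 -260.8  -55.2]
```

Call:
play_rows([
  [-4.1, 0.4, 0, -10, -45, -10, -1],
  [-4.1, 0.4, 0, -10, -90, -20, -1],
  [-4.1, 0.4, 0, -10, -135, -30, -1],
  [-4.1, 0.4, 0, -10, -180, -40, -1],
  [-4.1, 0.4, 0, -10, -225, -50, -1],
  [-4.1, 0.4, 0, -10, -260, -55, -1],
  [-4.1, 0.4, 0, -10, -260, -55, -1],
  [-4.1, 0.4, 0, -10, -260, -55, -1],
])

```text
time: 46.35
tcp_pos: [0.4174, 0.057, 0.1594]
ee_rot: [2.992, 1.571, 2.888]
wrist_force: [0.1, 0.1, 0.3]
grip_width: 0.0
```

```bash
python3 - <<'E'
from tr import *
D=down(np.radians(84.1));t,r,s=tool();print(t,s['grip_width'])
print(go(P(.0806,-.125,.0467,.10),D))
crop('side','s34',260,130,90,90,6)
E
```

```text
[0.41743428 0.05695898 0.15942721] 4.2538366128058405e-05
[-0.  -0.  -0.  59.4 -0.6 -0.3]
```

View pics/s34.png

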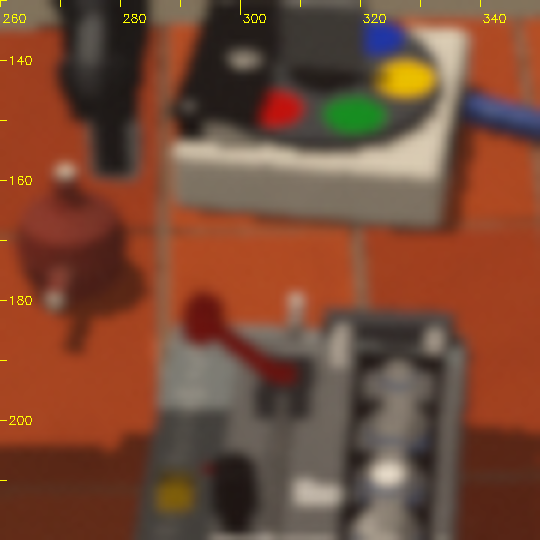

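Call:
play_rows([
  [0, 0, 0, 40, -0.6, 0, -1],
  [0, 0, 0, 80, -0.6, 0, -1],
  [0, 0, 0, 87, -0.6, 0, -1],
  [0, 0, 0, 87, -0.6, 0, -1],
  [0, 0, 0, 87, -0.6, 10, -1],
  [0, 0, 0, 86, -0.6, 18, -1],
  [0, 0, 0, 85, -0.6, 26, -1],
  [0, 0, 0, 84, -0.6, 34, -1],
])

```text
time: 47.2
tcp_pos: [0.4339, 0.0559, 0.0736]
ee_rot: [-3.128, 1.526, 3.055]
wrist_force: [-53.5, 5.4, 43.5]
grip_width: 0.001
```

```bash
python3 - <<'E'
from tr import *
t,r,s=tool();print(t,s['wrist_force'])
crop('side','s35',260,140,80,80,6)
E
```

```text
[0.4338879  0.05592786 0.07356556] [-53.49051735   5.44092212  43.49570741]
```

View pics/s35.png

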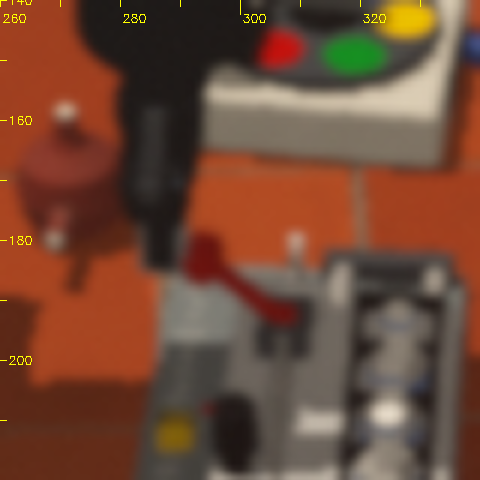

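Call:
play_rows([
  [0, 0, 0, 0, 0, -20, -1],
  [0, 0, 0, 0, 0, -30, -1],
  [0, 0, 0, 0, 0, -30, -1],
  [0, 0, 0, 0, 0, -30, -1],
])

```text
time: 47.65
tcp_pos: [0.4232, 0.0562, 0.0761]
ee_rot: [-0.174, 1.568, -0.275]
wrist_force: [0.3, -1.2, -0.3]
grip_width: -0.002
```

```bash
python3 - <<'E'
from tr import *
D=down(np.radians(84.1))
t,r,s=tool();print(t,s['wrist_force'])
for q in (0,.15,.3,.45,.6,.75,.9,1.05,1.2,1.3):
    a=.75+q;print(q,go(P(.0806,-.052-.05*np.cos(a)-.0195,.0467,.047+.05*np.sin(a)-.015),D))
crop('side','s36',260,140,80,80,6)
E
```

```text
[0.4232074  0.05621445 0.0761325 ] [ 0.25054849 -1.16762622 -0.34711061]
0 [ 0.1  0.1  0.  10.1 -0.5 10.7]
0.15 [ 0.1  0.1  0.   5.  -0.5 16.3]
0.3 [ 0.1  0.1  0.   0.8 -0.5 22.5]
0.45 [ 0.1  0.1  0.  -2.4 -0.5 29.2]
0.6 [ 0.1  0.1  0.  -4.6 -0.5 36.4]
0.75 [ 0.1  0.1  0.  -5.6 -0.6 43.8]
0.9 [ 0.1  0.1  0.  -5.6 -0.6 51.3]
1.05 [ 0.1  0.1  0.  -4.4 -0.6 58.7]
1.2 [ 0.1  0.1  0.  -2.2 -0.6 65.9]
1.3 [ 0.1  0.1  0.  -0.1 -0.6 70.4]
```

View pics/s36.png

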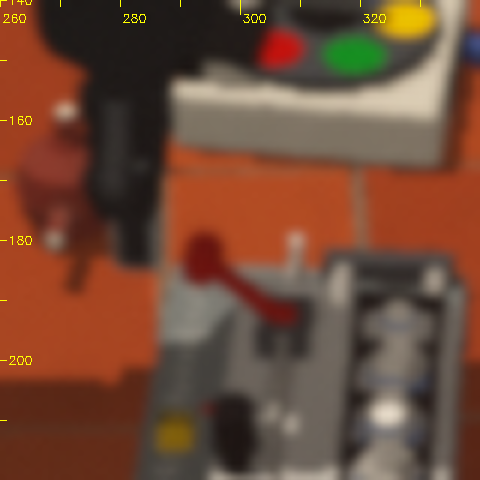

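Call:
play_rows([
  [0, 0, 0, 10, -0.5, 0, -1],
  [0, 0, 0, 10, -0.5, 10, -1],
  [0, 0, 0, 6, -0.5, 16, -1],
  [0, 0, 0, 2, -0.5, 22, -1],
  [0, 0, 0, -2, -0.5, 29, -1],
  [0, 0, 0, -5, -0.5, 36, -1],
  [0, 0, 0, -6, -0.5, 44, -1],
  [0, 0, 0, -6, -0.5, 50, -1],
])

```text
time: 48.5
tcp_pos: [0.472, 0.0507, 0.081]
ee_rot: [-2.475, 1.57, -2.576]
wrist_force: [-0.9, 0.2, 1.2]
grip_width: -0.002
```

```bash
python3 - <<'E'
from tr import *
D=down(np.radians(84.1))
t,r,s=tool();print(t,s['wrist_force'])
crop('side','s37',260,140,80,80,6)
E
```

```text
[0.47200306 0.05072238 0.08097128] [-0.85888321  0.19715224  1.16266979]
```

View pics/s37.png

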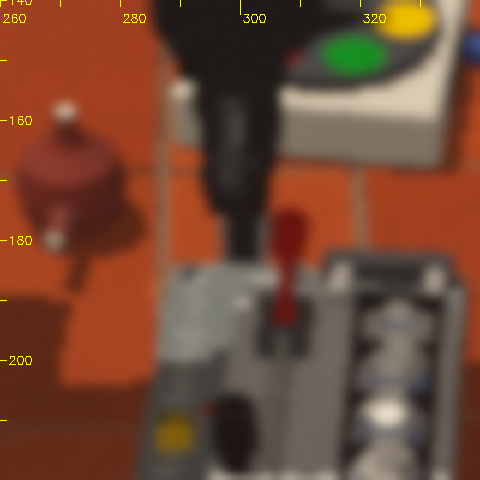

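Call:
play_rows([
  [0, 0, 0, 1, 0, 6, -1],
  [0, 0, 0, 2, 0, 11, -1],
  [0, 0, 0, 4, 0, 16, -1],
  [0, 0, 0, 6, 0, 21, -1],
  [0, 0, 0, 6, 0, 23, -1],
  [0, 0, 0, 6, 0, 23, -1],
])

```text
time: 49.15
tcp_pos: [0.4883, 0.0491, 0.0754]
ee_rot: [-3.056, 1.555, 3.126]
wrist_force: [-19.8, 1.7, 25.8]
grip_width: -0.0
```

```bash
python3 - <<'E'
from tr import *
t,r,s=tool();print(t,s['wrist_force'])
crop('side','s38',260,140,80,80,6)
E
```

```text
[0.48830894 0.04911746 0.07540763] [-19.78223369   1.67023419  25.8076876 ]
```

View pics/s38.png

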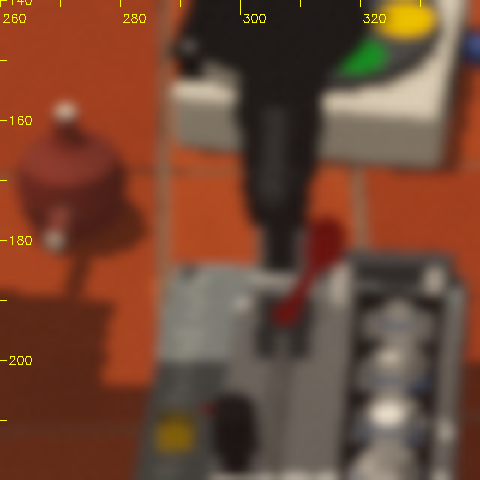

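Call:
play_rows([
  [0, 0, 0, -5, 0, -10, -1],
  [0, 0, 0, -45, 0, -12, 0],
  [0, 0, 0, -60, -40, -12, 0],
  [0, 0, 0, -60, -80, -12, 0],
  [0, 0, 0, -60, -92, -12, 0],
  [0, 0, 0, -40, -92, -12, 0],
  [0, 0, 0, -30, -92, -12, 0],
  [0, 0, 0, -30, -92, -12, 0],
])

```text
time: 50.0
tcp_pos: [0.4703, -0.0409, 0.1024]
ee_rot: [3.066, 1.564, 2.965]
wrist_force: [0.2, 0.8, -0.1]
grip_width: 0.501
```

```bash
python3 - <<'E'
from tr import *
D=down(np.radians(84.1))
t,r,s=tool();print(t,s['wrist_force'],s['grip_width'])
print(go(P(.0806,-.066,-.045,.043),D))
crop('side','s39',260,140,80,90,6)
E
```

```text
[ 0.47028822 -0.04091537  0.10235094] [ 0.17766222  0.81560845 -0.14608081] 0.5013271805108973
[ 0.1 -0.4 -0.  59.4 -0.4 -3.5]
```

View pics/s39.png

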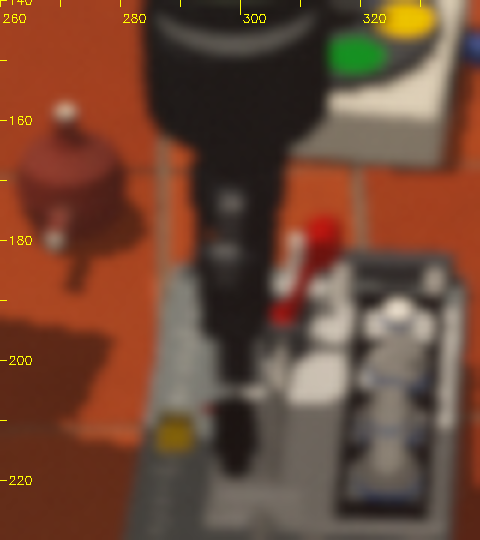

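Call:
play_rows([
  [0, 0, 0, 20, -0.4, -3.5, 0],
  [0, 0, 0, 45, -0.4, -3.5, 0],
  [0, 0, 0, 59, -0.4, -3.5, 0],
  [0, 0, 0, 59, -0.4, -3.5, 0],
  [0, 0, 0, 59, -0.4, -3.5, -1],
  [0, 0, 0, 59, -0.4, -3.5, -1],
  [0, 0, 0, 59, -0.4, -3.5, -1],
  [0, 0, 0, 59, -0.4, -3.5, -1],
])

```text
time: 50.85
tcp_pos: [0.4697, -0.0417, 0.0469]
ee_rot: [-0.737, 1.57, -0.838]
wrist_force: [-0.6, 2.2, 5.1]
grip_width: 0.207
```

Call:
play_rows([
  [0, 0, 0, 0, 0, 0, -1],
  [0, 0, 0, 0, 0, 0, -1],
  [0, 0, 0, 0, 0, 0, -1],
])

```text
time: 51.15
tcp_pos: [0.4697, -0.0417, 0.0469]
ee_rot: [-0.713, 1.57, -0.815]
wrist_force: [-0.4, 2.9, 6.6]
grip_width: 0.212
```

```bash
python3 - <<'E'
from tr import *
t,r,s=tool();print(t,s['grip_width'],'knob d mm',((t[:2]-np.array([.4584,-.1212]))@YA)*1000)
E
```

```text
[ 0.46973265 -0.04170611  0.04689994] 0.212405217072299 knob d mm 80.23757395123754
```

Call:
play_rows([
  [0, 0, 0, 0, -2, 0, -1],
  [0, 0, 0, 0, -4, 0, -1],
  [0, 0, 0, 0, -5, 0, -1],
  [0, 0, 0, 0, -5, 0, -1],
  [0, 0, 0, 0, -5, 0, -1],
  [0, 0, 0, 0, -5, 0, -1],
])

```text
time: 51.75
tcp_pos: [0.4692, -0.0465, 0.0469]
ee_rot: [0.3, 1.571, 0.198]
wrist_force: [-1.2, 3.1, 6.7]
grip_width: 0.207
```

```bash
python3 - <<'E'
from tr import *
t,r,s=tool();print(t,s['grip_width'],'knob d mm',((t[:2]-np.array([.4584,-.1212]))@YA)*1000,s['wrist_force'])
E
```

```text
[ 0.46916801 -0.04649522  0.04688576] 0.20739208748805904 knob d mm 75.41579308462629 [-1.22663391  3.0796328   6.70431226]
```

Call:
play_rows([
  [0, 0, 0, 0, 0, 0, -0.4],
  [0, 0, 0, 0, 0, 0, -0.2],
  [0, 0, 0, 0, 0, 0, -0.2],
  [0, 0, 0, -40, 0, 0, -0.2],
  [0, 0, 0, -85, 0, 0, -0.2],
  [0, 0, 0, -105, 0, 0, -1],
  [0, 0, 0, -105, 0, 0, -1],
  [0, 0, 0, -105, 0, 0, -1],
])

```text
time: 52.55
tcp_pos: [0.4681, -0.0468, 0.1505]
ee_rot: [-2.774, 1.569, -2.875]
wrist_force: [-0.9, -0.0, 0.1]
grip_width: -0.001
```

```bash
python3 - <<'E'
from tr import *
D=down(np.radians(84.1))
t,r,s=tool();print(t,s['grip_width'])
print(go(P(.0754,-.001,.0467,.15),D))
im=optics.grab_frame('top');crop('top','t40',305,232,28,25,20,im);cv2.imwrite('pics/t40f.png',im[:,:,::-1])
c,n=cent(im,lambda r,g,b:(np.minimum(r,g)-b-40)/60,(313,245,323,254));m=onz('top',c,.026)
d,n2=cent(im,lambda r,g,b:(r-(g+b)/2-15)/40,(315,240,323,245));p=onz('top',d,.03);print(c,d,n,n2,'diff mm',(p-m)[:2]@YA*1000)
E
```

```text
[ 0.46805232 -0.04680116  0.15045099] -0.0005568829977495576
[ 0.1 -0.1  0.   0.2 92.1 62.8]
[317.75456389 248.75659229] [318.82832618 243.01716738] 8.216666666666665 2.9125 diff mm -1.3328379929015155
```

View pics/t40.png

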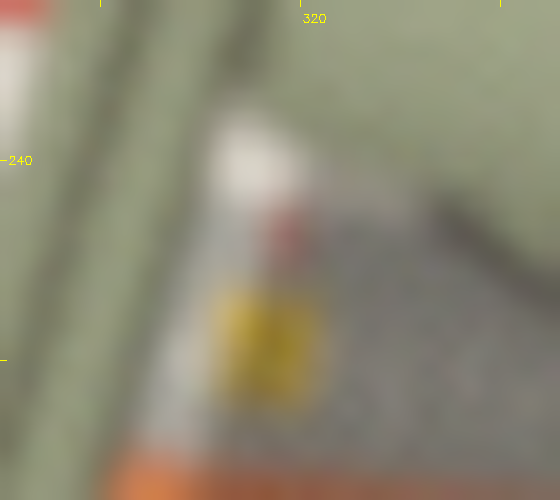

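Call:
play_rows([
  [0, 0, 0, 0, 40, 27, -1],
  [0, 0, 0, 0, 80, 54, -1],
  [0, 0, 0, 0, 92, 63, -1],
  [0, 0, 0, 20, 92, 63, -1],
  [0, 0, 0, 40, 92, 63, -1],
  [0, 0, 0, 40, 92, 63, -1],
  [0, 0, 0, 40, 92, 63, -1],
])

```text
time: 53.3
tcp_pos: [0.5386, 0.0382, 0.1089]
ee_rot: [-2.998, 1.565, -3.099]
wrist_force: [0.5, -0.5, 0.6]
grip_width: -0.005
```

```bash
python3 - <<'E'
from tr import *
D=down(np.radians(84.1))
t,r,s=tool();print(t)
print(go(P(.0754,-.001,.0467,.086),D))
for q in (1.2,1,.8,.6,.5,.4):
    a=.75+q;print(q,go(P(.0754,-.052-.05*np.cos(a)+.02,.0467,.047+.05*np.sin(a)-.009),D))
crop('side','s41',265,130,80,80,6)
E
```

```text
[0.5385668  0.03822512 0.10885959]
[ 0.1 -0.4  0.1 22.9  0.4  1.4]
1.2 [  0.1  -0.4   0.1  24.5   0.4 -11.1]
1 [  0.1  -0.4   0.1  21.8   0.4 -20.7]
0.8 [  0.1  -0.4   0.1  21.1   0.4 -30.6]
0.6 [  0.1  -0.4   0.1  22.3   0.5 -40.6]
0.5 [  0.1  -0.4   0.1  23.7   0.5 -45.4]
0.4 [  0.1  -0.4   0.1  25.5   0.5 -50. ]
```

View pics/s41.png

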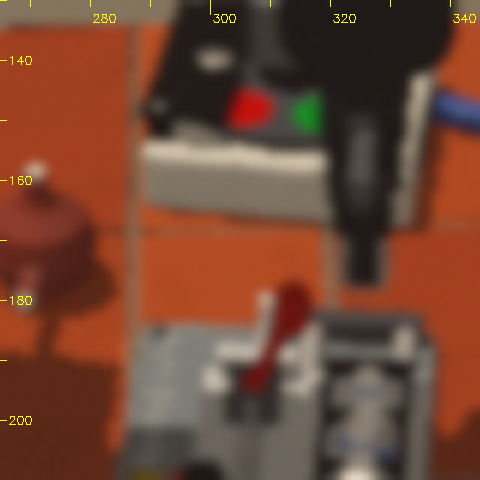

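Call:
play_rows([
  [0, 0, 0, 24, 0.4, 0, -1],
  [0, 0, 0, 24, 0.4, 0, -1],
  [0, 0, 0, 24, 0.4, -10, -1],
  [0, 0, 0, 22, 0.4, -18, -1],
  [0, 0, 0, 21, 0.4, -26, -1],
  [0, 0, 0, 21, 0.4, -34, -1],
  [0, 0, 0, 22.5, 0.4, -42, -1],
  [0, 0, 0, 25, 0.4, -50, -1],
])

```text
time: 54.15
tcp_pos: [0.4898, 0.044, 0.0858]
ee_rot: [-2.808, 1.569, -2.909]
wrist_force: [1.8, 0.1, 1.1]
grip_width: 0.001
```

```bash
python3 - <<'E'
from tr import *
D=down(np.radians(84.1))
t,r,s=tool();print(t,s['wrist_force'])
crop('side','s42',265,130,80,90,6)
E
```

```text
[0.48975283 0.04400273 0.08580729] [1.82594804 0.11075024 1.14406755]
```

View pics/s42.png

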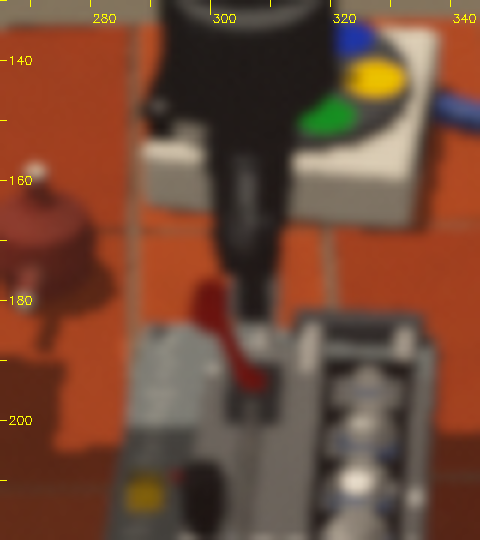

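```bash
python3 - <<'E'
from tr import *
D=down(np.radians(84.1))
for q in (.45,.35,.25,.15,.05,-.03):
    a=.75+q;print(q,go(P(.0754,-.052-.05*np.cos(a)+.005,.0467,.047+.05*np.sin(a)+.009),D))
E
```

```text
0.45 [  0.1  -0.3   0.  -17.9  -0.4 -11.5]
0.35 [  0.1  -0.3   0.  -15.9  -0.4 -16. ]
0.25 [  0.1  -0.3   0.  -13.3  -0.4 -20.4]
0.15 [  0.1  -0.3   0.  -10.4  -0.4 -24.4]
0.05 [  0.1  -0.3   0.   -7.1  -0.4 -28.1]
-0.03 [  0.1  -0.3   0.   -4.2  -0.4 -30.9]
```

Call:
play_rows([
  [0, 0, 0, -2, -0.4, 5, -1],
  [0, 0, 0, -25, -0.4, 5, -1],
  [0, 0, 0, -25, -0.4, -8, -1],
  [0, 0, 0, -20, -0.4, -11, -1],
  [0, 0, 0, -16, -0.4, -15, -1],
  [0, 0, 0, -13.5, -0.4, -19, -1],
  [0, 0, 0, -10.5, -0.4, -23, -1],
  [0, 0, 0, -7.5, -0.4, -26.5, -1],
])

```text
time: 55.0
tcp_pos: [0.4617, 0.0465, 0.0934]
ee_rot: [-3.081, 1.562, 3.102]
wrist_force: [-9.8, 1.1, 17.2]
grip_width: -0.001
```

Call:
play_rows([
  [0, 0, 0, 2, 0, -2.5, -1],
  [0, 0, 0, 4, 0, -4, -1],
  [0, 0, 0, 6, 0, -5.5, -1],
  [0, 0, 0, 6, 0, -5.5, -1],
])

```text
time: 55.4
tcp_pos: [0.4565, 0.0471, 0.089]
ee_rot: [-3.071, 1.562, 3.112]
wrist_force: [-13.0, 0.7, 27.4]
grip_width: 0.001
```

```bash
python3 - <<'E'
from tr import *
t,r,s=tool();print(t,s['wrist_force'])
crop('side','s43',265,130,80,90,6)
E
```

```text
[0.45646587 0.04714405 0.08904547] [-13.04038019   0.66431497  27.4327163 ]
```

View pics/s43.png

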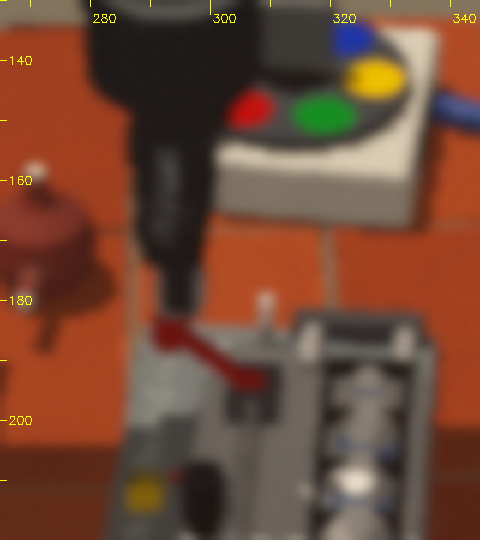

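Call:
play_rows([
  [0, 0, 0, 3, 0, -2, -1],
  [0, 0, 0, 4, 0, -2, -1],
  [0, 0, 0, 4, 0, -2, -1],
  [0, 0, 0, -20, 0, 0, -1],
  [0, 0, 0, -60, 0, 0, -1],
  [0, 0, 0, -70, 0, 0, -0.5],
  [0, 0, 0, -70, 0, 0, 0.2],
])

```text
time: 56.15
tcp_pos: [0.46, 0.0466, 0.1583]
ee_rot: [-0.429, 1.57, -0.53]
wrist_force: [-0.7, -0.5, -0.1]
grip_width: 0.331
```

```bash
python3 - <<'E'
from tr import *
print(tool()[0]);print('wheel',go((.5163,.304,.15),down(np.radians(79.7))))
E
```

```text
[0.45995804 0.04662619 0.15827921]
wheel [4.500e+00 1.000e-01 0.000e+00 8.200e+00 2.617e+02 3.010e+01]
```

Call:
play_rows([
  [4.5, 0, 0, 0, 48, 6, 0.2],
  [4.5, 0, 0, 0, 96, 12, 0.2],
  [4.5, 0, 0, 0, 144, 18, 0.2],
  [4.5, 0, 0, 0, 192, 24, 0.2],
  [4.5, 0, 0, 0, 240, 29, 0.2],
  [4.5, 0, 0, 8, 261, 31, 0.2],
  [4.5, 0, 0, 8, 261, 31, 0.2],
  [4.5, 0, 0, 8, 261, 31, 0.2],
])

```text
time: 56.95
tcp_pos: [0.5139, 0.3026, 0.1457]
ee_rot: [-2.571, 1.563, -2.749]
wrist_force: [-0.2, 0.2, -0.4]
grip_width: 0.603
```

Call:
play_rows([
  [0, 0, 0, 0, 0, 0, 0.2],
  [0, 0, 0, 0, 0, 0, 0.2],
  [0, 0, 0, 0, 0, 0, 0.2],
])

```text
time: 57.25
tcp_pos: [0.5159, 0.3022, 0.1491]
ee_rot: [-2.774, 1.569, -2.955]
wrist_force: [0.3, -0.1, 0.6]
grip_width: 0.599
```

```bash
python3 - <<'E'
from tr import *
print(tool()[0]);print('wheel',go((.5163,.304,.063),down(np.radians(79.7))))
S=optics.grab_frame('side');crop('side','s44',280,170,65,70,10,S)
im=optics.grab_frame('top');crop('top','t44',285,200,70,60,10,im);cv2.imwrite('pics/t44f.png',im[:,:,::-1])
c,n=cent(im,lambda r,g,b:(np.minimum(r,g)-b-40)/60,(313,245,323,254));m=onz('top',c,.026)
d,n2=cent(im,lambda r,g,b:(r-(g+b)/2-15)/40,(315,240,323,245));p=onz('top',d,.03);print(c,d,n,n2,'diff mm',(p-m)[:2]@YA*1000)
a,_=cent(im,lambda r,g,b:(r-g-90)/60,(296,239,308,249));b,_=cent(im,lambda r,g,b:(r-g-90)/60,(300,226,311,238));print(a,b,a-b)
E
```

```text
[0.5159436  0.30221399 0.14907902]
wheel [-0.1 -0.1  0.  86.1  1.9  0.2]
[317.76909091 248.92272727] [318.70063694 243.07643312] 18.333333333333336 3.9250000000000003 diff mm -0.8952023594681972
[301.96339114 242.86030829] [303.76658477 232.00737101] [-1.80319363 10.85293728]
```

View pics/s44.png

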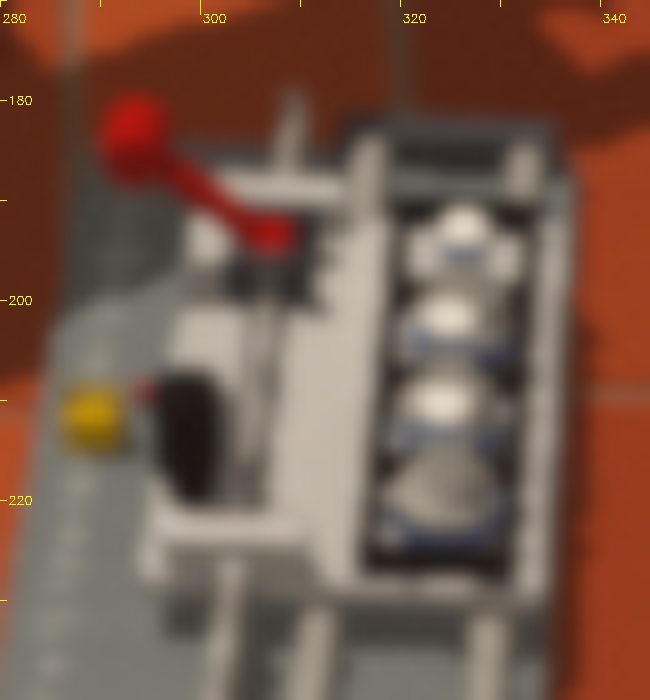

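View pics/t44.png

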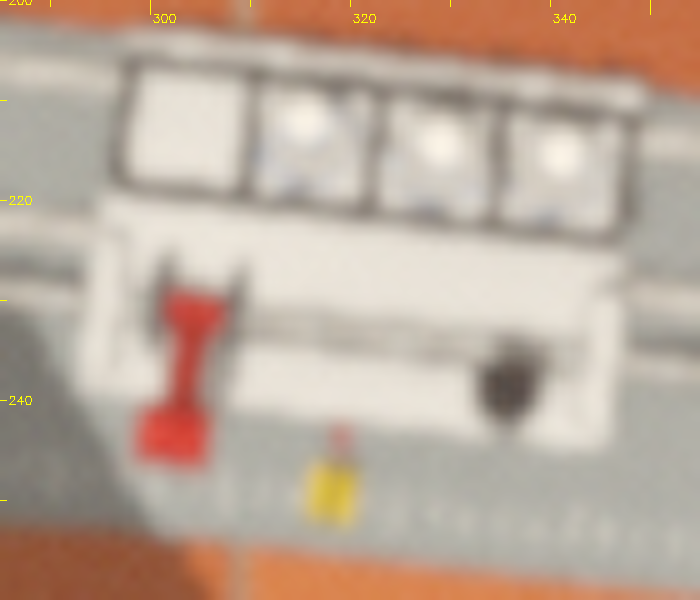

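Call:
play_rows([
  [0, 0, 0, 40, 1.9, 0, 0.2],
  [0, 0, 0, 86, 1.9, 0, 0.2],
  [0, 0, 0, 86, 1.9, 0, 0.2],
  [0, 0, 0, 86, 1.9, 0, 0.2],
  [0, 0, 0, 86, 1.9, 0, -1],
  [0, 0, 0, 86, 1.9, 0, -1],
  [0, 0, 0, 86, 1.9, 0, -1],
  [0, 0, 0, 86, 1.9, 0, -1],
])

```text
time: 58.15
tcp_pos: [0.5177, 0.3036, 0.0661]
ee_rot: [-1.031, 1.567, -1.21]
wrist_force: [-1.1, -7.3, 7.6]
grip_width: 0.144
```

Call:
play_rows([
  [0, 0, 0, 0, 0, 0, -1],
  [0, 0, 0, 0, 0, 0, -1],
  [0, 0, 0, 0, 0, 0, -1],
  [0, 0, 0, 0, 0, 0, -1],
])

```text
time: 58.55
tcp_pos: [0.5176, 0.3036, 0.0661]
ee_rot: [-1.015, 1.568, -1.194]
wrist_force: [-2.2, -7.5, 8.6]
grip_width: 0.14
```

Call:
play_rows([
  [8, 0, 0, 0, 0, 0, -1],
  [16, 0, 0, 0, 0, 0, -1],
  [24, 0, 0, 0, 0, 0, -1],
  [32, 0, 0, 0, 0, 0, -1],
  [40, 0, 0, 0, 0, 0, -1],
  [48, 0, 0, 0, 0, 0, -1],
  [56, 0, 0, 0, 0, 0, -1],
  [60, 0, 0, 0, 0, 0, -1],
])

```text
time: 59.35
tcp_pos: [0.5169, 0.3027, 0.0661]
ee_rot: [-0.518, 1.566, -1.748]
wrist_force: [-3.7, -9.8, 10.0]
grip_width: 0.142
```

Call:
play_rows([
  [8, 0, 0, 0, 0, 0, -1],
  [16, 0, 0, 0, 0, 0, -1],
  [24, 0, 0, 0, 0, 0, -1],
  [32, 0, 0, 0, 0, 0, -1],
  [40, 0, 0, 0, 0, 0, -1],
  [48, 0, 0, 0, 0, 0, -1],
  [56, 0, 0, 0, 0, 0, -1],
  [60, 0, 0, 0, 0, 0, -1],
])

```text
time: 60.15
tcp_pos: [0.5157, 0.3029, 0.066]
ee_rot: [0.088, 1.565, -2.19]
wrist_force: [-6.0, -9.8, 12.1]
grip_width: 0.14
```

Call:
play_rows([
  [0, 0, 0, 0, 0, 0, -1],
  [0, 0, 0, 0, 0, 0, -1],
  [0, 0, 0, 0, 0, 0, 0.2],
  [0, 0, 0, 0, 0, 0, 0.2],
  [0, 0, 0, 0, 0, 0, 0.2],
  [0, 0, 0, -45, 0, 0, 0.2],
  [0, 0, 0, -90, 0, 0, 0.2],
  [0, 0, 0, -130, 0, 0, 0.2],
])

```text
time: 60.95
tcp_pos: [0.5165, 0.3055, 0.1948]
ee_rot: [-1.035, 1.569, 2.974]
wrist_force: [0.3, 0.8, -0.9]
grip_width: 0.601
```

Call:
play_rows([
  [0, 0, 0, -60, 0, 0, 0],
  [0, 0, 0, -60, 0, 0, 0],
])

```text
time: 61.15
tcp_pos: [0.52, 0.3071, 0.2612]
ee_rot: [2.724, 1.559, 0.451]
wrist_force: [0.5, 0.3, 0.6]
grip_width: 0.495
```

```bash
python3 - <<'E'
from tr import *
print(tool()[0]);
S=optics.grab_frame('side');crop('side','s45',275,100,80,70,7,S)
im=optics.grab_frame('top');crop('top','t45',170,170,100,90,6,im)
print('away',go((.42,.02,.27),down(np.radians(-40))))
E
```

```text
[0.52002785 0.30709187 0.26120054]
away [-3.000e-01 -3.000e-01 -1.000e-01 -1.460e+01  1.101e+02  2.818e+02]
```

View pics/s45.png

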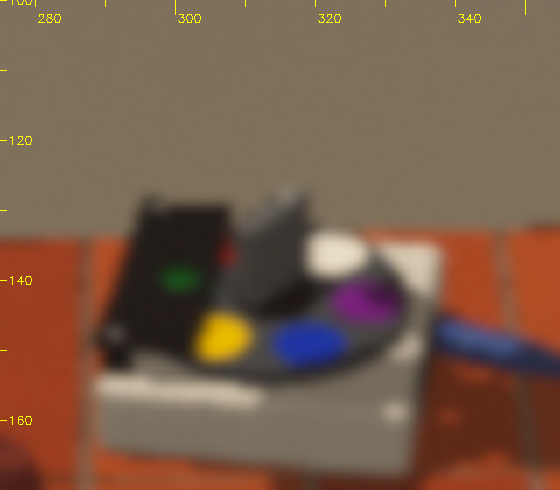

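View pics/t45.png

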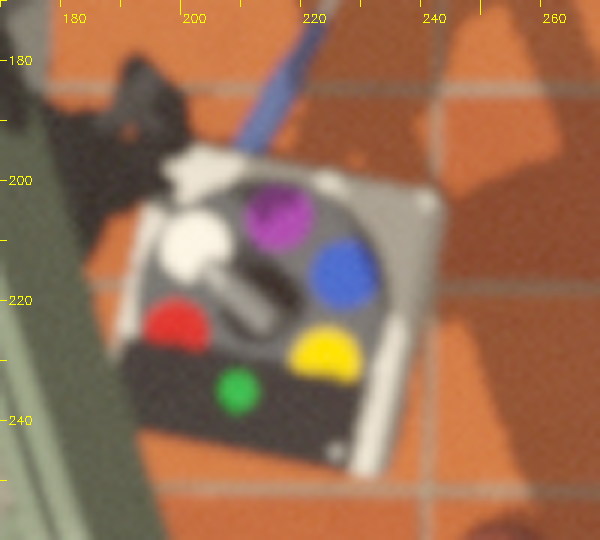

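Green fills the window. I'll move the arm clear and make a last check before handing in.

Call:
play_rows([
  [0, 0, 0, -15, 18, 46, 0],
  [0, 0, 0, -15, 36, 92, 0],
  [0, 0, 0, -15, 54, 138, 0],
  [0, 0, 0, -15, 72, 184, 0],
  [0, 0, 0, -15, 90, 230, 0],
  [0, 0, 0, -15, 110, 280, 0],
  [0, 0, 0, -15, 110, 280, 0],
  [0, 0, 0, -15, 110, 280, 0],
])

```text
time: 62.05
tcp_pos: [0.418, 0.0197, 0.2662]
ee_rot: [-0.991, 1.565, 3.015]
wrist_force: [0.3, 1.0, 0.6]
grip_width: 0.497
```

```bash
python3 - <<'E'
from tr import *
t,r,s=tool();print(t,s['time'],s['wrist_force'])
im=optics.grab_frame('top');cv2.imwrite('pics/t46.png',im[:,:,::-1]);crop('top','t46c',180,185,70,70,8,im)
ax=np.array([.5159,.3051])
for n,f,box in (('violet',lambda r,g,b:((r+b)/2-g-50)/60*(r<210)*(b>100),(208,196,226,214)),('blue',lambda r,g,b:(b-r-30)/80,(216,204,236,224)),('window green',lambda r,g,b:(g-r-20)/80,(203,228,217,242))):
    c,w=cent(im,f,box);z=.054 if n[0]=='w' else .046;p=onz('top',c,z)[:2]-ax;print(n,np.degrees(np.arctan2(p[1],p[0])).round(1),np.linalg.norm(p).round(4),w.round())
S=optics.grab_frame('side');cv2.imwrite('pics/s46.png',S[:,:,::-1])
E
```

```text
[0.41801866 0.01967136 0.26621379] 62.05 [0.25865725 0.97000675 0.55841766]
violet -9.7 0.0425 55.0
blue -70.5 0.0424 87.0
window green 169.8 0.0429 32.0
```

View pics/t46.png

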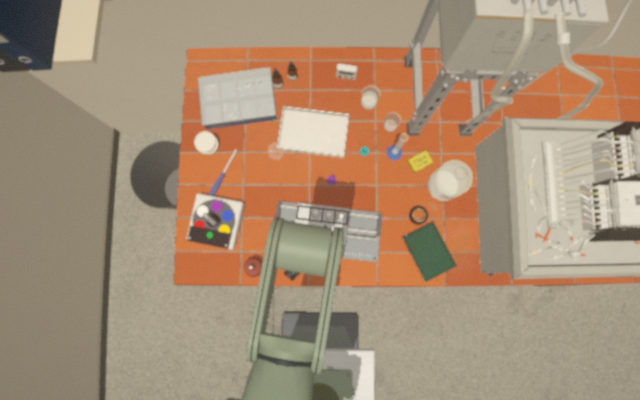

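View pics/s46.png

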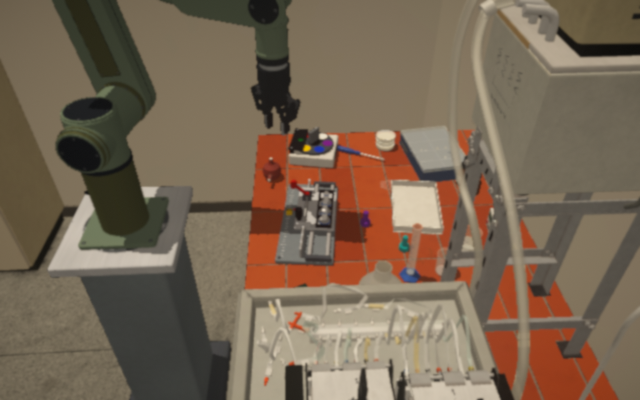

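```bash
python3 -c "
from cell import order
print(order.hand_in())"
```

```text
the job is handed in; nothing more can be done
None
```

I carried out the whole job and handed it in at about 62 s; the hand-in gave no verdict.

**What I did:** I shut the lamp with the white disc and stood all three blue-banded holders I found in bays 1 to 3. I then opened the lever, slid the carriage to the mark and locked it. Last, I turned the wheel to green.

**What went wrong on the way:**
- **First opening:** the pinch on the lever slipped part-way, so I gripped it again and led it fully up.
- **First locking:** the pinch slipped again, so I finished by pressing the lever down with shut fingers. The carriage drifted about 4 mm past the mark, close to the 5 mm limit. I reopened the lever, moved the carriage back and locked it again. That was before the final wheel turn, so the lamp was still shut.
- **Force:** one push on the stuck lever reached about 53 N sideways and 43 N upward at the wrist, under its 120 N limit. The push was made with the fingertips, so I do not expect it to count against the 40 N limit on the arm or gripper body.

**Last checks, from the pictures:**

| Item | Result |
|---|---|
| Green disc | Within about 1° of the window's centre |
| Pointer | About 0.9 mm short of the mark |
| Lever | Looks the same as in its locked start position |
| Holders | All three upright in bays 1 to 3 |
| Bystanders and look-alikes | No visible movement |
| Arm | Clear of everything |

My two readings of the mark's place differed by about 1 mm. I measured the pointer, lever and holders just before the final wheel turn, because the arm hid part of the carriage in the last top picture.

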